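# Load clockwork backplates into the marking machine

## Robot

A 6-joint arm with a two-finger parallel gripper is mounted at the origin on the work surface. World frame = base frame: x ahead of the robot, y to its left, z up, the work surface at z = 0. Lengths are in m, angles in rad, forces in N, time in s.
With the tool pointing down it reaches from about 0.425 to 0.95 m from the base axis. Payload 3.5 kg.
Tool frame: the origin (TCP) lies on the centre line of the jaws, within the pads' length; the fingertips stand ahead of it and the grasp point (between the pads) lies 11 mm behind it (tips_ahead is the z of the fingertips in the tool frame, in m); z points along the fingers, y is the direction in which the jaws open and shut (so a half turn about z gives the same grasp; the last joint's range is limited). The gripper opens to 85 mm and grips with 20 to 120 N. Pads are 22 mm wide; open, the fingers measure 114 mm over their backs; the gripper's body (76 mm by 85 mm) begins 54 mm behind the grasp point. The pads swing forward as they close: fully open they stand 13 mm farther back than shut.
Start: joints at [-1.398, 0.286, 1.577, -0, 1.279, -0.15], TCP at [0.214, -0.64, 0.239] pointing down, gripper open.
Joint ranges: [-2.77, 2.77], [-0.9, 2.22], [0.21, 2.48], [-1.53, 4.67], [0.24, 2.81], [-2.84, 2.84]. Speed limits (rad/s): [2.79, 2.79, 3.14, 3.14, 3.14, 3.14].

## Interface

Orientations are given as a unit quaternion [x, y, z, w].
In Python, from plant import * gives the robot as it stands. The module is installed in compiled form; this text tells all that it offers.
- The arm moves only by the tool move_arm, never from a script. Its arguments are lists of equal length, an entry for each row: "linear": the shift along the world's x, y, z in m, a list of three; "twist": the turn, a rotation vector about the world's x, y, z in degrees, a list of three. A call has 1 to 20 rows; each row shifts and turns the pose as measured when the row begins; what a row does not reach is not made up. A row lasts 1/12 s, in which the tool goes at most 41.7 mm and 7.16 degrees, less where a joint would pass 70% of its speed; a pose out of reach is approached as far as the arm can. A call is refused whole if a number of a shift passes 0.0417 or a number of a turn 7.16, either way. A call with a gripper value outside its range is refused whole. "grip" is the opening, from 0 (shut) to 1 (fully open), set as the call begins (left out, the last holds). The fingers move at their own pace and stop on an object; "force" is the grip in N (left out, the last holds). Time passes only in rows, so rows that do not move let the fingers close. It gives the time, the measured TCP pose, the force and the opening at its end, in the units of the state.
- get_state(): the state, without advancing time (a new reading comes with each control period).
- read_camera(name): name is "scene" or "top" or "wrist"; returns a dict with "img" (384x512x3 uint8, blue, green, red), "depth" (384x512 float32, m along the optical axis (not along the pixel's ray), 0 where there is no reading), "fx", "fy", "cx", "cy" (pixels), "dist" ([k1, k2, p1, p2, k3] as OpenCV has them; the pictures are not rectified), "rvec" (rotation vector, rad) and "tvec" (3), from world to camera coordinates, as OpenCV has them. Camera axes: x right, y down, z forward; pixel columns grow to the right and rows downward; lengths in m; the calibration is good to about 2 mm. A picture is of the moment at which its call begins.
- sign_off(): hands the job in, once; it reports no verdict.
The state is a dict: "time": time; "qpos": joint angles; "dq": joint speeds; "joint_efforts": joint torques, N m; "eef_pos": TCP position; "tcp_rot": TCP orientation; "contact_force": force on the tool from outside, world axes, zero at the start; "wrist_torque": the same for the moment, N m; "opening": opening from 0.0 (shut) to 1.0 (fully open).
Only numpy, scipy, OpenCV 4.12 (cv2) and the standard library are available. Lean on these libraries where they do the work, as an engineer would, in place of code of your own. Each camera call takes 0.05 s, during which the arm holds its last target.

## Task

The wing nut beside the marking machine's bed is still done up from the last batch: turn it back counter-clockwise until its dog is clear of the bed's mouth. Lower every clockwork backplate lying on the bench onto a pair of locating pins of its own on the carrier tray, so that it rests flush on the tray. Then slide the loaded tray by its handle between the channels of the bed until it is fully home against the stop, and only then turn the nut clockwise as far as it goes, so that the dog locks the tray in; leave the toys and tools on the bench where they are.

Things in the scene. Friction and masses are not known exactly. Their poses are not given: they have to be found in the camera images.
- plate0: clockwork backplate: steel plate 70 (its x) x 40 (its y) x 5 mm, lying flat, with a brass grip block in the middle, 26 long (along x), 12 wide (along y), rising 36 mm above the plate's upper face. Two through holes 10 mm wide, at x = -25 and +25 mm, y = 0. Origin: centre of the underside; z up. The same after a half turn. 56 to 112 g. May be absent (None)
- plate1: clockwork backplate: steel plate 70 (its x) x 40 (its y) x 5 mm, lying flat, with a brass grip block in the middle, 26 long (along x), 12 wide (along y), rising 36 mm above the plate's upper face. Two through holes 10 mm wide, at x = -25 and +25 mm, y = 0. Origin: centre of the underside; z up. The same after a half turn. 56 to 112 g. May be absent (None)
- plate2: clockwork backplate: steel plate 70 (its x) x 40 (its y) x 5 mm, lying flat, with a brass grip block in the middle, 26 long (along x), 12 wide (along y), rising 36 mm above the plate's upper face. Two through holes 10 mm wide, at x = -25 and +25 mm, y = 0. Origin: centre of the underside; z up. The same after a half turn. 56 to 112 g. May be absent (None)
- plate3: clockwork backplate: steel plate 70 (its x) x 40 (its y) x 5 mm, lying flat, with a brass grip block in the middle, 26 long (along x), 12 wide (along y), rising 36 mm above the plate's upper face. Two through holes 10 mm wide, at x = -25 and +25 mm, y = 0. Origin: centre of the underside; z up. The same after a half turn. 56 to 112 g. May be absent (None)
- tray: loose aluminium tray, underside on the bench, 6 mm thick, along its x from -75 to +65 mm, along its y +-85, 0.4 kg; its +x end goes first into the bed. Handle block at the -x end. Four pairs of steel locating pins, 8 mm thick, round-ended, tops 19 mm above the underside. Origin: on the underside, midway between the long edges
- station0 (a point): middle of a pin pair on the tray's upper face, at x = -18, y = -38, z = 6 mm of the tray; axes as the tray's; the two pins stand 25 mm to either side along the tray's y, so a plate's x axis lies along the tray's y, and a seated plate's origin is at this point. Any plate may go on any pair
- station1 (a point): middle of a pin pair on the tray's upper face, at x = -18, y = 38, z = 6 mm of the tray; axes as the tray's; the two pins stand 25 mm to either side along the tray's y, so a plate's x axis lies along the tray's y, and a seated plate's origin is at this point. Any plate may go on any pair
- station2 (a point): middle of a pin pair on the tray's upper face, at x = 36, y = -38, z = 6 mm of the tray; axes as the tray's; the two pins stand 25 mm to either side along the tray's y, so a plate's x axis lies along the tray's y, and a seated plate's origin is at this point. Any plate may go on any pair
- station3 (a point): middle of a pin pair on the tray's upper face, at x = 36, y = 38, z = 6 mm of the tray; axes as the tray's; the two pins stand 25 mm to either side along the tray's y, so a plate's x axis lies along the tray's y, and a seated plate's origin is at this point. Any plate may go on any pair
- tray_handle (a point): middle of the tray's upright wooden handle block, at x = -69, y = 0, z = 36 mm of the tray, where to grip it; block 12 thick (tray's x), 44 wide (tray's y), top 51 mm above the bench; axes as the tray's
- bed_home (a point): on the bench, where the tray's origin is when the tray is fully home against the stop of the marking machine's bed; +x is the direction in which the tray slides in, z up
- bed: the marking machine's bed, bolted down, same origin and axes as bed_home: stop at x = +66 mm, machine 210 high from x = 120 on; two side channels from x = -40 to the stop, 3 mm clear of the tray's sides, their lips (tops 14 mm high) over the outer 6 mm of the tray; flared mouths reach to x = -63. Open above between the channels; the tray slides on the bench itself
- nut_axis (a point): point on the upright axis of the captive wing nut beside the bed's mouth, at x = -82, y = -115, z = 38 mm of bed_home, mid-height of its wings. Brass wings: a bar 44 long, 10 thick, from 25 to 51 mm above the bench. Below it a steel dog, tip 45 mm from the axis, 10 wide, 2 to 11 mm above the bench: it bars the way of the tray's near corner until turned back
- wing_nut (a joint): turn of the wing nut, rad, growing clockwise from above, 0 to 3.0 (end stops); stays where it is left (friction 0.05 Nm). Wings and dog lie on one line: seen from above, the dog points at 4.571 minus the value, counter-clockwise from the +x of bed_home. At 3.0 it points to +y, 2 mm behind the rear edge of a tray that is home; below 1.2 it is clear of the mouth
- locomotive: dented red tin locomotive 150 x 64 x 100, standing (mm); origin under its centre, on the bench; not part of the job
- spinning_top: blue tin spinning top, 84 across, 104 tall, standing on its foot (mm); origin under its centre, on the bench; not part of the job
- tweezer_block: steel block 50 x 110 x 30 with upright tweezers, 87 tall (mm); origin under its centre, on the bench; not part of the job
- brass_key: brass clockwork key, 52 long, 12 high, lying (mm); origin under its centre, on the bench; not part of the job
Not all that is in view belongs to the job. What is shaped like the plate3 but purple or turquoise is not meant.

How it is judged:
By the outcome, as a careful person would: the job done as asked, in the order asked, and still so for the second after the job is handed in, with the robot touching nothing.
Of plate0, plate1, plate2, plate3 only 3 to 4 are there at a start; the rules pass over those that are not, and their reading is None.
At some moment in a run one of plate0, plate1, plate2, plate3 may be knocked a few centimetres aside while the robot is not near it.
Once in a run the grip may slacken for a moment while it holds something.
It also fails if it takes over 200 s, if anything falls off the work surface, if the arm or the gripper's body presses on something with over 40 N, if the wrist force passes 120 N, or if a joint passes its speed limit or range.

## Working session

There is one attempt and no reset: what is moved stays moved. The work goes in short steps, Python scripts to look and compute and a tool call to move; the robot and the scene stay as the last step left them, time stands still between calls to the robot, and variables do not carry over. Pictures are saved under pics/ and viewed, and the job is handed in when it is done.

Besides the shell and the picture viewer there is one more tool, called after ">>>" in YAML: its name, and indented under it one key for each argument. move_arm: Moves the arm, as the interface text tells. Its arguments: {"type":"object","properties":{"linear":{"type":"array","items":{"type":"array","items":{"type":"number"}}},"twist":{"type":"array","items":{"type":"array","items":{"type":"number"}}},"grip":{"type":"number"},"force":{"type":"number"}},"required":["linear","twist"]}

```bash
mkdir -p pics; ls
cat > h.py <<'E'
from plant import *
import numpy as np, cv2
from scipy.spatial.transform import Rotation as R
def snap(name,fn,crop=None,scale=1):
    c=read_camera(name); im=c["img"]
    if crop: x0,y0,x1,y1=crop; im=im[y0:y1,x0:x1]
    if scale!=1: im=cv2.resize(im,None,fx=scale,fy=scale,interpolation=cv2.INTER_CUBIC)
    cv2.imwrite("pics/"+fn,im); return c
def cam(c):
    K=np.array([[c["fx"],0,c["cx"]],[0,c["fy"],c["cy"]],[0,0,1.]])
    Rm=cv2.Rodrigues(np.array(c["rvec"],float))[0]; t=np.array(c["tvec"],float).ravel()
    return K,Rm,t,np.array(c["dist"],float)
def pix2z(c,uv,z):
    K,Rm,t,d=cam(c)
    n=cv2.undistortPoints(np.array(uv,float).reshape(-1,1,2),K,d).reshape(-1,2)
    ray=np.c_[n,np.ones(len(n))]@Rm
    o=-Rm.T@t
    s=(z-o[2])/ray[:,2]
    return o+ray*s[:,None]
def cloud(c):
    K,Rm,t,d=cam(c)
    h,w=c["depth"].shape
    u,v=np.meshgrid(np.arange(w),np.arange(h))
    n=cv2.undistortPoints(np.c_[u.ravel(),v.ravel()].astype(float).reshape(-1,1,2),K,d).reshape(-1,2)
    D=c["depth"].ravel()[:,None]
    P=(np.c_[n,np.ones(len(n))]*D-t)@Rm
    return P.reshape(h,w,3)
def proj(c,P):
    K,Rm,t,d=cam(c)
    return cv2.projectPoints(np.array(P,float).reshape(-1,3),np.array(c["rvec"],float),t,K,d)[0].reshape(-1,2)
E
python3 - <<'E'
from h import *
print(get_state())
for n in ("scene","top","wrist"):
    c=snap(n,n+"0.png",scale=1.5); K,Rm,t,d=cam(c); print(n,-Rm.T@t,Rm[2],K[0,0])
    np.save(n+"0.npy",c,allow_pickle=True)
E
```

```text
pics
{'time': 0.0, 'qpos': array([-1.39801196e+00,  2.87176385e-01,  1.57816433e+00,  1.55097716e-05,
        1.27861726e+00, -1.49996808e-01]), 'dq': array([-0.00095367, -0.00020342,  0.00112092,  0.00179095, -0.00071287,
        0.00132473]), 'joint_efforts': array([-1.56739516e-04, -4.05975902e+01, -2.92627627e+01, -1.37523662e-04,
        5.85548580e-03,  9.24501734e-06]), 'eef_pos': array([ 0.21403646, -0.63949545,  0.23794688]), 'tcp_rot': array([ 9.87004453e-01,  1.60688554e-01, -6.05157285e-06, -1.18266677e-03]), 'contact_force': array([-0.20139325, -0.40028357, -0.03413222]), 'wrist_torque': array([ 0.00351197, -0.05429449,  0.01653371]), 'opening': 1.0014124702062317}
scene [ 0.97295095 -0.30126016  0.96024821] [-0.3845711   0.35758476 -0.85102186] 459.81116853564106
top [0.50714334 0.09456693 1.13233174] [ 0.04288145 -0.00219561 -0.99907775] 370.98391868783267
wrist [ 0.29286256 -0.61515106  0.37416579] [-0.30333047 -0.09978317 -0.94764653] 295.58780890216076
```

View pics/scene0.png

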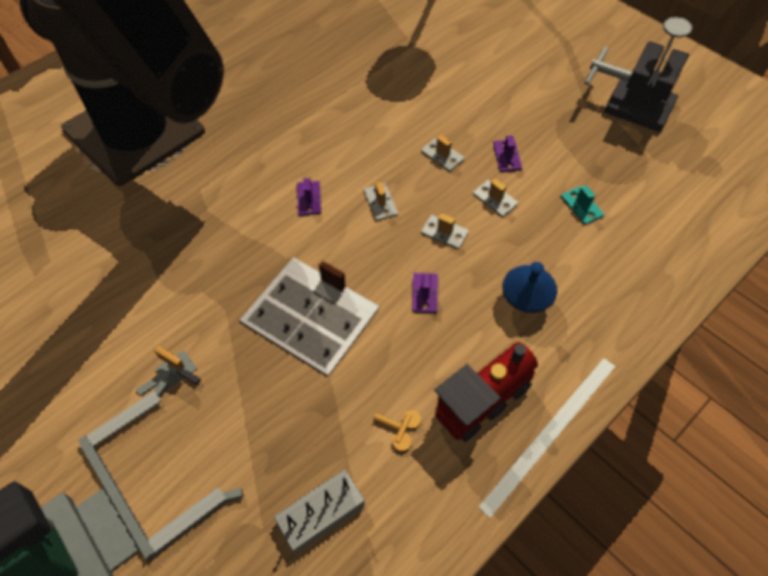

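View pics/top0.png

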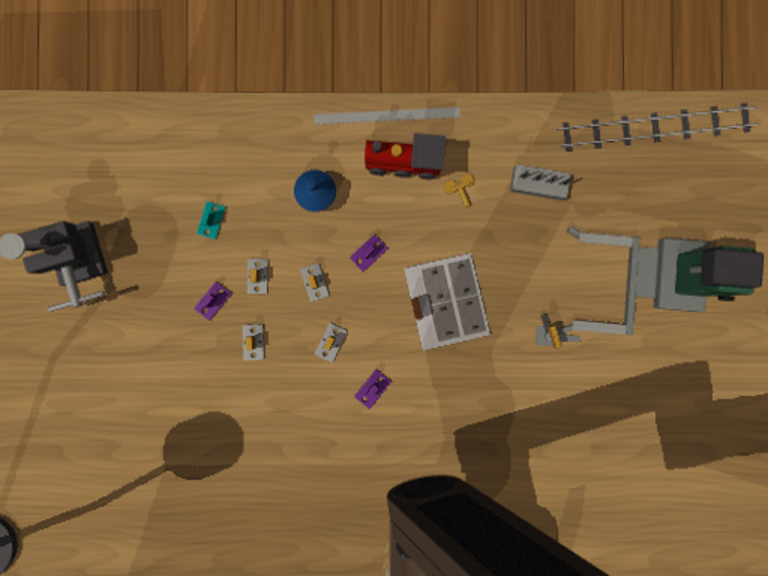

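View pics/wrist0.png

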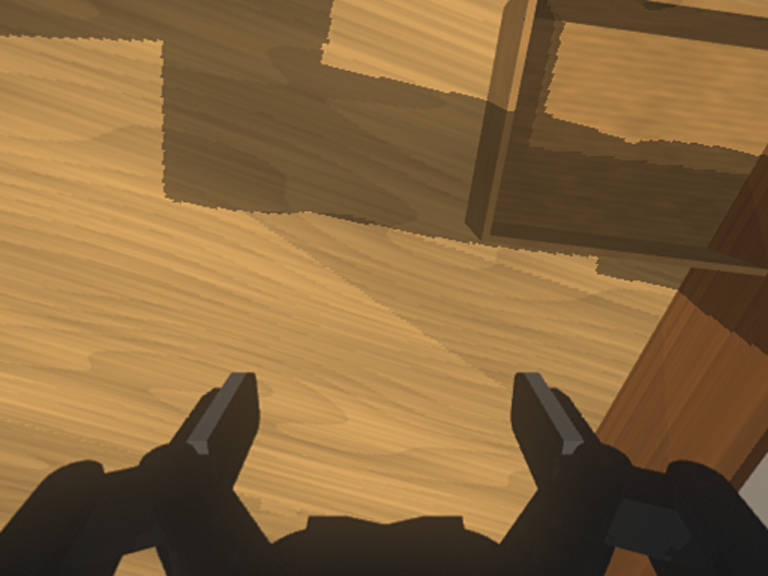

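The scene view shows four steel plates with brass blocks (about (440,152), (380,200), (495,195) and (445,230)), four purple or turquoise decoys, the tray at (310,315), and the nut at (170,370). In the top view the bed is at right (600,290) and the nut at (552,332). Measuring next.

Run:
```python
from h import *
for n in ("top","scene"):
    c=np.load(n+"0.npy",allow_pickle=True).item(); P=cloud(c); hsv=cv2.cvtColor(c["img"],cv2.COLOR_BGR2HSV)
    print(n)
    z=P[...,2]; ok=c["depth"]>0
    tab=ok&(abs(z)<.004); print("table z",np.median(z[tab]),z[tab].std())
    m=(ok&(z>.025)&(z<.06)).astype(np.uint8)
    k,l,s,ct=cv2.connectedComponentsWithStats(m)
    for i in range(1,k):
        if s[i,4]<15: continue
        q=P[l==i]; h=np.median(hsv[l==i],axis=0)
        top=q[q[:,2]>np.percentile(q[:,2],60)]
        (cx,cy),(w,hh),a=cv2.minAreaRect((q[:,:2]*1000).astype(np.float32))
        print(ct[i].round(),s[i,4],"c",np.round([cx,cy],1),"wh",round(w,1),round(hh,1),round(a,1),"z",np.percentile(q[:,2],95).round(4),"hsv",h)
c=np.load("top0.npy",allow_pickle=True).item()
im=c["img"]
cv2.imwrite("pics/t_tray.png",cv2.resize(im[160:245,260:340],None,fx=7,fy=7,interpolation=cv2.INTER_CUBIC))
cv2.imwrite("pics/t_bed.png",cv2.resize(im[140:240,350:480],None,fx=6,fy=6,interpolation=cv2.INTER_CUBIC))
cv2.imwrite("pics/t_pl.png",cv2.resize(im[150:280,130:265],None,fx=4.5,fy=4.5,interpolation=cv2.INTER_CUBIC))
```

```text
top
table z 5.7280699824333636e-05 0.001834555653737407
[266. 113.] 203 c [779.2  70.5] wh 148.8 11.9 84.9 z 0.0584 hsv [  2. 192.  72.]
[360. 121.] 629 c [ 760.3 -207.4] wh 112.4 54.1 80.4 z 0.0347 hsv [ 20.  20. 123.]
[210. 128.] 471 c [738.7 243.1] wh 81.1 82.1 27.7 z 0.0589 hsv [106. 188.  84.]
[137. 145.] 60 c [685.  458.2] wh 15.1 26.0 76.5 z 0.0425 hsv [ 87. 241. 117.]
[ 53. 162.] 39 c [634.1 699.2] wh 39.7 5.0 16.1 z 0.0572 hsv [120.  26.  19.]
[452. 183.] 986 c [ 573.9 -484.5] wh 91.5 141.4 84.9 z 0.052 hsv [ 34.  16. 108.]
[245. 168.] 40 c [618.9 139.6] wh 12.1 24.8 43.2 z 0.0434 hsv [144. 157. 114.]
[ 54. 176.] 34 c [594.2 696.5] wh 14.0 27.6 49.4 z 0.055 hsv [26.5 26.  20.5]
[169. 183.] 47 c [571.7 362.5] wh 26.2 11.0 1.6 z 0.045 hsv [ 19. 193. 163.]
[208. 188.] 44 c [559.8 248.3] wh 26.2 12.2 19.9 z 0.0443 hsv [ 20. 190. 168.]
[139. 200.] 48 c [522.4 451.5] wh 11.8 24.9 52.2 z 0.0436 hsv [144. 147. 107.]
[278. 206.] 66 c [506.4  42.9] wh 42.9 11.9 13.9 z 0.0535 hsv [ 11.  179.5  78. ]
[369. 225.] 91 c [ 451.9 -224.7] wh 43.5 12.4 14.6 z 0.0539 hsv [ 19. 191. 135.]
[166. 
[... 960 characters left out ...]
wh 14.4 26.3 76.1 z 0.041 hsv [ 84. 171. 100.]
[297. 146.] 81 c [562.1 245.8] wh 27.8 15.3 20.8 z 0.0409 hsv [ 18. 169. 174.]
[220. 181.] 160 c [508.2  39.1] wh 43.9 14.4 14.6 z 0.0515 hsv [ 10. 174.  60.]
[352. 194.] 769 c [743.5 239. ] wh 82.4 81.6 21.5 z 0.0589 hsv [107. 177.  62.]
[283. 188.] 64 c [621.6 133.9] wh 9.8 26.9 44.6 z 0.0414 hsv [147.  142.  113.5]
[113. 239.] 139 c [ 454.9 -227.8] wh 44.8 10.2 15.0 z 0.0513 hsv [ 17. 175. 145.]
[321. 272.] 464 c [828.5  56.7] wh 155.3 49.2 67.2 z 0.0577 hsv [  2. 211.  41.]
[212. 339.] 1392 c [ 762.3 -209.9] wh 109.1 51.3 80.4 z 0.0323 hsv [ 23.   35.  142.5]
[ 48. 359.] 1105 c [ 572.8 -458. ] wh 33.2 130.0 84.3 z 0.0494 hsv [ 32.  30. 117.]
```

View pics/t_tray.png

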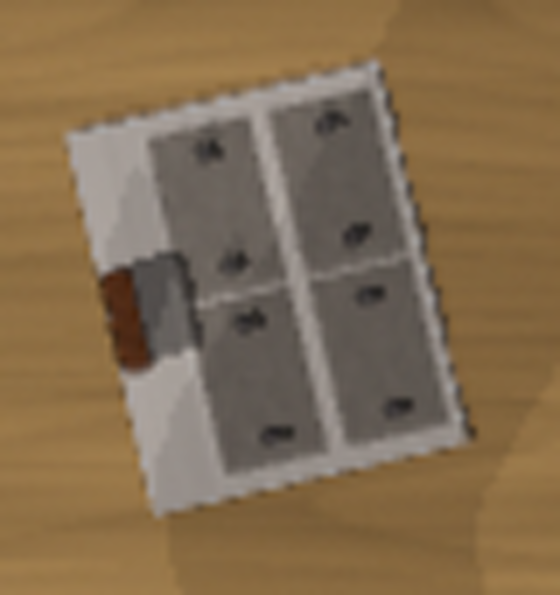

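View pics/t_bed.png

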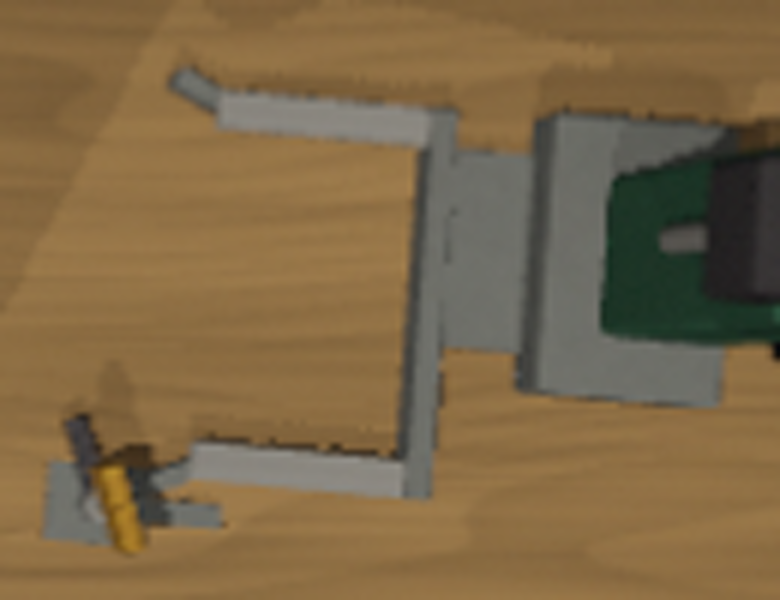

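View pics/t_pl.png

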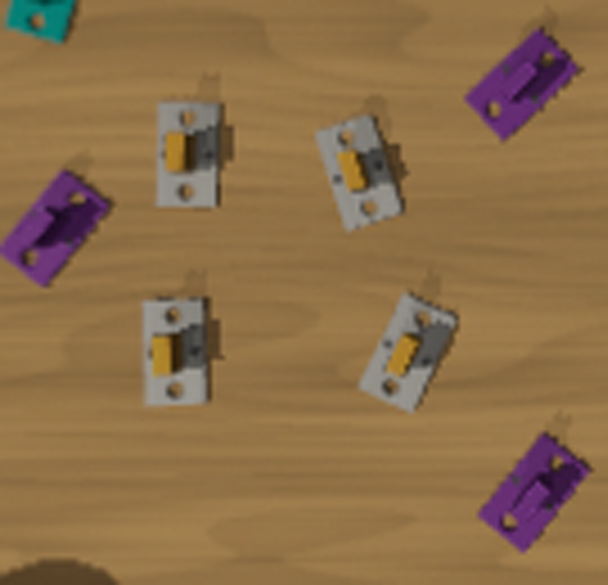

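Seen from above, the dog points up-left from the nut, which puts the nut at about 2.65 rad. The tray's handle faces +y and the bed opens toward +y. Next I'll fit the bed and tray poses and look for tool constants.

Run:
```python
from h import *
import plant
print([ (n,getattr(plant,n)) for n in dir(plant) if not n.startswith('_') and not callable(getattr(plant,n))])
c=np.load("top0.npy",allow_pickle=True).item()
f=lambda p:(350+p[0]/6-.4,140+p[1]/6-.4)
pts={"Uout":(220,92),"Uin":(218,128),"Uend_in":(428,145),"Lin":(192,443),"Lout":(188,478),"Lend_in":(400,463)}
for k,v in pts.items(): print(k,(pix2z(c,[f(v)],.014)[0]*1000).round(1))
g=lambda p:(260+p[0]/7-.4,160+p[1]/7-.4)
for v in [(68,133),(378,62),(472,437),(157,515)]: print("tray",(pix2z(c,[g(v)],.006)[0]*1000).round(1))
print("handle top",(pix2z(c,[g((124,318))],.051)[0]*1000).round(1))
```

```text
[('tips_ahead', 0.008)]
Uout [ 658.5 -287.2   14. ]
Uin [ 640.3 -286.    14. ]
Uend_in [ 631.5 -390.2   14. ]
Lin [ 482.3 -270.6   14. ]
Lout [ 464.9 -268.4   14. ]
Lend_in [ 472.4 -373.3   14. ]
tray [588.   65.5   6. ]
tray [618.8 -69.3   6. ]
tray [ 456.2 -108.7    6. ]
tray [422.7  27.5   6. ]
handle top [507.6  43.6  51. ]
```

>>> move_arm:
  linear:
    - [0.02, 0.034, 0]
    - [0.02, 0.034, 0]
    - [0.02, 0.034, 0]
    - [0.02, 0.034, 0]
    - [0.02, 0.034, 0]
    - [0.02, 0.034, 0]
    - [0.02, 0.034, 0]
    - [0.02, 0.034, 0]
    - [0.02, 0.034, 0]
    - [0.02, 0.034, 0]
    - [0.02, 0.034, 0]
    - [0.02, 0.034, 0]
    - [0, 0, 0]
  twist:
    - [0, 0, -0.4]
    - [0, 0, -0.4]
    - [0, 0, -0.4]
    - [0, 0, -0.4]
    - [0, 0, -0.4]
    - [0, 0, -0.4]
    - [0, 0, -0.4]
    - [0, 0, -0.4]
    - [0, 0, -0.4]
    - [0, 0, 0]
    - [0, 0, 0]
    - [0, 0, 0]
    - [0, 0, 0]

```text
time: 1.23
eef_pos: [0.4557, -0.2111, 0.2315]
tcp_rot: [0.992, 0.123, -0.001, -0.005]
contact_force: [-0.1, 1.1, -0.4]
opening: 1.001
```

```bash
cat >> h.py <<'E'
def comps(c,zlo,zhi,amin=40,P=None):
    P=cloud(c) if P is None else P; hsv=cv2.cvtColor(c["img"],cv2.COLOR_BGR2HSV)
    z=P[...,2]; m=((c["depth"]>0)&(z>zlo)&(z<zhi)).astype(np.uint8)
    k,l,s,ct=cv2.connectedComponentsWithStats(m)
    for i in range(1,k):
        if s[i,4]<amin: continue
        q=P[l==i]; r=cv2.minAreaRect((q[:,:2]*1000).astype(np.float32))
        print(ct[i].round(),s[i,4],"c",np.round(r[0],1),"wh",np.round(r[1],1),round(r[2],1),"z",np.percentile(q[:,2],[50,95]).round(4),"hsv",np.median(hsv[l==i],axis=0))
def pose():
    s=get_state(); q=s["tcp_rot"]; X=R.from_quat(q).as_matrix()
    print("t",round(s["time"],2),"pos",(s["eef_pos"]*1000).round(1),"yaw",np.degrees(np.arctan2(X[1,0],X[0,0])).round(2),"zax",X[:,2].round(4),"F",s["contact_force"].round(1),"op",round(s["opening"],3)); return s
E
python3 - <<'E'
from h import *
pose()
c=snap("wrist","w1.png",scale=1.5); np.save("w1.npy",c,allow_pickle=True)
comps(c,.03,.06)
comps(c,.008,.03)
E
```

```text
t 1.23 pos [ 455.7 -211.1  231.5] yaw 14.19 zax [-0.0022  0.0091 -1.    ] F [-0.1  1.1 -0.4] op 1.001
[31. 58.] 1235 c [509.7  38.4] wh [43.8 13.2] 13.7 z [0.0498 0.0532] hsv [ 13. 111.  59.]
[493. 143.] 3071 c [ 546.6 -452.6] wh [129.9  60.5] 29.4 z [0.0317 0.0452] hsv [40. 19. 78.]
[271. 173.] 371 c [ 454.8 -228.2] wh [43.2  9.6] 14.0 z [0.0521 0.0534] hsv [ 19. 196. 198.]
[117.  55.] 3627 c [521.6 -37.5] wh [134.5 106.2] 14.2 z [0.0085 0.018 ] hsv [ 17.  37. 130.]
[157.  15.] 135 c [584.5 -70. ] wh [16.7 28.8] 74.1 z [0.0084 0.0094] hsv [ 17.  40. 132.]
[434.  98.] 10527 c [ 553.  -351.3] wh [186.1 206.8] 84.3 z [0.0148 0.0235] hsv [ 30.  22. 131.]
[51. 60.] 595 c [512.5  37. ] wh [49.5 12.5] 12.4 z [0.0192 0.0291] hsv [13. 85. 57.]
[86. 93.] 54 c [4.844e+02 1.000e-01] wh [23.9  9.7] 8.4 z [0.0084 0.0092] hsv [ 17.   37.  125.5]
[164. 114.] 52 c [483.2 -91.3] wh [11.4 13. ] 39.2 z [0.0086 0.0092] hsv [ 17.   42.  137.5]
[147. 122.] 215 c [468.2 -72.7] wh [28.1 26. ] 64.9 z [0.0087 0.0197] hsv [ 17.  40. 135.]
[119. 124.] 67 c [458.4 -39.9] wh [14.2 20.2] 54.3 z [0.0085 0.0093] hsv [ 17.  39. 139.]
[269. 145.] 249 c [ 472.1 -222.6] wh [51.9 12. ] 9.7 z [0.0123 0.0181] hsv [14. 44. 93.]
[ 10. 338.] 43 c [91.5 90.2] wh [ 6.4 17.9] 57.7 z [0.0124 0.0132] hsv [15. 96. 81.]
[ 94. 376.] 454 c [ 51.5 -45.9] wh [40.2 36.4] 22.2 z [0.0133 0.0266] hsv [14. 67. 42.]
```

View pics/w1.png

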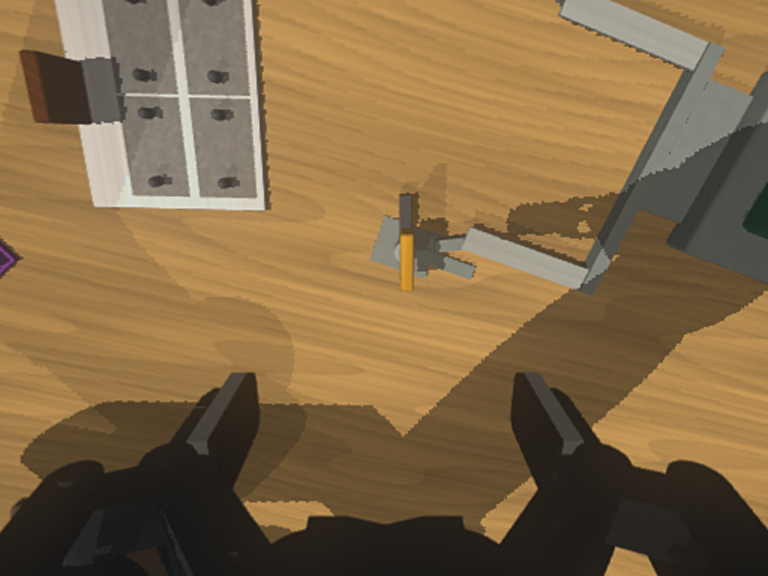

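The wrist view shows the nut bar at (405,262), centre about (454.8,-228.2) mm, lying along yaw 14°. The dog points up-left. Descending onto it in two stages.

>>> move_arm:
  linear:
    - [0, -0.008, -0.02]
    - [0, -0.008, -0.03]
    - [0, 0, -0.03]
    - [0, 0, -0.03]
    - [0, 0, -0.015]
    - [0, 0, 0]
  twist:
    - [-0.5, -0.1, 0]
    - [0, 0, 0]
    - [0, 0, 0]
    - [0, 0, 0]
    - [0, 0, 0]
    - [0, 0, 0]
  grip: 0.7

```text
time: 1.78
eef_pos: [0.454, -0.2339, 0.1049]
tcp_rot: [0.992, 0.124, 0.001, 0.005]
contact_force: [-0.5, -0.4, 0.7]
opening: 0.7
```

Run:
```python
from h import *
pose()
c=snap("wrist","w2.png",scale=1.5); comps(c,.03,.06,100)
```

```text
t 1.78 pos [ 454.  -233.9  104.9] yaw 14.21 zax [ 0.0038 -0.0095 -0.9999] F [-0.5 -0.4  0.7] op 0.7
[246. 209.] 958 c [ 454.4 -228.3] wh [43.9 10. ] 15.0 z [0.052  0.0531] hsv [ 19. 196. 198.]
```

View pics/w2.png

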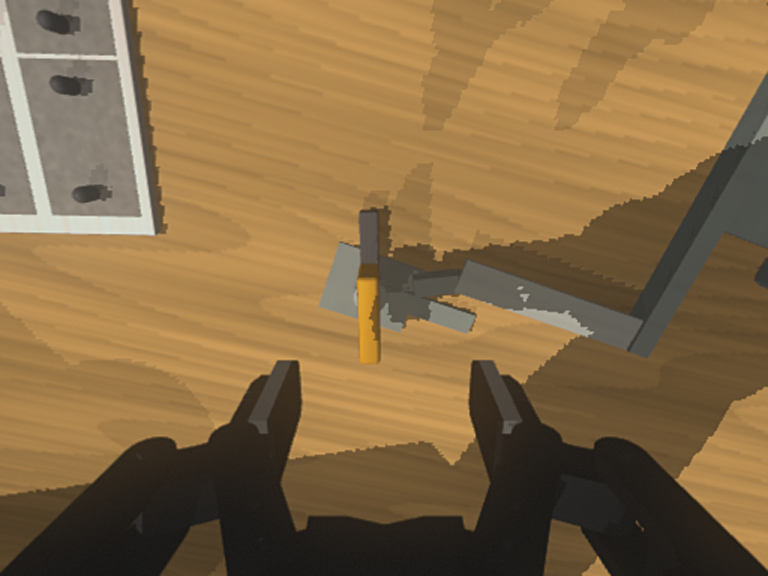

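>>> move_arm:
  linear:
    - [0, 0.004, -0.01]
    - [0, 0, -0.02]
    - [0, 0, -0.02]
    - [0, 0, -0.015]
    - [0, 0, 0]
    - [0, 0, 0]
  twist:
    - [0.3, 0.1, 0.3]
    - [0, 0, 0]
    - [0, 0, 0]
    - [0, 0, 0]
    - [0, 0, 0]
    - [0, 0, 0]

```text
time: 2.33
eef_pos: [0.4582, -0.2361, 0.0459]
tcp_rot: [0.992, 0.125, 0.006, 0.008]
contact_force: [1.6, 0.5, -0.2]
opening: 0.701
```

Run:
```python
from h import *
pose()
```

```text
t 2.33 pos [ 458.2 -236.1   45.9] yaw 14.38 zax [ 0.0147 -0.0141 -0.9998] F [ 1.6  0.5 -0.2] op 0.701
```

>>> move_arm:
  linear:
    - [0, 0, 0]
    - [0, 0, 0]
    - [0, 0, 0]
  twist:
    - [0, 0, 0]
    - [0, 0, 0]
    - [0, 0, 0]

```text
time: 2.58
eef_pos: [0.4602, -0.2378, 0.0497]
tcp_rot: [0.992, 0.125, 0.009, 0.01]
contact_force: [0.1, -0.0, 0.0]
opening: 0.698
```

Run:
```python
from h import *
pose()
read_camera("wrist");pose()
```

```text
t 2.58 pos [ 460.2 -237.8   49.7] yaw 14.38 zax [ 0.0195 -0.0178 -0.9997] F [ 0.1 -0.   0. ] op 0.698
t 2.63 pos [ 460.5 -238.    49.9] yaw 14.38 zax [ 0.0201 -0.0183 -0.9996] F [ 0.6 -1.1  0.1] op 0.703
```

>>> move_arm:
  linear:
    - [0, 0.004, 0]
    - [0, 0, 0]
  twist:
    - [0, 0, 0]
    - [0, 0, 0]

```text
time: 2.8
eef_pos: [0.4612, -0.2344, 0.0514]
tcp_rot: [0.992, 0.125, 0.01, 0.011]
contact_force: [-0.0, 0.1, 0.3]
opening: 0.702
```

Run:
```python
from h import *
pose()
```

```text
t 2.8 pos [ 461.2 -234.4   51.4] yaw 14.37 zax [ 0.0222 -0.0199 -0.9996] F [-0.   0.1  0.3] op 0.702
```

The pose drifts a little on every row, mainly upward and outward, so I'll add a small bias to each row to compensate.

>>> move_arm:
  linear:
    - [-0.003, 0.003, -0.009]
    - [-0.003, 0.003, -0.009]
    - [-0.002, 0.002, -0.006]
    - [-0.0007, 0.0004, -0.0013]
  twist:
    - [0.5, 0.5, 0]
    - [0.5, 0.6, 0]
    - [0.3, 0.3, 0]
    - [0.1, 0.1, 0]

```text
time: 3.13
eef_pos: [0.4523, -0.225, 0.0249]
tcp_rot: [0.992, 0.125, -0.002, -0.003]
contact_force: [0.4, 0.3, 0.4]
opening: 0.698
```

Run:
```python
from h import *
pose()
```

```text
t 3.13 pos [ 452.3 -225.    24.9] yaw 14.41 zax [-0.0046  0.0054 -1.    ] F [0.4 0.3 0.4] op 0.698
```

>>> move_arm:
  linear:
    - [0.002, -0.003, 0.004]
    - [0, 0, 0]
  twist:
    - [-0.3, -0.2, 0]
    - [0, 0, 0]

```text
time: 3.3
eef_pos: [0.4531, -0.2272, 0.0271]
tcp_rot: [0.992, 0.125, -0.002, -0.002]
contact_force: [0.9, -1.2, -0.3]
opening: 0.702
```

Run:
```python
from h import *
pose()
```

```text
t 3.3 pos [ 453.1 -227.2   27.1] yaw 14.41 zax [-0.0044  0.0025 -1.    ] F [ 0.9 -1.2 -0.3] op 0.702
```

>>> move_arm:
  linear:
    - [0, 0, 0]
    - [0, 0, 0]
    - [0, 0, 0]
    - [0, 0, 0]
    - [0, 0, 0]
    - [0, 0, 0]
  twist:
    - [0, 0, 0]
    - [0, 0, 0]
    - [0, 0, 0]
    - [0, 0, 0]
    - [0, 0, 0]
    - [0, 0, 0]
  grip: 0
  force: 50

```text
time: 3.8
eef_pos: [0.4533, -0.2268, 0.0278]
tcp_rot: [0.992, 0.125, -0.002, -0.002]
contact_force: [0.7, -1.1, -1.7]
opening: 0.107
```

Run:
```python
from h import *
pose()
```

```text
t 3.8 pos [ 453.3 -226.8   27.8] yaw 14.4 zax [-0.0043  0.0036 -1.    ] F [ 0.7 -1.1 -1.7] op 0.107
```

>>> move_arm:
  linear:
    - [0, 0, 0]
    - [0, 0, 0]
    - [0, 0, 0]
    - [0, 0, 0]
    - [0, 0, 0]
  twist:
    - [0, 0, 5]
    - [0, 0, 5]
    - [0, 0, 5]
    - [0, 0, 5]
    - [0, 0, 5]

```text
time: 4.22
eef_pos: [0.4533, -0.2268, 0.0278]
tcp_rot: [0.938, 0.346, -0.002, -0.001]
contact_force: [-0.4, 1.7, 0.5]
opening: 0.109
```

Run:
```python
from h import *
pose()
```

```text
t 4.22 pos [ 453.3 -226.8   27.8] yaw 40.43 zax [-4.2e-03  3.0e-04 -1.0e+00] F [-0.4  1.7  0.5] op 0.109
```

>>> move_arm:
  linear:
    - [0, 0, 0]
    - [0, 0, 0]
    - [0, 0, 0]
    - [0, 0, 0]
    - [0, 0, 0]
    - [0, 0, 0]
    - [0, 0, 0]
    - [0, 0, 0]
    - [0, 0, 0]
    - [0, 0, 0]
    - [0, 0, 0]
    - [0, 0, 0]
    - [0, 0, 0]
    - [0, 0, 0]
    - [0, 0, 0]
    - [0, 0, 0]
    - [0, 0, 0]
  twist:
    - [0, 0, 6]
    - [0, 0, 6]
    - [0, 0, 6]
    - [0, 0, 6]
    - [0, 0, 6]
    - [0, 0, 6]
    - [0, 0, 6]
    - [0, 0, 6]
    - [0, 0, 6]
    - [0, 0, 6]
    - [0, 0, 6]
    - [0, 0, 6]
    - [0, 0, 6]
    - [0, 0, 6]
    - [0, 0, 6]
    - [0, 0, 4]
    - [0, 0, 0]

```text
time: 5.63
eef_pos: [0.4531, -0.2267, 0.0278]
tcp_rot: [0.35, 0.937, -0.001, 0.002]
contact_force: [0.1, 0.4, 0.3]
opening: 0.11
```

Run:
```python
from h import *
print(pose()["qpos"])
```

```text
t 5.63 pos [ 453.1 -226.7   27.8] yaw 139.02 zax [ 0.0027 -0.0023 -1.    ] F [0.1 0.4 0.3] op 0.11
[-6.64421206e-01  2.05475791e-01  2.11423719e+00 -1.63373775e-04
  8.18360127e-01 -1.51984381e+00]
```

>>> move_arm:
  linear:
    - [0, 0, 0]
    - [0, 0, 0]
    - [0, 0, 0]
    - [0, 0, 0]
  twist:
    - [0, 0, 0]
    - [0, 0, 0]
    - [0, 0, 0]
    - [0, 0, 0]
  grip: 0.7

```text
time: 5.97
eef_pos: [0.4534, -0.2276, 0.0281]
tcp_rot: [0.352, 0.936, -0.001, 0.003]
contact_force: [-0.1, 0.7, 0.5]
opening: 0.671
```

Run:
```python
from h import *
pose()
```

```text
t 5.97 pos [ 453.4 -227.6   28.1] yaw 138.73 zax [ 0.0038 -0.0044 -1.    ] F [-0.1  0.7  0.5] op 0.671
```

The nut is turned back to roughly 0.5 rad and released. Now up and over the tray, rotating to yaw ≈194° for the plate and tray work.

>>> move_arm:
  linear:
    - [0, 0, 0.03]
    - [0, 0, 0.04]
    - [0, 0, 0.04]
    - [0.006, 0.02, 0.04]
    - [0.008, 0.025, 0.03]
    - [0.008, 0.025, 0.01]
    - [0.008, 0.025, 0]
    - [0.008, 0.025, 0]
    - [0.008, 0.025, 0]
    - [0.008, 0.025, 0]
    - [0.003, 0.01, 0]
    - [0, 0, 0]
    - [0, 0, 0]
  twist:
    - [0, 0, 0]
    - [0, 0, 0]
    - [0, 0, 5]
    - [0, 0, 6]
    - [0, 0, 6]
    - [0, 0, 6]
    - [0, 0, 6]
    - [0, 0, 6]
    - [0, 0, 6]
    - [0, 0, 6]
    - [0, 0, 6]
    - [0, 0, 0]
    - [0, 0, 0]

```text
time: 7.05
eef_pos: [0.5103, -0.0408, 0.2284]
tcp_rot: [-0.117, 0.993, -0.006, 0.008]
contact_force: [-0.4, -0.3, 0.0]
opening: 0.701
```

Run:
```python
from h import *
print(pose()["qpos"].round(2))
c=snap("wrist","w3.png",scale=1.5); np.save("w3.npy",c,allow_pickle=True)
comps(c,.035,.06,100)
comps(c,.0125,.024,20)
```

```text
t 7.05 pos [510.3 -40.8 228.4] yaw -166.5 zax [ 0.0165 -0.0097 -0.9998] F [-0.4 -0.3  0. ] op 0.701
[-0.28 -0.08  1.99 -0.01  1.21 -2.08]
[465.  48.] 451 c [348.4 127.3] wh [13.1 27. ] 50.1 z [0.042  0.0434] hsv [145. 125. 133.]
[93. 71.] 752 c [ 453.6 -227.5] wh [10.9 43.8] 49.9 z [0.0516 0.0534] hsv [ 18. 178. 111.]
[497. 158.] 374 c [441.4 211.3] wh [13.5 26.4] 64.9 z [0.0418 0.0433] hsv [ 19. 203. 207.]
[330. 181.] 549 c [508.6  39.3] wh [43.2 12.4] 13.1 z [0.052  0.0535] hsv [ 12. 130.  89.]
[473. 257.] 276 c [562.5 244.8] wh [26.6 12.8] 20.4 z [0.042  0.0433] hsv [ 19.  198.  188.5]
[373. 278.] 225 c [622.4 135.8] wh [13.8 25.9] 42.5 z [0.0421 0.0434] hsv [145. 138. 124.]
[391. 369.] 362 c [759.1 212.9] wh [55.7 20.2] 41.5 z [0.0487 0.058 ] hsv [109. 107.  56.]
[446.  52.] 145 c [347.1 122.4] wh [10.8 27.1] 75.6 z [0.0184 0.0234] hsv [147. 115.  50.]
[127.  56.] 100 c [ 433.8 -209.8] wh [ 9.2 24.8] 49.2 z [0.013  0.0137] hsv [13. 42. 87.]
[35. 72.] 1306 c [ 473.1 -301.9] wh [84.  24.3] 89.3 z [0.0151 0.0163] hsv [23. 27. 93.]
[111.  75.] 118 c [ 454.4 -222.2] wh [ 7.9 22.3] 55.
[... 929 characters left out ...]
81.8   3.5] wh [7.  6.5] 14.1 z [0.0186 0.0208] hsv [14. 39. 71.]
[459. 246.] 150 c [562.2 240.4] wh [11.4 27. ] 82.4 z [0.0181 0.0236] hsv [ 18. 158.  78.]
[366. 266.] 108 c [618.3 132. ] wh [ 3.2 25.3] 42.3 z [0.0186 0.0231] hsv [156.5  93.   66. ]
[102. 284.] 419 c [ 736.8 -212.2] wh [95.4  3.6] 79.8 z [0.0181 0.0235] hsv [ 21.  34. 111.]
[213. 308.] 170 c [745.9 -60.1] wh [50.1 39.2] 44.3 z [0.0132 0.0145] hsv [ 19. 200. 171.]
[255. 336.] 156 c [774.3  12.2] wh [10.2 43.4] 9.8 z [0.0191 0.0236] hsv [14.  62.  62.5]
[281. 342.] 44 c [777.2  59.2] wh [ 6.8 19.9] 14.1 z [0.0159 0.0205] hsv [14. 62. 62.]
[313. 350.] 32 c [781.4 108.3] wh [ 2.4 12. ] 0.4 z [0.0168 0.0209] hsv [13.5 49.5 58. ]
```

View pics/w3.png

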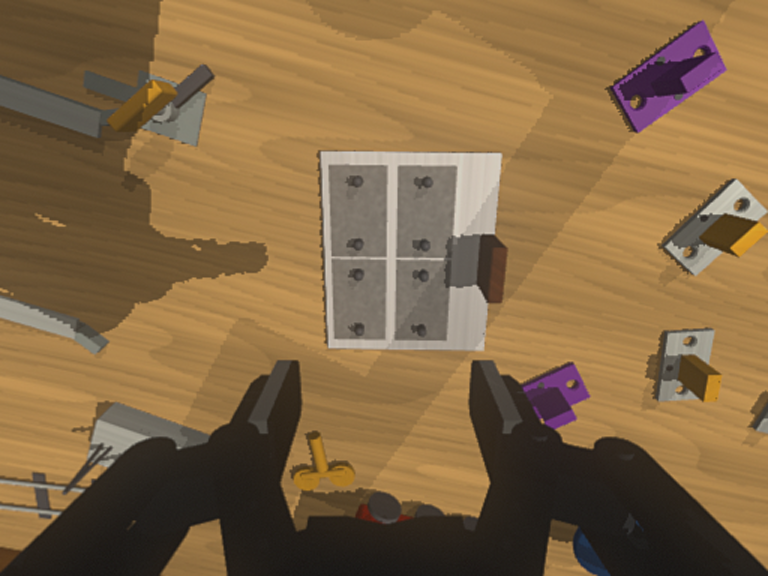

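The tray is clearly visible with all eight pins (rows 180–330, columns 350–425), and the nut's dog is swung away. Fitting the tray and bed poses.

```bash
cat > fit.py <<'E'
from h import *
def fit2(L,W):
    L=np.array(L,float);W=np.array(W,float);a=L.mean(0);b=W.mean(0)
    l=L-a;w=W-b; th=np.arctan2((l[:,0]*w[:,1]-l[:,1]*w[:,0]).sum(),(l*w).sum())
    Rm=np.array([[np.cos(th),-np.sin(th)],[np.sin(th),np.cos(th)]]); t=b-Rm@a
    return th,Rm,t,np.linalg.norm(L@Rm.T+t-W,axis=1)
E
python3 - <<'E'
from fit import *
W=[[471,-76.6],[458.8,-24.2],[519.6,-65.3],[507.5,-13.1],[544.4,-60.1],[532.7,-7.6],[593.3,-48.8],[581.8,3.5]]
L=[[36,-63],[-18,-63],[36,-13],[-18,-13],[36,13],[-18,13],[36,63],[-18,63]]
th,Rm,t,r=fit2(L,W); print("tray",t.round(1),np.degrees(th).round(2),r.round(1))
for k,s in enumerate([(-18,-38),(-18,38),(36,-38),(36,38)]): print("st",k,(Rm@s+t).round(1))
print("handle",(Rm@[-69,0]+t).round(1), "ty dir",np.degrees(th)+90)
E
```

```text
tray [524.2 -27.7] -77.26 [0.4 0.1 0.5 0.  0.4 0.3 0.3 0.3]
st 0 [483.1 -18.6]
st 1 [557.2  -1.8]
st 2 [495.  -71.2]
st 3 [569.2 -54.5]
handle [508.9  39.6] ty dir 12.737060863489916
```

>>> move_arm:
  linear:
    - [-0.006, 0.02, 0]
    - [-0.009, 0.035, 0]
    - [-0.009, 0.035, 0]
    - [-0.009, 0.035, 0]
    - [-0.009, 0.035, -0.015]
    - [-0.009, 0.035, -0.02]
    - [-0.009, 0.03, -0.02]
    - [-0.005, 0.015, -0.015]
    - [0, 0.005, 0]
    - [0, 0, 0]
    - [0, 0, 0]
  twist:
    - [-0.5, -0.5, -5]
    - [0, 0, -6]
    - [0, 0, -6]
    - [0, 0, -6]
    - [0, 0, -6]
    - [0, 0, -6]
    - [0, 0, -3]
    - [0, 0, 0]
    - [0, 0, 0]
    - [0, 0, 0]
    - [0, 0, 0]
  grip: 0.6

```text
time: 8.02
eef_pos: [0.446, 0.1941, 0.1597]
tcp_rot: [0.242, 0.97, -0.017, 0.01]
contact_force: [-0.5, -0.2, -0.2]
opening: 0.599
```

Run:
```python
from h import *
print(pose()["qpos"].round(2))
c=snap("wrist","w4.png",scale=1.5); np.save("w4.npy",c,allow_pickle=True)
comps(c,.035,.06,100)
```

```text
t 8.02 pos [446.  194.1 159.7] yaw 152.04 zax [ 0.0119 -0.0377 -0.9992] F [-0.5 -0.2 -0.2] op 0.599
[ 0.22 -0.05  2.1  -0.04  1.09 -0.84]
[454.  80.] 711 c [442.1 368.1] wh [26.4 12.5] 2.1 z [0.0422 0.0435] hsv [ 19. 205. 198.]
[139. 117.] 542 c [347.7 128.2] wh [12.5 26.2] 51.5 z [0.0423 0.0435] hsv [146. 136. 120.]
[277. 168.] 403 c [441.1 212.5] wh [11.8 26. ] 65.0 z [0.0425 0.0436] hsv [ 19. 194. 194.]
[485. 219.] 488 c [574.9 360.6] wh [12.9 27.8] 87.8 z [0.0422 0.0434] hsv [ 19. 202. 192.]
[362. 257.] 352 c [562.1 245.8] wh [26.8 12.3] 16.9 z [0.0423 0.0435] hsv [ 19. 195. 192.]
[147. 286.] 183 c [489.7  37.6] wh [14.5  7.8] 73.6 z [0.0472 0.053 ] hsv [ 12. 109.  47.]
[289. 334.] 244 c [622.1 136.2] wh [12.7 27.8] 41.0 z [0.0421 0.0433] hsv [145. 138. 112.]
[386. 376.] 250 c [719.6 208.7] wh [15.2 26.1] 25.4 z [0.0458 0.0524] hsv [106. 155.  83.]
```

View pics/w4.png

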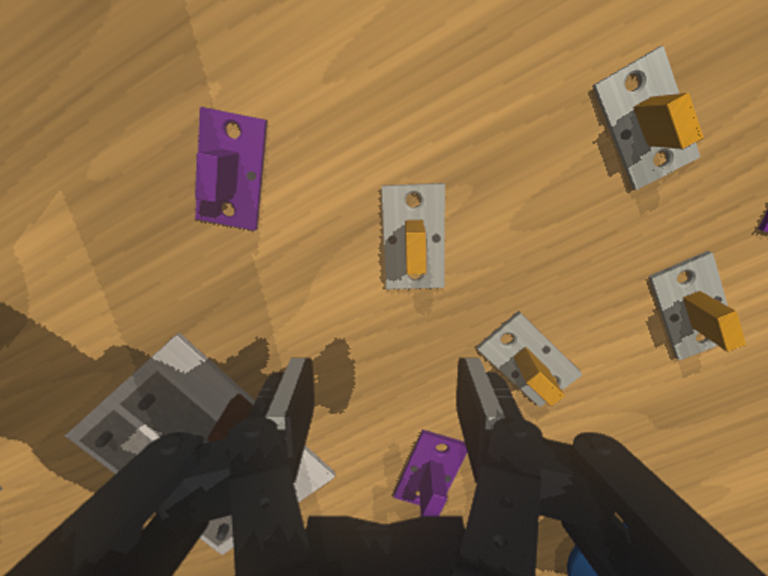

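>>> move_arm:
  linear:
    - [-0.002, 0.006, -0.02]
    - [-0.002, 0.008, -0.03]
    - [0, 0.003, -0.03]
    - [0, 0, -0.01]
    - [0, 0, 0]
  twist:
    - [0.8, 0.3, 1.5]
    - [0.8, 0.2, 1.5]
    - [0.4, 0.2, 0]
    - [0, 0, 0]
    - [0, 0, 0]

```text
time: 8.48
eef_pos: [0.4524, 0.2062, 0.0769]
tcp_rot: [0.221, 0.975, 0.003, 0.01]
contact_force: [-0.6, -0.1, -0.3]
opening: 0.6
```

Run:
```python
from h import *
pose()
```

```text
t 8.48 pos [452.4 206.2  76.9] yaw 154.42 zax [ 0.0214  0.0019 -0.9998] F [-0.6 -0.1 -0.3] op 0.6
```

>>> move_arm:
  linear:
    - [-0.005, 0.003, -0.01]
    - [-0.004, 0.003, -0.012]
    - [-0.003, 0, -0.012]
    - [-0.001, 0, -0.01]
    - [0, 0, 0]
    - [0, 0, 0]
  twist:
    - [0, 0.5, 0.5]
    - [0, 0.5, 0]
    - [0, 0.3, 0]
    - [0, 0.2, 0]
    - [0, 0, 0]
    - [0, 0, 0]

```text
time: 8.98
eef_pos: [0.443, 0.2115, 0.0344]
tcp_rot: [0.219, 0.976, 0.002, 0.0]
contact_force: [-0.0, 0.4, -1.0]
opening: 0.603
```

Run:
```python
from h import *
pose()
```

```text
t 8.98 pos [443.  211.5  34.4] yaw 154.75 zax [ 0.0015  0.0032 -1.    ] F [-0.   0.4 -1. ] op 0.603
```

>>> move_arm:
  linear:
    - [-0.001, 0, -0.008]
    - [-0.001, 0, -0.006]
    - [0, 0, 0]
  twist:
    - [-0.1, 0, 0.2]
    - [0, 0, 0]
    - [0, 0, 0]

```text
time: 9.23
eef_pos: [0.4416, 0.2119, 0.02]
tcp_rot: [0.216, 0.976, 0.001, 0.002]
contact_force: [-0.2, 0.2, -0.3]
opening: 0.6
```

Run:
```python
from h import *
pose()
c=snap("wrist","w5.png"); comps(c,.035,.06,100)
```

```text
t 9.23 pos [441.6 211.9  20. ] yaw 155.0 zax [ 0.0034  0.0016 -1.    ] F [-0.2  0.2 -0.3] op 0.6
[260. 274.] 1489 c [440.9 212.6] wh [11.9 27.4] 64.7 z [0.0424 0.0434] hsv [ 19. 193. 165.]
[189. 279.] 1385 c [427.3 181.6] wh [14.2 25.6] 65.6 z [0.0482 0.0584] hsv [17. 60. 46.]
[324. 279.] 1376 c [455.  240.1] wh [14.3 25.7] 64.7 z [0.048  0.0575] hsv [17. 80. 50.]
```

>>> move_arm:
  linear:
    - [0, 0, 0]
    - [0, 0, 0]
    - [0, 0, 0]
    - [0, 0, 0]
    - [0, 0, 0]
    - [0, 0, 0]
  twist:
    - [0, 0, 0]
    - [0, 0, 0]
    - [0, 0, 0]
    - [0, 0, 0]
    - [0, 0, 0]
    - [0, 0, 0]
  grip: 0
  force: 60

```text
time: 9.78
eef_pos: [0.4428, 0.2123, 0.0214]
tcp_rot: [0.216, 0.976, 0.002, 0.003]
contact_force: [0.2, -0.2, -0.9]
opening: 0.13
```

Run:
```python
from h import *
pose()
c=snap("wrist","w6.png",scale=1.5);
```

```text
t 9.78 pos [442.8 212.3  21.4] yaw 155.01 zax [ 0.0062  0.0023 -1.    ] F [ 0.2 -0.2 -0.9] op 0.13
```

View pics/w6.png

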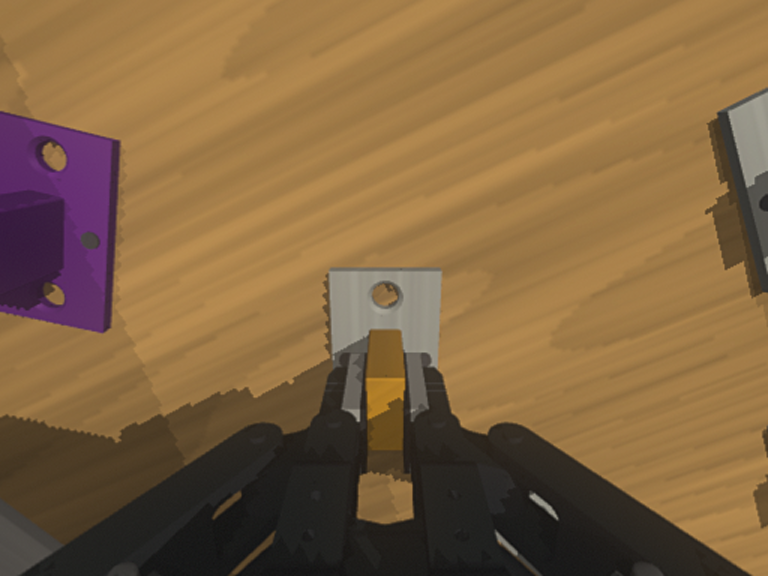

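>>> move_arm:
  linear:
    - [0, 0, 0.02]
    - [0, 0, 0.03]
    - [0, 0, 0.04]
    - [0.004, -0.02, 0.01]
    - [0.006, -0.035, 0]
    - [0.006, -0.035, 0]
    - [0.006, -0.035, 0]
    - [0.006, -0.035, 0]
    - [0.006, -0.035, 0]
    - [0.006, -0.035, 0]
    - [0.006, -0.03, 0]
    - [0.004, -0.015, 0]
    - [0, 0, 0]
    - [0, 0, 0]
  twist:
    - [0, 0, 0]
    - [0, 0, 0]
    - [0, 0, 0]
    - [0, 0, 4]
    - [0, 0, 5]
    - [0, 0, 5]
    - [0, 0, 5]
    - [0, 0, 5]
    - [0, 0, 5]
    - [0, 0, 5]
    - [0, 0, 3]
    - [0, 0, 0]
    - [0, 0, 0]
    - [0, 0, 0]

```text
time: 11.0
eef_pos: [0.4909, -0.0765, 0.1277]
tcp_rot: [-0.123, 0.992, -0.001, 0.005]
contact_force: [1.0, 0.8, -1.4]
opening: 0.126
```

Run:
```python
from h import *
pose()
c=snap("wrist","w7.png",scale=1.5);
```

```text
t 11.0 pos [490.9 -76.5 127.7] yaw -165.87 zax [ 1.050e-02 -6.000e-04 -9.999e-01] F [ 1.   0.8 -1.4] op 0.126
```

View pics/w7.png

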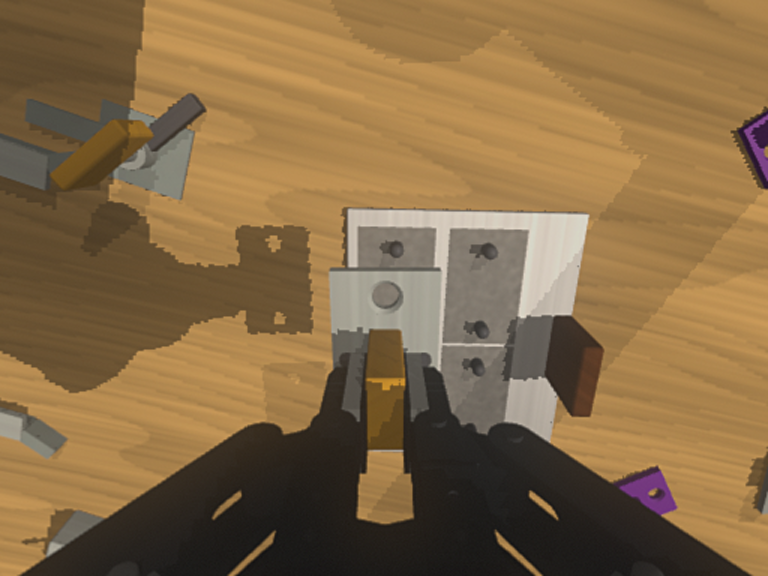

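```bash
cat >> h.py <<'E'
def held(c,s,top,px):
    # px: pixels on plate's top face, 'top' = TCP height above plate top; returns tool-frame xy mm
    X=R.from_quat(s["tcp_rot"]).as_matrix(); p=s["eef_pos"]
    K,Rm,t,d=cam(c)
    n=cv2.undistortPoints(np.array(px,float).reshape(-1,1,2),K,d).reshape(-1,2)
    ray=(np.c_[n,np.ones(len(n))]@Rm)@X; o=X.T@(-Rm.T@t-p)
    k=(top-o[2])/ray[:,2]; return (o+ray*k[:,None])*1000
E
python3 - <<'E'
from h import *
s=pose()
c=snap("wrist","w8.png",crop=(200,160,320,240),scale=6)
print(held(c,s,.0164,[(257.3,196.7),(220,179),(294,179)]).round(1))
E
```

```text
t 11.05 pos [490.9 -76.1 127.6] yaw -165.82 zax [ 0.0105 -0.001  -0.9999] F [ 0.4  0.3 -0.8] op 0.125
[[ 27.1  -1.2  16.4]
 [ 37.2 -21.3  16.4]
 [ 37.2  18.5  16.4]]
```

View pics/w8.png

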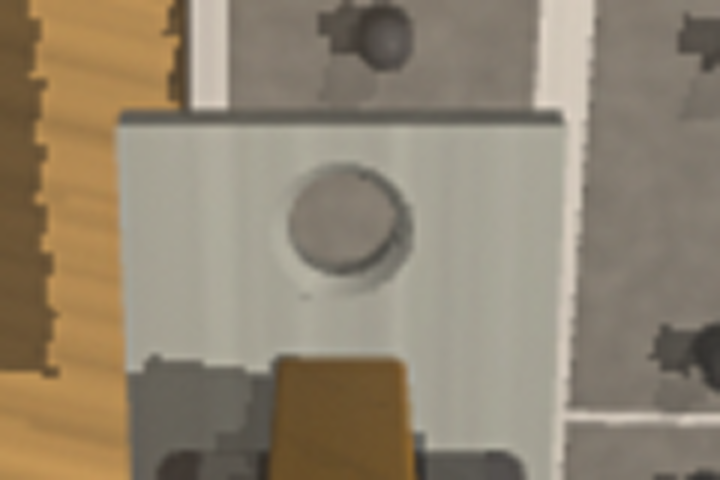

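```bash
cat > hov.py <<'E'
from fit import *
import sys
def run(fn,crop=(200,160,320,240),tray0=None,amin=30,sc=6):
    s=pose(); c=snap("wrist",fn,crop=crop,scale=sc); P=cloud(c); z=P[...,2]
    m=((c["depth"]>0)&(z>.0125)&(z<.0235)).astype(np.uint8)
    k,l,st,ct=cv2.connectedComponentsWithStats(m)
    th,t=tray0; Rm=np.array([[np.cos(th),-np.sin(th)],[np.sin(th),np.cos(th)]])
    L0=np.array([[x,y] for x in(-18,36) for y in(-63,-13,13,63)],float); W0=L0@Rm.T+t
    L=[];W=[]
    for i in range(1,k):
        if st[i,4]<amin: continue
        q=P[l==i]; r=cv2.minAreaRect((q[:,:2]*1000).astype(np.float32))
        if not(5<min(r[1]) and max(r[1])<9.5): continue
        d=np.linalg.norm(W0-r[0],axis=1); j=d.argmin()
        if d[j]<8: L.append(L0[j]);W.append(r[0])
    print("pins",len(L),L)
    if len(L)>1:
        th,Rm,t,r=fit2(L,W); print("tray",t.round(1),np.degrees(th).round(2),"res",r.round(1))
        for k2,q in enumerate([(-18,-38),(-18,38),(36,-38),(36,38)]): print("st",k2,(Rm@q+t).round(1))
    return s,c
E
python3 - <<'E'
from hov import *
run("w9.png",tray0=(np.radians(-77.26),[524.2,-27.7]))
E
```

```text
t 11.1 pos [490.8 -75.3 127.6] yaw -165.75 zax [ 1.030e-02 -6.000e-04 -9.999e-01] F [-0.4  0.8 -1.1] op 0.128
pins 4 [array([ 36., -63.]), array([-18., -63.]), array([-18., -13.]), array([-18.,  13.])]
tray [524.2 -28. ] -77.29 res [0.5 0.1 0.2 0.4]
st 0 [483.1 -18.8]
st 1 [557.3  -2.1]
st 2 [495.  -71.5]
st 3 [569.1 -54.8]
```

>>> move_arm:
  linear:
    - [0.001, 0.002, -0.015]
    - [0.001, 0.002, -0.02]
    - [0, 0, -0.02]
    - [0, 0, -0.01]
    - [0, 0, 0]
    - [0, 0, 0]
  twist:
    - [0, 0.3, -0.8]
    - [0, 0.3, -0.7]
    - [0, 0.1, 0]
    - [0, 0, 0]
    - [0, 0, 0]
    - [0, 0, 0]

```text
time: 11.65
eef_pos: [0.4925, -0.0635, 0.0617]
tcp_rot: [-0.116, 0.993, -0.0, -0.0]
contact_force: [-0.1, 0.1, 0.4]
opening: 0.127
```

Run:
```python
from hov import *
run("w10.png",tray0=(np.radians(-77.26),[524.2,-27.7]))
```

```text
t 11.65 pos [492.5 -63.5  61.7] yaw -166.69 zax [-1.e-04 -5.e-04 -1.e+00] F [-0.1  0.1  0.4] op 0.127
pins 3 [array([-18., -63.]), array([-18., -13.]), array([36., 63.])]
tray [523.9 -27.9] -77.14 res [0.6 0.1 0.7]
st 0 [482.9 -18.9]
st 1 [557.   -1.9]
st 2 [494.9 -71.5]
st 3 [569.  -54.6]
```

View pics/w10.png

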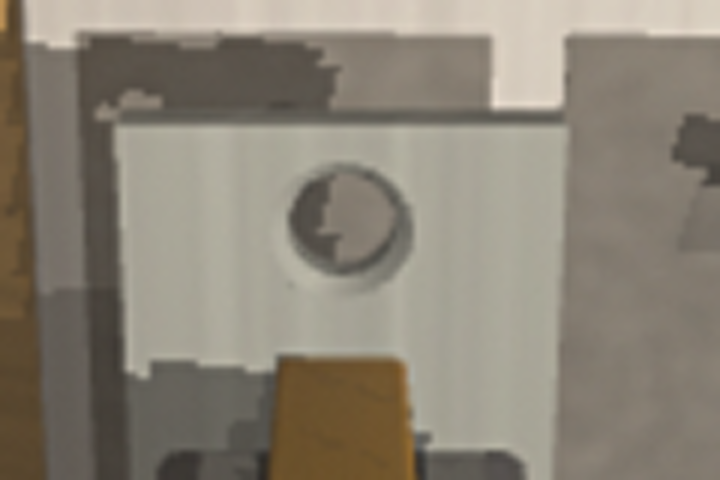

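>>> move_arm:
  linear:
    - [0.002, -0.003, -0.005]
    - [0.0015, -0.003, -0.005]
    - [0, 0, -0.002]
    - [0, 0, 0]
  twist:
    - [0, 0, -0.4]
    - [0, 0, -0.2]
    - [0, 0, 0]
    - [0, 0, 0]

```text
time: 12.03
eef_pos: [0.4987, -0.0704, 0.0522]
tcp_rot: [-0.111, 0.994, -0.002, 0.003]
contact_force: [0.5, 0.6, -0.7]
opening: 0.131
```

Run:
```python
from hov import *
run("w11.png",tray0=(np.radians(-77.26),[524.2,-27.7]))
```

```text
t 12.03 pos [498.7 -70.4  52.2] yaw -167.3 zax [ 0.0062 -0.0027 -1.    ] F [ 0.5  0.6 -0.7] op 0.131
pins 3 [array([-18., -63.]), array([-18., -13.]), array([36., 63.])]
tray [523.6 -28.2] -77.3 res [0.9 0.4 1.3]
st 0 [482.5 -19. ]
st 1 [556.7  -2.3]
st 2 [494.4 -71.7]
st 3 [568.6 -55. ]
```

View pics/w11.png

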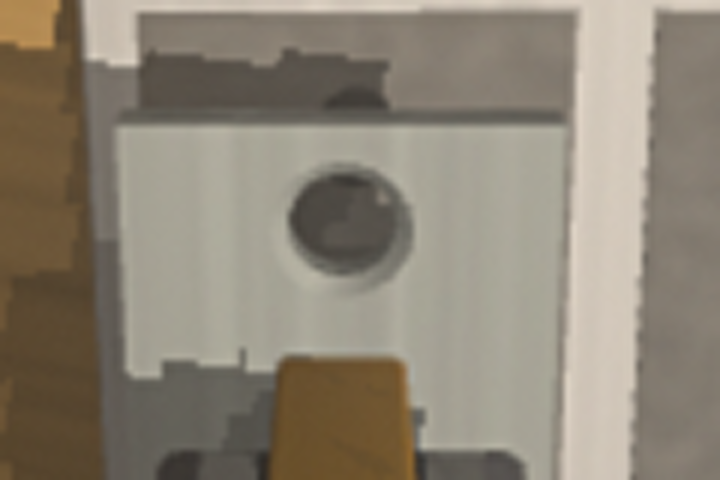

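>>> move_arm:
  linear:
    - [-0.002, 0.0005, -0.003]
    - [-0.0015, 0, -0.003]
    - [0, 0, 0]
  twist:
    - [0.1, 0.2, 0]
    - [0.1, 0.2, 0]
    - [0, 0, 0]

```text
time: 12.33
eef_pos: [0.4956, -0.0705, 0.0467]
tcp_rot: [-0.11, 0.994, 0.0, 0.0]
contact_force: [0.1, -0.6, -1.6]
opening: 0.128
```

Run:
```python
from hov import *
run("w12.png",tray0=(np.radians(-77.26),[524.2,-27.7]))
c=snap("scene","s12.png",crop=(140,150,280,260),scale=5)
```

```text
t 12.33 pos [495.6 -70.5  46.7] yaw -167.34 zax [ 4.e-04  4.e-04 -1.e+00] F [ 0.1 -0.6 -1.6] op 0.128
pins 3 [array([-18., -63.]), array([ 36., -63.]), array([-18., -13.])]
tray [524.2 -27.8] -76.71 res [0.3 0.6 0.6]
st 0 [483.1 -19. ]
st 1 [557.   -1.5]
st 2 [495.5 -71.5]
st 3 [569.4 -54.1]
```

View pics/w12.png

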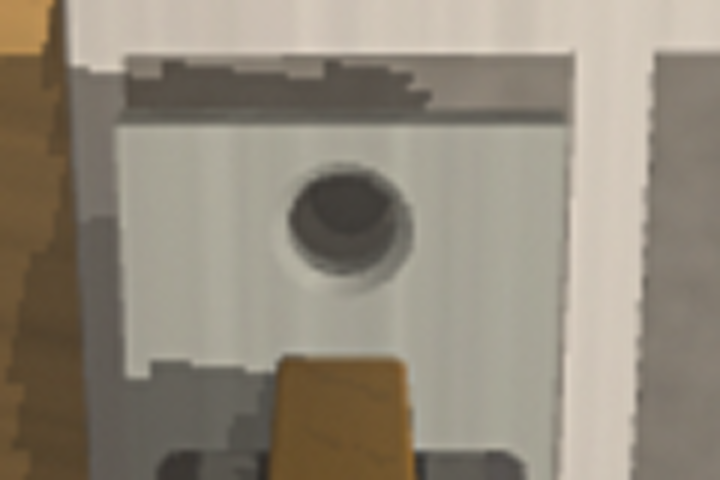

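View pics/s12.png

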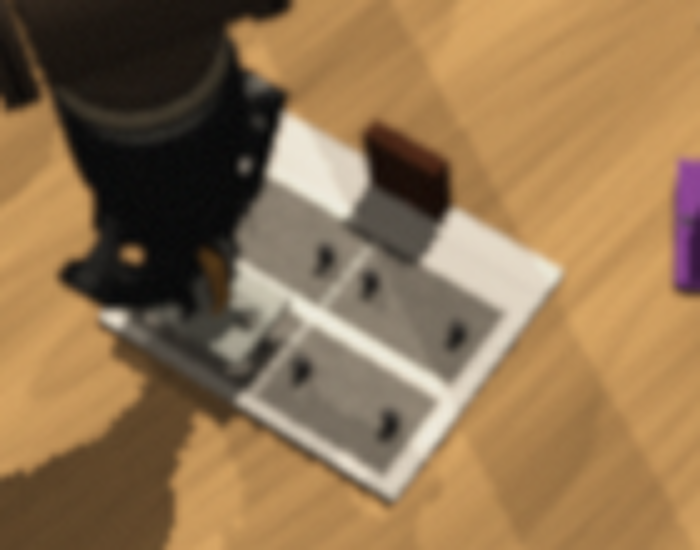

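The pin shows inside the hole, centred sideways. Lowering.

>>> move_arm:
  linear:
    - [0.0005, 0.0005, -0.003]
    - [0, 0, -0.003]
    - [0, 0, -0.003]
    - [0, 0, 0]
  twist:
    - [0, 0, 0]
    - [0, 0, 0]
    - [0, 0, 0]
    - [0, 0, 0]

```text
time: 12.77
eef_pos: [0.4967, -0.07, 0.0375]
tcp_rot: [-0.11, 0.994, -0.0, 0.001]
contact_force: [0.1, -0.2, -0.5]
opening: 0.124
```

Run:
```python
from hov import *
run("w13.png",tray0=(np.radians(-77.26),[524.2,-27.7]))
```

```text
t 12.77 pos [496.7 -70.   37.5] yaw -167.33 zax [ 2.e-03 -1.e-04 -1.e+00] F [ 0.1 -0.2 -0.5] op 0.124
pins 3 [array([-18., -63.]), array([-18., -13.]), array([36., 13.])]
tray [523.8 -28.1] -76.9 res [0.4 0.3 0.4]
st 0 [482.7 -19.1]
st 1 [556.7  -1.9]
st 2 [495.  -71.7]
st 3 [569.  -54.5]
```

View pics/w13.png

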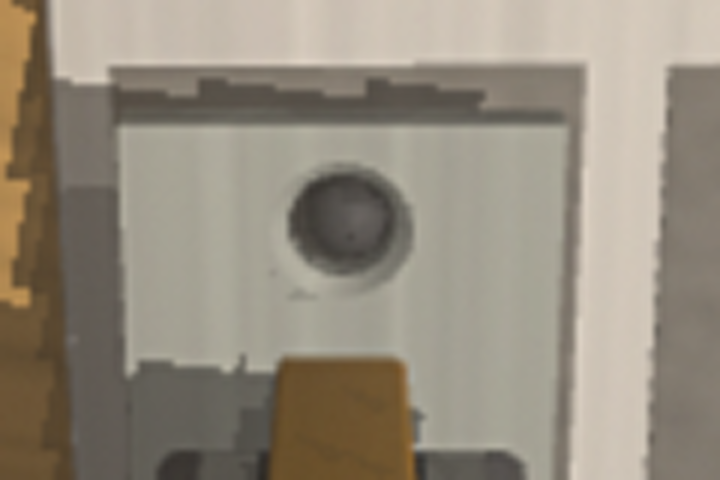

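>>> move_arm:
  linear:
    - [-0.0003, 0, -0.003]
    - [0, 0, -0.003]
    - [0, 0, -0.002]
    - [0, 0, -0.001]
    - [0, 0, 0]
  twist:
    - [0, 0, 0]
    - [0, 0, 0]
    - [0, 0, 0]
    - [0, 0, 0]
    - [0, 0, 0]

```text
time: 13.23
eef_pos: [0.4968, -0.0699, 0.0278]
tcp_rot: [-0.11, 0.994, -0.0, 0.001]
contact_force: [0.0, 0.8, -0.7]
opening: 0.128
```

Run:
```python
from h import *
pose()
```

```text
t 13.23 pos [496.8 -69.9  27.8] yaw -167.33 zax [ 2.6e-03  1.0e-04 -1.0e+00] F [ 0.   0.8 -0.7] op 0.128
```

>>> move_arm:
  linear:
    - [0, 0, -0.0005]
    - [0, 0, 0]
    - [0, 0, 0]
    - [0, 0, 0]
  twist:
    - [0, 0, 0]
    - [0, 0, 0]
    - [0, 0, 0]
    - [0, 0, 0]
  grip: 0.38

```text
time: 13.57
eef_pos: [0.4972, -0.0702, 0.0276]
tcp_rot: [-0.11, 0.994, -0.0, 0.002]
contact_force: [1.5, 0.1, 0.5]
opening: 0.379
```

>>> move_arm:
  linear:
    - [0, 0, 0.015]
    - [0, 0, 0.03]
    - [0, 0, 0.035]
    - [0.004, 0.015, 0.03]
    - [0.007, 0.03, 0.01]
    - [0.008, 0.036, 0]
    - [0.008, 0.036, 0]
    - [0.008, 0.036, 0]
    - [0.008, 0.036, 0]
    - [0.008, 0.036, 0]
    - [0.008, 0.036, 0]
    - [0.007, 0.03, 0]
    - [0.003, 0.01, 0]
    - [0, 0, 0]
    - [0, 0, 0]
  twist:
    - [0, 0, 0]
    - [0, 0, 0]
    - [0, 0, 0]
    - [0, 0, 1]
    - [0, 0, 1]
    - [0, 0, 1]
    - [0, 0, 1]
    - [0, 0, 1]
    - [0, 0, 1]
    - [0, 0, 0]
    - [0, 0, 0]
    - [0, 0, 0]
    - [0, 0, 0]
    - [0, 0, 0]
    - [0, 0, 0]

```text
time: 14.82
eef_pos: [0.5678, 0.2449, 0.159]
tcp_rot: [-0.163, 0.987, -0.001, 0.007]
contact_force: [0.1, -0.6, 0.8]
opening: 0.38
```

Run:
```python
from h import *
pose()
c=snap("wrist","w14.png",scale=1.5); comps(c,.035,.06,100)
c=snap("scene","s14.png",crop=(140,150,280,260),scale=5)
```

```text
t 14.82 pos [567.8 244.9 159. ] yaw -161.28 zax [ 1.430e-02  5.000e-04 -9.999e-01] F [ 0.1 -0.6  0.8] op 0.38
[27. 33.] 2017 c [509.1  40.3] wh [43.8 14.1] 12.2 z [0.0513 0.0535] hsv [ 11. 130.  67.]
[452.  92.] 668 c [442.4 368.2] wh [26. 13.] 2.5 z [0.0421 0.0434] hsv [ 22. 196. 213.]
[262. 180.] 386 c [562.5 246.1] wh [26.4 10.9] 18.7 z [0.0424 0.0435] hsv [ 19. 194. 195.]
[129. 201.] 414 c [622.1 136.4] wh [12.  26.6] 43.6 z [0.0425 0.0437] hsv [151. 104.  76.]
[482. 211.] 512 c [525.6 450.3] wh [13.9 27. ] 55.5 z [0.0419 0.0434] hsv [145. 139. 132.]
[371. 228.] 421 c [574.9 361. ] wh [13. 26.] 89.3 z [0.0421 0.0435] hsv [ 19. 196. 196.]
[ 36. 321.] 1848 c [786.5  69.3] wh [89. 20.] 87.7 z [0.0462 0.0586] hsv [  3. 199.  82.]
[228. 324.] 868 c [724.9 266.5] wh [57.  21.9] 42.0 z [0.0495 0.0584] hsv [107. 149. 124.]
```

View pics/w14.png

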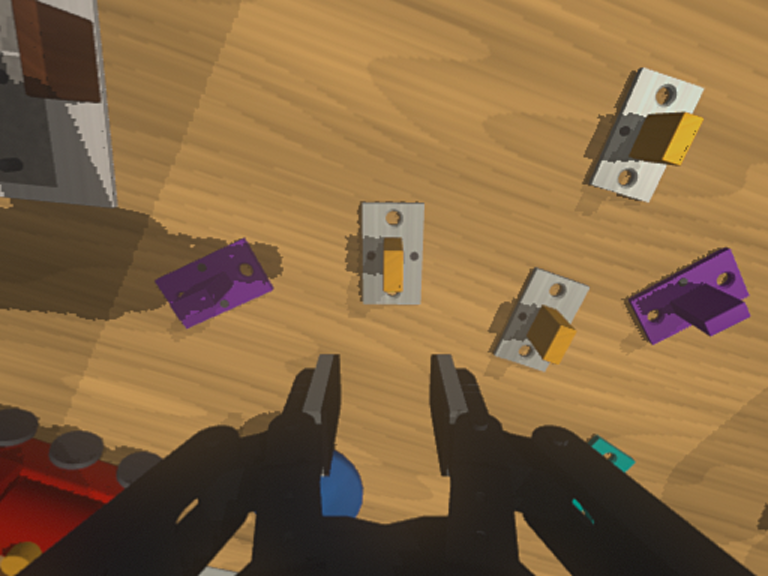

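View pics/s14.png

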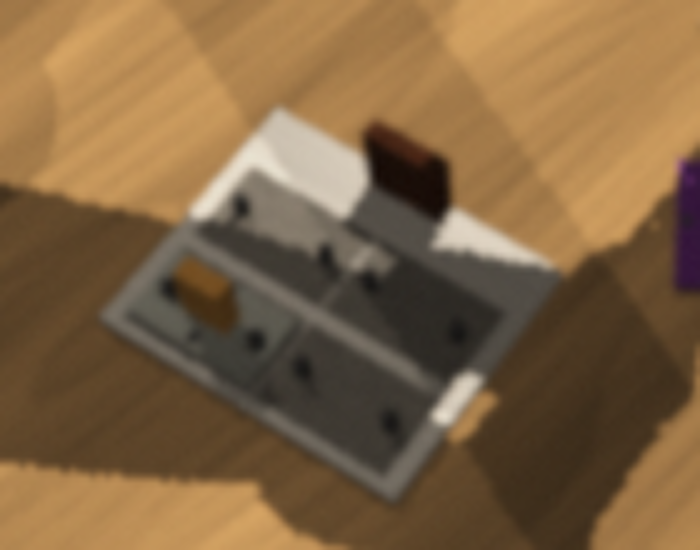

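Plate A is seated in the corner pair. Plate D is next; it sits at (393,265) in the wrist view, (562.5,246.1) mm, and hasn't moved.

>>> move_arm:
  linear:
    - [-0.003, 0, -0.02]
    - [-0.003, 0, -0.025]
    - [-0.002, 0, -0.025]
    - [-0.002, 0, -0.02]
    - [-0.001, 0, -0.01]
    - [0, 0, 0]
    - [0, 0, 0]
  twist:
    - [0, 0.4, 0.4]
    - [0, 0.4, 0.3]
    - [0, 0.3, 0]
    - [0, 0.2, 0]
    - [0, 0.1, 0]
    - [0, 0, 0]
    - [0, 0, 0]
  grip: 0.6

```text
time: 15.5
eef_pos: [0.5576, 0.2324, 0.0589]
tcp_rot: [-0.161, 0.987, 0.0, -0.003]
contact_force: [0.2, -1.0, 0.6]
opening: 0.603
```

Run:
```python
from h import *
pose()
c=snap("wrist","w15.png"); comps(c,.035,.06,400)
```

```text
t 15.5 pos [557.6 232.4  58.9] yaw -161.45 zax [-6.7e-03 -5.0e-04 -1.0e+00] F [ 0.2 -1.   0.6] op 0.603
[278. 251.] 910 c [562.4 245.9] wh [26.8 12.2] 18.3 z [0.0423 0.0434] hsv [ 18. 165. 118.]
[ 80. 283.] 969 c [621.5 136.6] wh [12.5 27.6] 42.8 z [0.0423 0.0434] hsv [147. 116.  76.]
[444. 309.] 509 c [569.  360.7] wh [13.6 14.9] 88.5 z [0.0419 0.0431] hsv [ 19. 196. 179.]
```

>>> move_arm:
  linear:
    - [0.002, 0.005, -0.005]
    - [0.001, 0.005, -0.01]
    - [0, 0.002, -0.01]
    - [0, 0, -0.005]
    - [0, 0, 0]
  twist:
    - [0, -0.2, 0.2]
    - [0, 0, 0.2]
    - [0, 0, 0]
    - [0, 0, 0]
    - [0, 0, 0]

```text
time: 15.97
eef_pos: [0.5651, 0.2463, 0.032]
tcp_rot: [-0.165, 0.986, 0.0, 0.004]
contact_force: [-0.3, 0.2, 0.7]
opening: 0.6
```

Run:
```python
from h import *
pose()
```

```text
t 15.97 pos [565.1 246.3  32. ] yaw -161.03 zax [ 0.0077  0.002  -1.    ] F [-0.3  0.2  0.7] op 0.6
```

>>> move_arm:
  linear:
    - [-0.001, 0, -0.006]
    - [-0.001, 0, -0.005]
    - [0, 0, 0]
  twist:
    - [-0.1, 0.2, 0]
    - [0, 0.2, 0]
    - [0, 0, 0]

```text
time: 16.22
eef_pos: [0.5627, 0.2468, 0.0195]
tcp_rot: [-0.165, 0.986, -0.0, -0.0]
contact_force: [-0.7, -0.2, 0.4]
opening: 0.597
```

Run:
```python
from h import *
pose()
c=snap("wrist","w16.png"); comps(c,.035,.06,400)
```

```text
t 16.22 pos [562.7 246.8  19.5] yaw -160.98 zax [-4.e-04 -1.e-04 -1.e+00] F [-0.7 -0.2  0.4] op 0.597
[259. 277.] 1470 c [562.5 246.1] wh [27.6 11.8] 18.8 z [0.0424 0.0434] hsv [ 18. 172. 117.]
[188. 279.] 1371 c [572.8 214.3] wh [25.7 14. ] 19.2 z [0.0481 0.0582] hsv [16. 68. 43.]
[325. 279.] 1368 c [551.9 275.7] wh [25.7 14.4] 18.9 z [0.0479 0.0583] hsv [17. 94. 52.]
[ 16. 310.] 996 c [618.3 140.1] wh [12.2 18.7] 43.1 z [0.042  0.0432] hsv [146. 126.  74.]
```

>>> move_arm:
  linear:
    - [0, 0, 0]
    - [0, 0, 0]
    - [0, 0, 0]
    - [0, 0, 0]
    - [0, 0, 0]
    - [0, 0, 0]
  twist:
    - [0, 0, 0]
    - [0, 0, 0]
    - [0, 0, 0]
    - [0, 0, 0]
    - [0, 0, 0]
    - [0, 0, 0]
  grip: 0

```text
time: 16.77
eef_pos: [0.5636, 0.2468, 0.0209]
tcp_rot: [-0.165, 0.986, 0.0, 0.001]
contact_force: [-0.8, -0.0, -0.5]
opening: 0.129
```

Run:
```python
from h import *
pose()
```

```text
t 16.77 pos [563.6 246.8  20.9] yaw -160.99 zax [ 1.8e-03  4.0e-04 -1.0e+00] F [-0.8 -0.  -0.5] op 0.129
```

>>> move_arm:
  linear:
    - [0, 0, 0.02]
    - [0, 0, 0.03]
    - [0, 0, 0.035]
    - [0, -0.02, 0.01]
    - [0.001, -0.035, 0]
    - [0.001, -0.036, 0]
    - [0.001, -0.036, 0]
    - [0.001, -0.036, 0]
    - [0.001, -0.036, 0]
    - [0.001, -0.036, 0]
    - [0.001, -0.03, 0]
    - [0, -0.015, 0]
    - [0, -0.005, 0]
    - [0, 0, 0]
    - [0, 0, 0]
  twist:
    - [0, 0, 0]
    - [0, 0, 0]
    - [0, 0, 0]
    - [0, 0, 0]
    - [0, 0, -1]
    - [0, 0, -1]
    - [0, 0, -1]
    - [0, 0, -1]
    - [0, 0, -1]
    - [0, 0, -1]
    - [0, 0, 0]
    - [0, 0, 0]
    - [0, 0, 0]
    - [0, 0, 0]
    - [0, 0, 0]

```text
time: 18.02
eef_pos: [0.5656, -0.0503, 0.1196]
tcp_rot: [-0.112, 0.994, -0.001, 0.001]
contact_force: [-0.1, 0.4, -1.2]
opening: 0.131
```

Run:
```python
from hov import *
run("w17.png",tray0=(np.radians(-77.26),[524.2,-27.7]))
snap("wrist","w17b.png",scale=1.5)
```

```text
t 18.02 pos [565.6 -50.3 119.6] yaw -167.1 zax [ 0.0021 -0.0012 -1.    ] F [-0.1  0.4 -1.2] op 0.131
pins 6 [array([ 36., -63.]), array([-18., -63.]), array([-18., -13.]), array([-18.,  13.]), array([36., 13.]), array([-18.,  63.])]
tray [524.6 -27.8] -77.08 res [0.5 0.3 0.2 0.1 0.4 0.4]
st 0 [483.5 -18.8]
st 1 [557.6  -1.8]
st 2 [495.6 -71.4]
st 3 [569.7 -54.4]
```

View pics/w17.png

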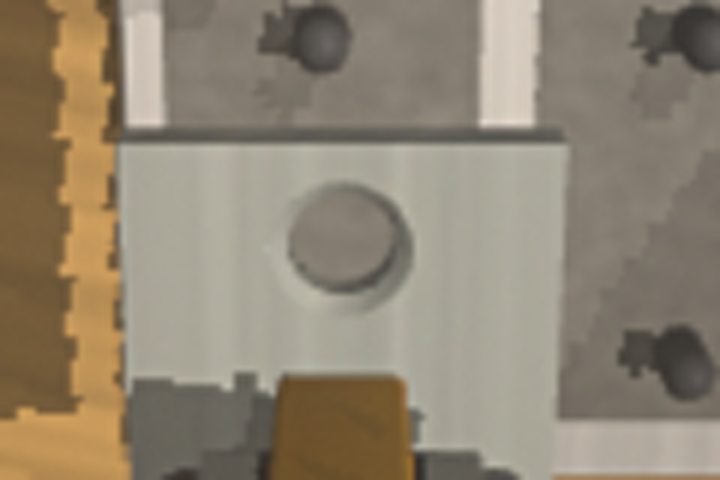

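View pics/w17b.png

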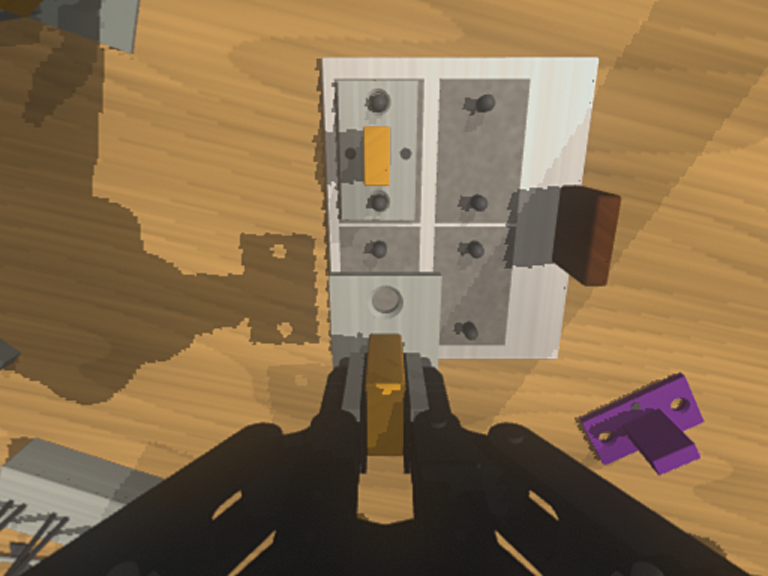

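>>> move_arm:
  linear:
    - [0, -0.001, -0.015]
    - [0, -0.001, -0.02]
    - [0, 0, -0.02]
    - [0, 0, -0.008]
    - [0, 0, 0]
    - [0, 0, 0]
  twist:
    - [0, 0.1, 0]
    - [0, 0.2, 0]
    - [0, 0.1, 0]
    - [0, 0, 0]
    - [0, 0, 0]
    - [0, 0, 0]

```text
time: 18.62
eef_pos: [0.567, -0.0437, 0.0562]
tcp_rot: [-0.119, 0.993, -0.0, -0.001]
contact_force: [0.5, 0.0, -1.2]
opening: 0.131
```

Run:
```python
from h import *
pose()
```

```text
t 18.62 pos [567.  -43.7  56.2] yaw -166.39 zax [-1.8e-03 -7.0e-04 -1.0e+00] F [ 0.5  0.  -1.2] op 0.131
```

>>> move_arm:
  linear:
    - [0.001, -0.004, -0.004]
    - [0.0005, -0.003, -0.003]
    - [0, -0.001, 0]
    - [0, 0, 0]
  twist:
    - [0, -0.1, -0.4]
    - [0, 0, -0.4]
    - [0, 0, 0]
    - [0, 0, 0]

```text
time: 18.95
eef_pos: [0.5707, -0.0516, 0.0517]
tcp_rot: [-0.112, 0.994, -0.001, 0.002]
contact_force: [-0.2, -0.1, -1.4]
opening: 0.131
```

Run:
```python
from hov import *
run("w18.png",tray0=(np.radians(-77.26),[524.2,-27.7]))
```

```text
t 18.95 pos [570.7 -51.6  51.7] yaw -167.14 zax [ 0.005  -0.0019 -1.    ] F [-0.2 -0.1 -1.4] op 0.131
pins 5 [array([-18., -63.]), array([ 36., -63.]), array([-18., -13.]), array([-18.,  13.]), array([-18.,  63.])]
tray [524.5 -27.9] -77.05 res [0.4 0.5 0.2 0.4 0.7]
st 0 [483.4 -18.9]
st 1 [557.4  -1.8]
st 2 [495.5 -71.5]
st 3 [569.6 -54.5]
```

View pics/w18.png

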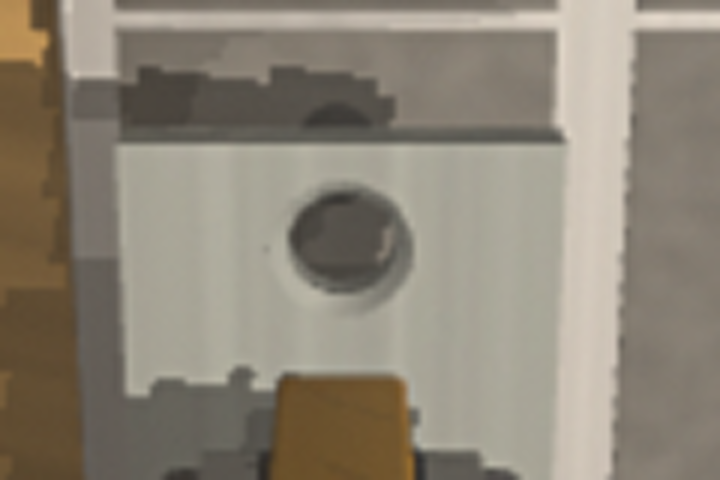

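>>> move_arm:
  linear:
    - [-0.001, -0.001, -0.003]
    - [-0.001, -0.001, -0.003]
    - [0, 0, 0]
  twist:
    - [0.1, 0.2, 0]
    - [0, 0.1, 0]
    - [0, 0, 0]

```text
time: 19.25
eef_pos: [0.5694, -0.0544, 0.0466]
tcp_rot: [-0.112, 0.994, -0.0, 0.001]
contact_force: [-0.4, 0.5, -1.2]
opening: 0.129
```

Run:
```python
from hov import *
run("w19.png",tray0=(np.radians(-77.26),[524.2,-27.7]))
```

```text
t 19.25 pos [569.4 -54.4  46.6] yaw -167.18 zax [ 1.9e-03 -7.0e-04 -1.0e+00] F [-0.4  0.5 -1.2] op 0.129
pins 5 [array([ 36., -63.]), array([-18., -63.]), array([-18., -13.]), array([-18.,  13.]), array([-18.,  63.])]
tray [524.5 -27.9] -77.06 res [0.5 0.5 0.2 0.3 0.5]
st 0 [483.4 -18.8]
st 1 [557.5  -1.8]
st 2 [495.5 -71.4]
st 3 [569.6 -54.4]
```

View pics/w19.png

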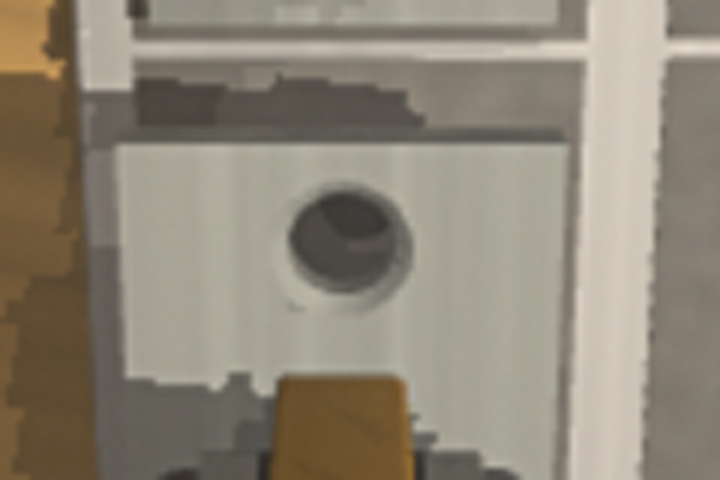

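>>> move_arm:
  linear:
    - [0, 0.001, -0.003]
    - [0, 0, -0.003]
    - [0, 0, -0.003]
    - [0, 0, 0]
  twist:
    - [0, 0.1, 0]
    - [0, 0, 0]
    - [0, 0, 0]
    - [0, 0, 0]

```text
time: 19.63
eef_pos: [0.5696, -0.0533, 0.0371]
tcp_rot: [-0.112, 0.994, -0.0, 0.0]
contact_force: [-0.4, 0.3, -0.7]
opening: 0.13
```

Run:
```python
from hov import *
run("w20.png",tray0=(np.radians(-77.26),[524.2,-27.7]))
```

```text
t 19.63 pos [569.6 -53.3  37.1] yaw -167.19 zax [ 6.e-04 -8.e-04 -1.e+00] F [-0.4  0.3 -0.7] op 0.13
pins 5 [array([ 36., -63.]), array([-18., -63.]), array([-18., -13.]), array([-18.,  13.]), array([-18.,  63.])]
tray [524.5 -27.9] -77.11 res [0.7 0.5 0.1 0.3 0.7]
st 0 [483.5 -18.9]
st 1 [557.5  -1.9]
st 2 [495.5 -71.5]
st 3 [569.6 -54.6]
```

View pics/w20.png

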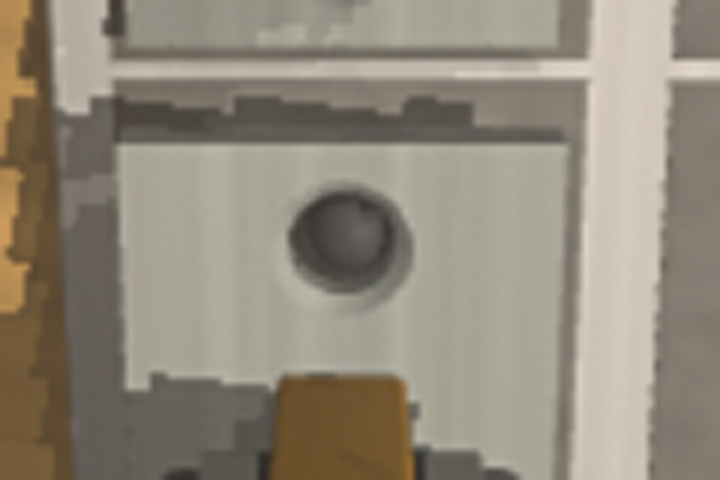

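In the hole. Lower fully, release, and head for the next plate, C at about (575,361).

>>> move_arm:
  linear:
    - [0, 0, -0.003]
    - [0, 0, -0.003]
    - [0, 0, -0.002]
    - [0, 0, -0.001]
    - [0, 0, -0.0005]
  twist:
    - [0, 0, 0]
    - [0, 0, 0]
    - [0, 0, 0]
    - [0, 0, 0]
    - [0, 0, 0]

```text
time: 20.1
eef_pos: [0.5698, -0.0532, 0.0268]
tcp_rot: [-0.112, 0.994, -0.0, 0.0]
contact_force: [0.9, 0.7, -1.2]
opening: 0.131
```

>>> move_arm:
  linear:
    - [0, 0, 0]
    - [0, 0, 0]
    - [0, 0, 0]
    - [0, 0, 0]
  twist:
    - [0, 0, 0]
    - [0, 0, 0]
    - [0, 0, 0]
    - [0, 0, 0]
  grip: 0.38

```text
time: 20.43
eef_pos: [0.5706, -0.0535, 0.0274]
tcp_rot: [-0.112, 0.994, -0.001, 0.001]
contact_force: [0.1, 0.2, -0.9]
opening: 0.38
```

Run:
```python
from h import *
pose()
```

```text
t 20.43 pos [570.6 -53.5  27.4] yaw -167.18 zax [ 0.0023 -0.0012 -1.    ] F [ 0.1  0.2 -0.9] op 0.38
```

>>> move_arm:
  linear:
    - [0, 0, 0.015]
    - [0, 0, 0.03]
    - [0, 0, 0.035]
    - [0, 0.015, 0.03]
    - [0, 0.03, 0.01]
    - [0, 0.038, 0]
    - [0, 0.038, 0]
    - [0, 0.038, 0]
    - [0, 0.038, 0]
    - [0, 0.038, 0]
    - [0, 0.038, 0]
    - [0, 0.038, 0]
    - [0, 0.038, 0]
    - [0, 0.03, 0]
    - [0, 0.02, 0]
    - [0, 0.008, 0]
    - [0, 0, 0]
    - [0, 0, 0]
  twist:
    - [0, 0, 0]
    - [0, 0, 0]
    - [0, 0, 0]
    - [0, 0, -1]
    - [0, 0, -1]
    - [0, 0, -1]
    - [0, 0, -1]
    - [0, 0, -1]
    - [0, 0, -1]
    - [0, 0, -1]
    - [0, 0, -1]
    - [0, 0, -1]
    - [0, 0, -1]
    - [0, 0, -1]
    - [0, 0, -1]
    - [0, 0, 0]
    - [0, 0, 0]
    - [0, 0, 0]

```text
time: 21.93
eef_pos: [0.569, 0.3722, 0.1613]
tcp_rot: [0.0, 1.0, 0.0, 0.009]
contact_force: [0.5, 0.3, -0.6]
opening: 0.379
```

Run:
```python
from h import *
pose()
c=snap("wrist","w21.png",scale=1.5); comps(c,.035,.06,100)
c=snap("scene","s21.png",crop=(140,150,280,260),scale=5)
```

```text
t 21.93 pos [569.  372.2 161.3] yaw 179.99 zax [ 1.830e-02  8.000e-04 -9.998e-01] F [ 0.5  0.3 -0.6] op 0.379
[254.  25.] 612 c [442.5 368.8] wh [25.8 12. ] 2.5 z [0.0424 0.0437] hsv [ 19. 193. 199.]
[349. 134.] 497 c [525.5 450.7] wh [12.4 25.9] 52.1 z [0.0423 0.0436] hsv [146. 134. 131.]
[246. 188.] 369 c [574.6 361.2] wh [11.2 25.8] 89.2 z [0.0424 0.0435] hsv [ 19. 193. 192.]
[ 16. 234.] 408 c [621.9 137.3] wh [12.2 27.5] 42.7 z [0.0423 0.0436] hsv [147. 122.  71.]
[341. 283.] 119 c [679.9 458.6] wh [12.5  7.5] 74.5 z [0.0416 0.0433] hsv [ 85. 173. 116.]
[163. 351.] 146 c [765.3 266.4] wh [12.2 41.5] 54.2 z [0.0502 0.0545] hsv [107. 158.  97.]
[ 16. 365.] 652 c [786.9  97. ] wh [51.9 12. ] 89.5 z [0.0446 0.0575] hsv [  3. 201.  81.]
```

View pics/w21.png

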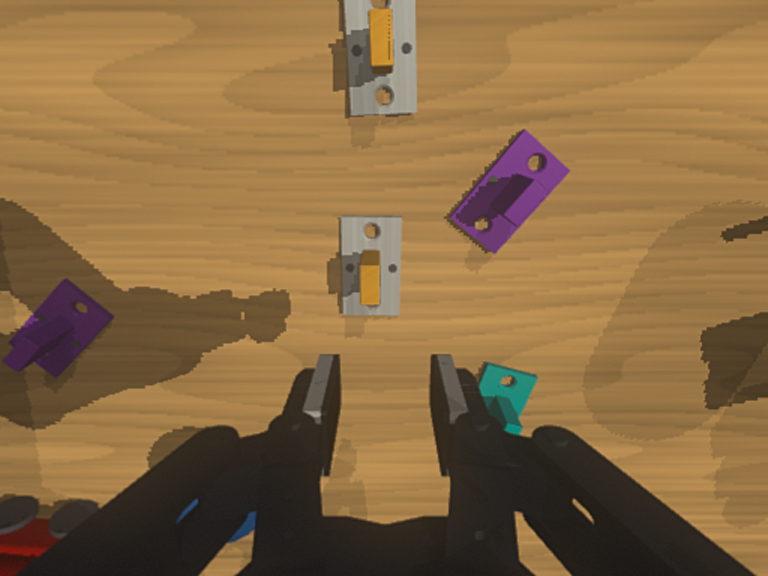

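View pics/s21.png

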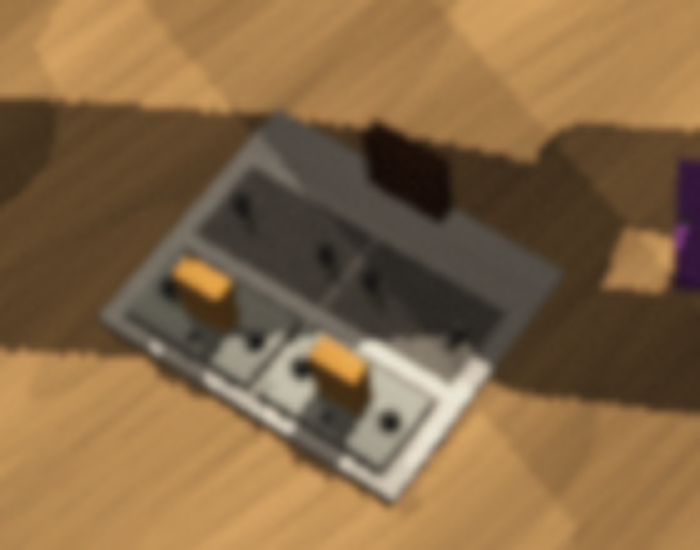

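>>> move_arm:
  linear:
    - [0.001, 0, -0.02]
    - [0.001, 0, -0.025]
    - [0.001, 0, -0.025]
    - [0.001, 0, -0.02]
    - [0, 0, -0.01]
    - [0, 0, 0]
    - [0, 0, 0]
  twist:
    - [0, 0.4, 0]
    - [0, 0.4, 0]
    - [0, 0.3, 0]
    - [0, 0.2, 0]
    - [0, 0.1, 0]
    - [0, 0, 0]
    - [0, 0, 0]
  grip: 0.6

```text
time: 22.62
eef_pos: [0.5751, 0.3608, 0.0539]
tcp_rot: [0.007, 1.0, -0.0, -0.004]
contact_force: [0.7, 0.1, -0.2]
opening: 0.601
```

Run:
```python
from h import *
pose()
c=snap("wrist","w22.png"); comps(c,.035,.06,400)
```

```text
t 22.62 pos [575.1 360.8  53.9] yaw 179.25 zax [-8.5e-03 -8.0e-04 -1.0e+00] F [ 0.7  0.1 -0.2] op 0.601
[432. 153.] 1550 c [525.5 450.5] wh [13. 26.] 52.7 z [0.0422 0.0433] hsv [145. 141. 136.]
[260. 241.] 954 c [574.3 361.2] wh [11.5 26.2] 89.4 z [0.0424 0.0434] hsv [ 18.  173.  124.5]
```

>>> move_arm:
  linear:
    - [0, 0, -0.008]
    - [0, 0, -0.01]
    - [0, 0.0005, -0.008]
    - [0, 0.0005, -0.004]
    - [0, 0, 0]
  twist:
    - [0, -0.2, 0.1]
    - [0, 0, 0.1]
    - [0, 0, 0]
    - [0, 0, 0]
    - [0, 0, 0]

```text
time: 23.08
eef_pos: [0.5778, 0.3627, 0.0262]
tcp_rot: [0.005, 1.0, 0.001, 0.002]
contact_force: [-0.5, -0.4, 0.1]
opening: 0.603
```

Run:
```python
from h import *
pose()
c=snap("wrist","w23.png"); comps(c,.035,.06,400)
```

```text
t 23.08 pos [577.8 362.7  26.2] yaw 179.46 zax [ 0.0032  0.0025 -1.    ] F [-0.5 -0.4  0.1] op 0.603
[466. 161.] 2408 c [525.6 450.6] wh [14.  26.3] 52.5 z [0.0421 0.0434] hsv [144.5 145.  134. ]
[257. 263.] 1370 c [574.6 361.2] wh [12.  26.5] 89.6 z [0.0424 0.0433] hsv [ 18. 179. 120.]
[322. 271.] 1248 c [578.1 393.4] wh [14.1 23.2] 89.5 z [0.0485 0.0589] hsv [17. 96. 57.]
[191. 272.] 1269 c [576. 334.] wh [22.7 13.9] 37.1 z [0.0488 0.0593] hsv [17. 78. 49.]
```

>>> move_arm:
  linear:
    - [-0.0015, -0.0005, -0.003]
    - [-0.001, 0, -0.003]
    - [0, 0, 0]
  twist:
    - [-0.1, 0.1, 0.1]
    - [0, 0.1, 0]
    - [0, 0, 0]

```text
time: 23.38
eef_pos: [0.5757, 0.3629, 0.0209]
tcp_rot: [0.003, 1.0, 0.001, 0.001]
contact_force: [-0.2, 0.3, 0.1]
opening: 0.6
```

Run:
```python
from h import *
pose()
```

```text
t 23.38 pos [575.7 362.9  20.9] yaw 179.61 zax [ 0.0013  0.0014 -1.    ] F [-0.2  0.3  0.1] op 0.6
```

>>> move_arm:
  linear:
    - [0, 0, 0]
    - [0, 0, 0]
    - [0, 0, 0]
    - [0, 0, 0]
    - [0, 0, 0]
    - [0, 0, 0]
  twist:
    - [0, 0, 0]
    - [0, 0, 0]
    - [0, 0, 0]
    - [0, 0, 0]
    - [0, 0, 0]
    - [0, 0, 0]
  grip: 0

```text
time: 23.88
eef_pos: [0.5762, 0.3633, 0.0219]
tcp_rot: [0.003, 1.0, 0.001, 0.001]
contact_force: [0.4, -0.6, -0.4]
opening: 0.128
```

Run:
```python
from h import *
pose()
```

```text
t 23.88 pos [576.2 363.3  21.9] yaw 179.62 zax [ 0.0029  0.0022 -1.    ] F [ 0.4 -0.6 -0.4] op 0.128
```

>>> move_arm:
  linear:
    - [0, 0, 0.02]
    - [0, 0, 0.03]
    - [0, 0, 0.035]
    - [-0.001, -0.02, 0.01]
    - [-0.002, -0.035, 0]
    - [-0.002, -0.036, 0]
    - [-0.002, -0.036, 0]
    - [-0.002, -0.036, 0]
    - [-0.002, -0.036, 0]
    - [-0.002, -0.036, 0]
    - [-0.002, -0.036, 0]
    - [-0.002, -0.036, 0]
    - [-0.001, -0.03, 0]
    - [0, -0.015, 0]
    - [0, -0.005, 0]
    - [0, 0, 0]
    - [0, 0, 0]
    - [0, 0, 0]
  twist:
    - [0, 0, 0]
    - [0, 0, 0]
    - [0, 0, 0]
    - [0, 0, 1]
    - [0, 0, 1.5]
    - [0, 0, 1.5]
    - [0, 0, 1.5]
    - [0, 0, 1.5]
    - [0, 0, 1.5]
    - [0, 0, 1.5]
    - [0, 0, 1.5]
    - [0, 0, 1.5]
    - [0, 0, 0]
    - [0, 0, 0]
    - [0, 0, 0]
    - [0, 0, 0]
    - [0, 0, 0]
    - [0, 0, 0]

```text
time: 25.38
eef_pos: [0.5515, -0.0078, 0.1199]
tcp_rot: [-0.118, 0.993, 0.0, 0.002]
contact_force: [0.6, -0.2, -1.8]
opening: 0.13
```

Run:
```python
from hov import *
run("w24.png",tray0=(np.radians(-77.26),[524.2,-27.7]))
```

```text
t 25.38 pos [551.5  -7.8 119.9] yaw -166.49 zax [ 0.0042  0.001  -1.    ] F [ 0.6 -0.2 -1.8] op 0.13
pins 3 [array([-18., -63.]), array([-18., -13.]), array([-18.,  13.])]
tray [524.4 -27.6] -76.96 res [0.3 0.  0.3]
st 0 [483.3 -18.6]
st 1 [557.4  -1.5]
st 2 [495.5 -71.3]
st 3 [569.6 -54.1]
```

View pics/w24.png

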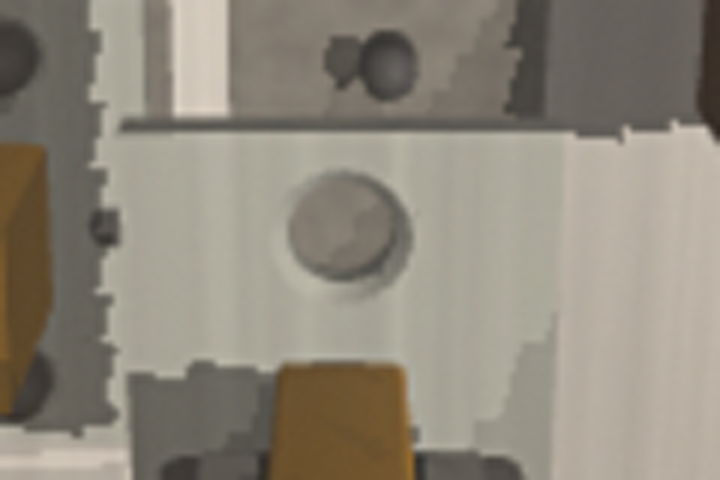

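>>> move_arm:
  linear:
    - [0.001, 0, -0.015]
    - [0.001, 0, -0.02]
    - [0.001, 0, -0.02]
    - [0, 0, -0.008]
    - [0, 0, 0]
    - [0, 0, 0]
  twist:
    - [0, 0.1, -0.3]
    - [0, 0.2, -0.3]
    - [0, 0.1, 0]
    - [0, 0, 0]
    - [0, 0, 0]
    - [0, 0, 0]

```text
time: 25.93
eef_pos: [0.5562, -0.0003, 0.0565]
tcp_rot: [-0.118, 0.993, 0.001, 0.0]
contact_force: [0.1, 0.1, 0.7]
opening: 0.128
```

Run:
```python
from h import *
pose()
```

```text
t 25.93 pos [ 5.562e+02 -3.000e-01  5.650e+01] yaw -166.49 zax [ 7.0e-04  1.4e-03 -1.0e+00] F [0.1 0.1 0.7] op 0.128
```

>>> move_arm:
  linear:
    - [0.001, 0, -0.004]
    - [0.0005, 0, -0.004]
    - [0, 0, -0.001]
    - [0, 0, 0]
  twist:
    - [0, 0, -0.4]
    - [0, 0, -0.3]
    - [0, 0, 0]
    - [0, 0, 0]

```text
time: 26.27
eef_pos: [0.5597, 0.0005, 0.0498]
tcp_rot: [-0.112, 0.994, -0.0, 0.003]
contact_force: [-1.0, 0.2, -0.7]
opening: 0.125
```

Run:
```python
from hov import *
run("w25.png",tray0=(np.radians(-77.26),[524.2,-27.7]))
```

```text
t 26.27 pos [5.597e+02 5.000e-01 4.980e+01] yaw -167.16 zax [ 5.6e-03  6.0e-04 -1.0e+00] F [-1.   0.2 -0.7] op 0.125
pins 2 [array([-18., -63.]), array([-18., -13.])]
tray [524.6 -27.6] -77.16 res [0.2 0.2]
st 0 [483.6 -18.5]
st 1 [557.7  -1.6]
st 2 [495.6 -71.1]
st 3 [569.7 -54.3]
```

View pics/w25.png

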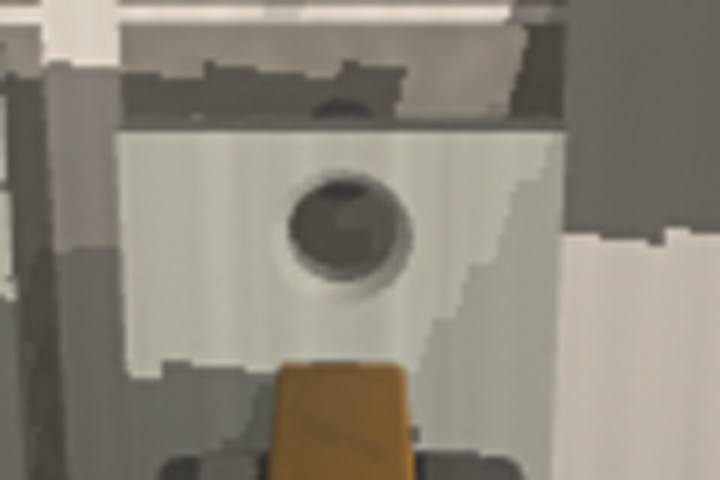

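>>> move_arm:
  linear:
    - [-0.001, -0.0005, -0.003]
    - [-0.001, -0.0003, -0.002]
    - [0, 0, 0]
  twist:
    - [0, 0.2, 0]
    - [0, 0.1, 0]
    - [0, 0, 0]

```text
time: 26.57
eef_pos: [0.5584, -0.0008, 0.0457]
tcp_rot: [-0.112, 0.994, -0.0, 0.001]
contact_force: [0.3, -0.3, -0.6]
opening: 0.125
```

Run:
```python
from hov import *
run("w26.png",tray0=(np.radians(-77.26),[524.2,-27.7]))
```

```text
t 26.57 pos [558.4  -0.8  45.7] yaw -167.19 zax [ 2.3e-03  1.0e-04 -1.0e+00] F [ 0.3 -0.3 -0.6] op 0.125
pins 2 [array([-18., -63.]), array([-18., -13.])]
tray [524.6 -27.5] -77.04 res [0.3 0.3]
st 0 [483.5 -18.5]
st 1 [557.6  -1.4]
st 2 [495.6 -71.1]
st 3 [569.7 -54. ]
```

View pics/w26.png

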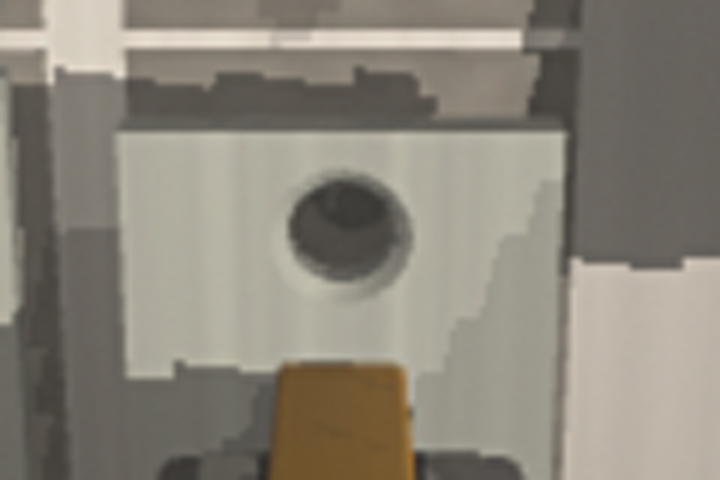

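>>> move_arm:
  linear:
    - [0, 0.0005, -0.003]
    - [0, 0, -0.003]
    - [0, 0, -0.003]
    - [0, 0, 0]
  twist:
    - [0, 0.1, 0]
    - [0, 0, 0]
    - [0, 0, 0]
    - [0, 0, 0]

```text
time: 26.95
eef_pos: [0.5587, -0.0005, 0.0362]
tcp_rot: [-0.111, 0.994, -0.0, 0.001]
contact_force: [-0.1, 0.4, -0.6]
opening: 0.124
```

Run:
```python
from hov import *
run("w27.png",tray0=(np.radians(-77.26),[524.2,-27.7]))
```

```text
t 26.95 pos [ 5.587e+02 -5.000e-01  3.620e+01] yaw -167.21 zax [ 0.0011  0.     -1.    ] F [-0.1  0.4 -0.6] op 0.124
pins 2 [array([-18., -63.]), array([-18., -13.])]
tray [524.7 -27.4] -76.89 res [0.2 0.2]
st 0 [483.6 -18.5]
st 1 [557.6  -1.2]
st 2 [495.8 -71.1]
st 3 [569.8 -53.8]
```

View pics/w27.png

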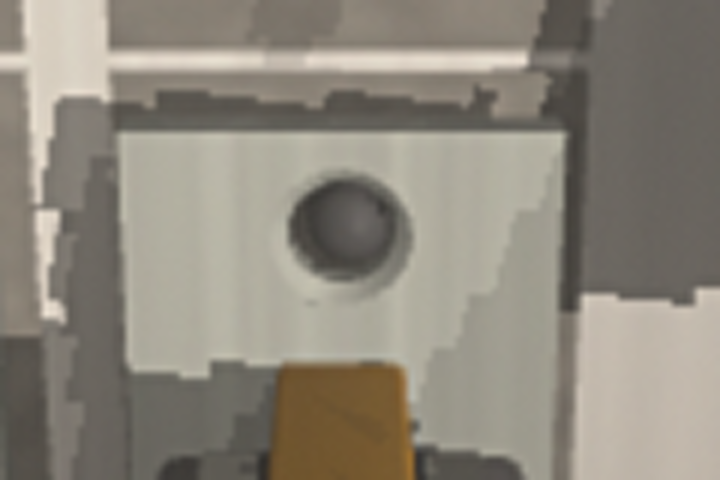

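>>> move_arm:
  linear:
    - [0, 0.0003, -0.003]
    - [0, 0, -0.002]
    - [0, 0, -0.002]
    - [0, 0, -0.001]
    - [0, 0, 0]
  twist:
    - [0, 0, 0]
    - [0, 0, 0]
    - [0, 0, 0]
    - [0, 0, 0]
    - [0, 0, 0]

```text
time: 27.42
eef_pos: [0.5588, -0.0001, 0.0274]
tcp_rot: [-0.111, 0.994, -0.0, 0.001]
contact_force: [-0.8, 0.3, -0.6]
opening: 0.13
```

>>> move_arm:
  linear:
    - [0, 0, 0]
    - [0, 0, 0]
    - [0, 0, 0]
    - [0, 0, 0]
  twist:
    - [0, 0, 0]
    - [0, 0, 0]
    - [0, 0, 0]
    - [0, 0, 0]
  grip: 0.38

```text
time: 27.75
eef_pos: [0.5596, -0.0002, 0.0281]
tcp_rot: [-0.111, 0.994, -0.0, 0.001]
contact_force: [-0.3, 0.1, -0.1]
opening: 0.381
```

Run:
```python
from h import *
pose()
```

```text
t 27.75 pos [ 5.596e+02 -2.000e-01  2.810e+01] yaw -167.2 zax [ 2.7e-03 -3.0e-04 -1.0e+00] F [-0.3  0.1 -0.1] op 0.381
```

>>> move_arm:
  linear:
    - [0, 0, 0.015]
    - [0, 0, 0.03]
    - [0, 0, 0.035]
    - [-0.004, 0.015, 0.03]
    - [-0.01, 0.03, 0.01]
    - [-0.012, 0.036, 0]
    - [-0.012, 0.036, 0]
    - [-0.012, 0.036, 0]
    - [-0.012, 0.036, 0]
    - [-0.012, 0.036, 0]
    - [-0.012, 0.036, 0]
    - [-0.012, 0.036, 0]
    - [-0.012, 0.03, 0]
    - [-0.007, 0.02, 0]
    - [0, 0.006, 0]
    - [0, 0, 0]
    - [0, 0, 0]
  twist:
    - [0, 0, 0]
    - [0, 0, 0]
    - [0, 0, 0]
    - [0, 0, -1]
    - [0, 0, -1]
    - [0, 0, -1]
    - [0, 0, -1]
    - [0, 0, -1]
    - [0, 0, -1]
    - [0, 0, -1]
    - [0, 0, -1]
    - [0, 0, -1]
    - [0, 0, -1]
    - [0, 0, 0]
    - [0, 0, 0]
    - [0, 0, 0]
    - [0, 0, 0]

```text
time: 29.17
eef_pos: [0.4363, 0.3672, 0.1611]
tcp_rot: [-0.018, 1.0, 0.002, 0.009]
contact_force: [0.4, -0.1, 0.8]
opening: 0.388
```

Run:
```python
from h import *
pose()
c=snap("wrist","w28.png",scale=1.5); comps(c,.035,.06,100)
c=snap("scene","s28.png",crop=(140,150,280,260),scale=5)
```

```text
t 29.17 pos [436.3 367.2 161.1] yaw -177.98 zax [ 0.0182  0.004  -0.9998] F [ 0.4 -0.1  0.8] op 0.388
[259. 188.] 372 c [441.5 368.6] wh [25.5 11.1] 2.1 z [0.0425 0.0437] hsv [ 19. 194. 186.]
[337. 268.] 350 c [524.7 450.9] wh [12.7 25.1] 52.1 z [0.0422 0.0434] hsv [145. 142. 119.]
[ 45. 334.] 285 c [621.5 137. ] wh [12.1 28.3] 43.5 z [0.0424 0.0436] hsv [145. 140. 118.]
```

View pics/w28.png

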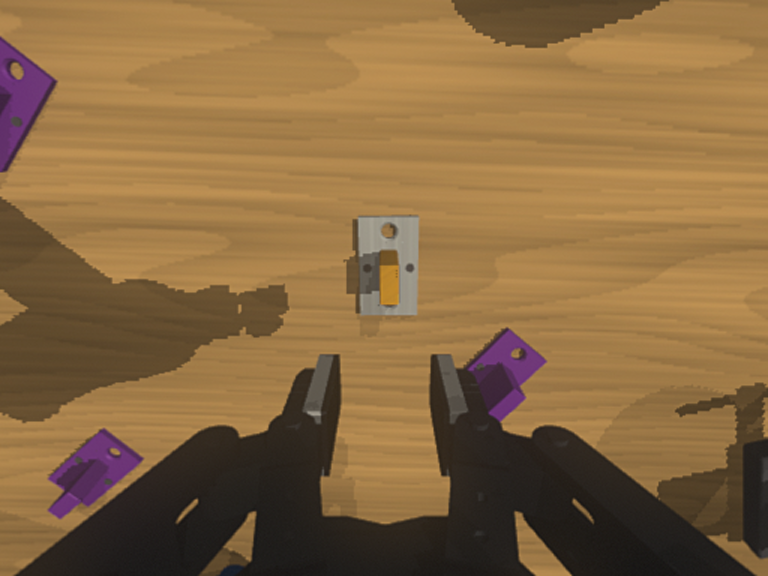

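View pics/s28.png

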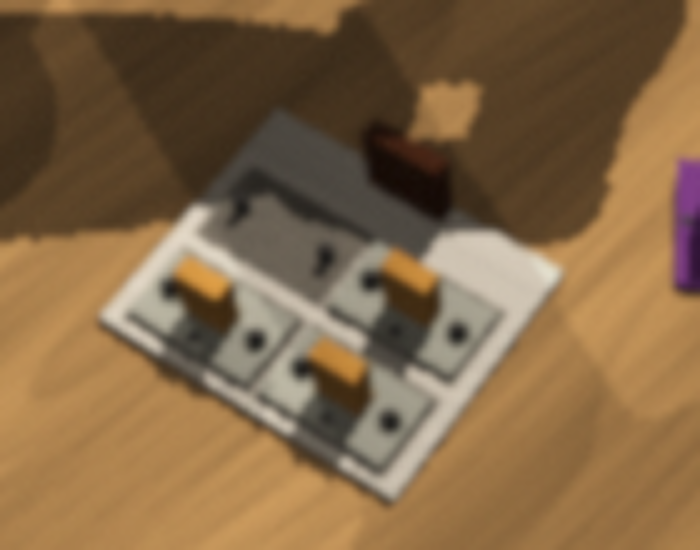

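>>> move_arm:
  linear:
    - [0.001, 0.002, -0.02]
    - [0.001, 0.002, -0.025]
    - [0.001, 0.002, -0.025]
    - [0.001, 0.002, -0.02]
    - [0, 0.002, -0.01]
    - [0, 0, 0]
    - [0, 0, 0]
  twist:
    - [0, 0.4, 0]
    - [0, 0.4, 0]
    - [0, 0.3, 0]
    - [0, 0.2, 0]
    - [0, 0.1, 0]
    - [0, 0, 0]
    - [0, 0, 0]
  grip: 0.6

```text
time: 29.85
eef_pos: [0.4476, 0.3688, 0.0605]
tcp_rot: [-0.01, 1.0, 0.003, -0.0]
contact_force: [0.2, -0.2, 0.7]
opening: 0.602
```

Run:
```python
from h import *
pose()
c=snap("wrist","w29.png"); comps(c,.035,.06,400)
```

```text
t 29.85 pos [447.6 368.8  60.5] yaw -178.87 zax [-0.001   0.0053 -1.    ] F [ 0.2 -0.2  0.7] op 0.602
[259. 227.] 922 c [441.7 368.6] wh [26.4 11.8] 1.7 z [0.0424 0.0435] hsv [ 18.  189.  179.5]
```

>>> move_arm:
  linear:
    - [-0.002, 0, -0.008]
    - [-0.002, 0, -0.01]
    - [-0.002, 0, -0.01]
    - [-0.001, 0, -0.006]
    - [0, 0, 0]
  twist:
    - [-0.2, 0, 0.4]
    - [-0.1, 0, 0.3]
    - [0, 0, 0]
    - [0, 0, 0]
    - [0, 0, 0]

```text
time: 30.32
eef_pos: [0.4426, 0.3698, 0.0285]
tcp_rot: [-0.016, 1.0, 0.002, 0.004]
contact_force: [0.1, -0.5, -0.1]
opening: 0.599
```

Run:
```python
from h import *
pose()
c=snap("wrist","w30.png"); comps(c,.035,.06,400)
```

```text
t 30.32 pos [442.6 369.8  28.5] yaw -178.12 zax [ 0.007   0.0039 -1.    ] F [ 0.1 -0.5 -0.1] op 0.599
[258. 264.] 1331 c [441.6 368.7] wh [26.9 12. ] 2.5 z [0.0424 0.0434] hsv [ 18. 177. 112.]
[321. 268.] 1210 c [440.  395.3] wh [14.5 22.7] 53.7 z [0.0486 0.0586] hsv [17. 91. 52.]
[192. 269.] 1209 c [441.9 341.1] wh [22.8 14.5] 39.0 z [0.0486 0.0585] hsv [17. 78. 45.]
```

>>> move_arm:
  linear:
    - [0, 0, -0.004]
    - [0, 0, -0.004]
    - [0, 0, 0]
  twist:
    - [-0.2, 0.2, 0.2]
    - [0, 0.1, 0]
    - [0, 0, 0]

```text
time: 30.62
eef_pos: [0.4431, 0.3704, 0.0207]
tcp_rot: [-0.019, 1.0, 0.0, 0.001]
contact_force: [0.7, -0.6, -0.7]
opening: 0.603
```

Run:
```python
from h import *
pose()
```

```text
t 30.62 pos [443.1 370.4  20.7] yaw -177.86 zax [ 2.6e-03  9.0e-04 -1.0e+00] F [ 0.7 -0.6 -0.7] op 0.603
```

>>> move_arm:
  linear:
    - [0, 0, 0]
    - [0, 0, 0]
    - [0, 0, 0]
    - [0, 0, 0]
    - [0, 0, 0]
    - [0, 0, 0]
  twist:
    - [0, 0, 0]
    - [0, 0, 0]
    - [0, 0, 0]
    - [0, 0, 0]
    - [0, 0, 0]
    - [0, 0, 0]
  grip: 0

```text
time: 31.12
eef_pos: [0.4438, 0.3708, 0.0213]
tcp_rot: [-0.019, 1.0, 0.001, 0.002]
contact_force: [-0.4, 1.0, -1.3]
opening: 0.131
```

Run:
```python
from h import *
pose()
```

```text
t 31.12 pos [443.8 370.8  21.3] yaw -177.86 zax [ 0.0038  0.0015 -1.    ] F [-0.4  1.  -1.3] op 0.131
```

>>> move_arm:
  linear:
    - [0, 0, 0.02]
    - [0, 0, 0.03]
    - [0, 0, 0.035]
    - [0.002, -0.02, 0.01]
    - [0.004, -0.035, 0]
    - [0.004, -0.036, 0]
    - [0.004, -0.036, 0]
    - [0.004, -0.036, 0]
    - [0.004, -0.036, 0]
    - [0.004, -0.036, 0]
    - [0.004, -0.036, 0]
    - [0.004, -0.036, 0]
    - [0.004, -0.036, 0]
    - [0.002, -0.03, 0]
    - [0, -0.015, 0]
    - [0, -0.005, 0]
    - [0, 0, 0]
    - [0, 0, 0]
    - [0, 0, 0]
  twist:
    - [0, 0, 0]
    - [0, 0, 0]
    - [0, 0, 0]
    - [0, 0, 1]
    - [0, 0, 1]
    - [0, 0, 1]
    - [0, 0, 1]
    - [0, 0, 1]
    - [0, 0, 1]
    - [0, 0, 1]
    - [0, 0, 1]
    - [0, 0, 1]
    - [0, 0, 1]
    - [0, 0, 0]
    - [0, 0, 0]
    - [0, 0, 0]
    - [0, 0, 0]
    - [0, 0, 0]
    - [0, 0, 0]

```text
time: 32.7
eef_pos: [0.4788, -0.0394, 0.1202]
tcp_rot: [-0.112, 0.994, -0.0, 0.004]
contact_force: [0.4, 0.3, -1.1]
opening: 0.125
```

Run:
```python
from hov import *
run("w31.png",tray0=(np.radians(-77.26),[524.2,-27.7]))
```

```text
t 32.7 pos [478.8 -39.4 120.2] yaw -167.11 zax [ 7.6e-03  4.0e-04 -1.0e+00] F [ 0.4  0.3 -1.1] op 0.125
pins 1 [array([-18., -63.])]
```

View pics/w31.png

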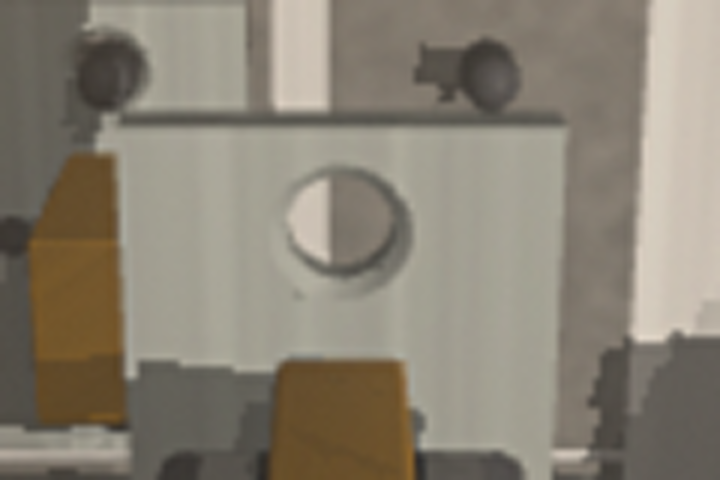

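>>> move_arm:
  linear:
    - [0.001, 0.006, 0]
    - [0.001, 0.006, -0.005]
    - [0.001, 0.004, -0.01]
    - [0, 0, -0.01]
    - [0, 0, 0]
    - [0, 0, 0]
  twist:
    - [0, 0.2, 0]
    - [0, 0.2, 0]
    - [0, 0, 0]
    - [0, 0, 0]
    - [0, 0, 0]
    - [0, 0, 0]

```text
time: 33.25
eef_pos: [0.4813, -0.0164, 0.0917]
tcp_rot: [-0.116, 0.993, 0.001, -0.001]
contact_force: [0.0, 0.7, -0.6]
opening: 0.128
```

Run:
```python
from h import *
pose()
```

```text
t 33.25 pos [481.3 -16.4  91.7] yaw -166.64 zax [-0.0016  0.0016 -1.    ] F [ 0.   0.7 -0.6] op 0.128
```

>>> move_arm:
  linear:
    - [0.001, 0, -0.01]
    - [0.0005, 0, -0.014]
    - [0, 0, -0.012]
    - [0, 0, -0.005]
    - [0, 0, 0]
    - [0, 0, 0]
  twist:
    - [-0.1, 0, -0.3]
    - [0, 0.1, -0.3]
    - [0, 0.1, 0]
    - [0, 0, 0]
    - [0, 0, 0]
    - [0, 0, 0]

```text
time: 33.75
eef_pos: [0.4827, -0.0167, 0.0467]
tcp_rot: [-0.11, 0.994, 0.0, -0.003]
contact_force: [0.1, -1.2, -0.5]
opening: 0.129
```

Run:
```python
from hov import *
run("w32.png",tray0=(np.radians(-77.26),[524.2,-27.7]))
```

```text
t 33.75 pos [482.7 -16.7  46.7] yaw -167.36 zax [-5.9e-03 -6.0e-04 -1.0e+00] F [ 0.1 -1.2 -0.5] op 0.129
pins 1 [array([-18., -63.])]
```

View pics/w32.png

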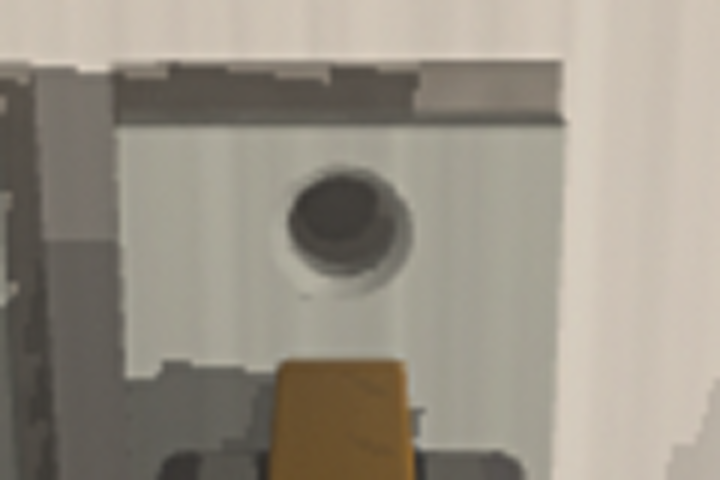

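>>> move_arm:
  linear:
    - [0.0008, -0.0007, 0]
    - [0.0007, -0.0003, 0]
    - [0, 0, 0]
  twist:
    - [0, -0.2, 0.1]
    - [0, 0, 0]
    - [0, 0, 0]

```text
time: 34.05
eef_pos: [0.4856, -0.0183, 0.0484]
tcp_rot: [-0.111, 0.994, -0.001, 0.001]
contact_force: [0.3, -0.3, -0.2]
opening: 0.132
```

Run:
```python
from hov import *
run("w33.png",tray0=(np.radians(-77.26),[524.2,-27.7]))
```

```text
t 34.05 pos [485.6 -18.3  48.4] yaw -167.27 zax [ 0.0013 -0.0015 -1.    ] F [ 0.3 -0.3 -0.2] op 0.132
pins 1 [array([ 36., -63.])]
```

View pics/w33.png

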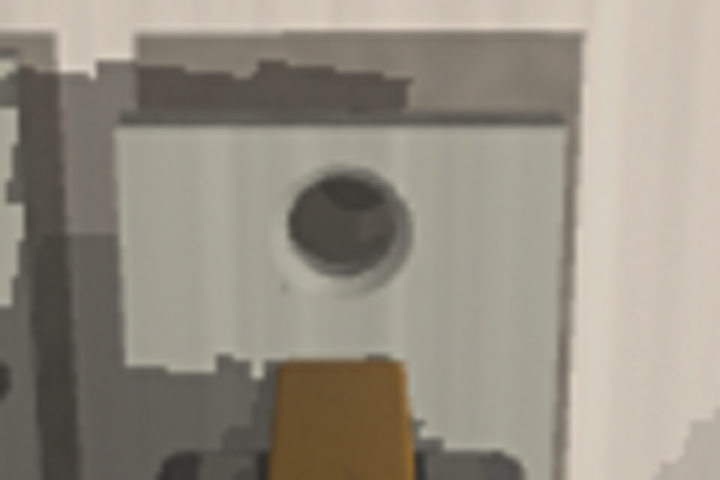

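>>> move_arm:
  linear:
    - [-0.001, 0.0009, -0.003]
    - [0, 0, -0.004]
    - [0, 0, -0.003]
    - [0, 0, 0]
  twist:
    - [0.1, 0.1, 0]
    - [0, 0, 0]
    - [0, 0, 0]
    - [0, 0, 0]

```text
time: 34.43
eef_pos: [0.4854, -0.0175, 0.0388]
tcp_rot: [-0.111, 0.994, -0.0, 0.001]
contact_force: [-0.6, -0.2, -1.5]
opening: 0.133
```

Run:
```python
from hov import *
run("w34.png",tray0=(np.radians(-77.26),[524.2,-27.7]))
```

```text
t 34.43 pos [485.4 -17.5  38.8] yaw -167.27 zax [ 2.2e-03 -2.0e-04 -1.0e+00] F [-0.6 -0.2 -1.5] op 0.133
pins 0 []
```

View pics/w34.png

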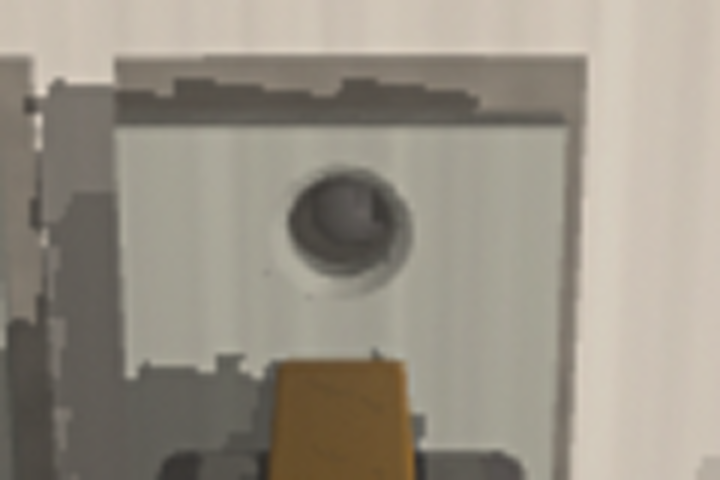

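>>> move_arm:
  linear:
    - [-0.0006, 0, -0.003]
    - [0, 0, -0.003]
    - [0, 0, -0.003]
    - [0, 0, -0.002]
    - [0, 0, 0]
  twist:
    - [0, 0, 0]
    - [0, 0, 0]
    - [0, 0, 0]
    - [0, 0, 0]
    - [0, 0, 0]

```text
time: 34.9
eef_pos: [0.4851, -0.0174, 0.027]
tcp_rot: [-0.111, 0.994, -0.0, 0.001]
contact_force: [-1.4, 1.0, 2.8]
opening: 0.128
```

Run:
```python
from hov import *
run("w35.png",tray0=(np.radians(-77.26),[524.2,-27.7]))
```

```text
t 34.9 pos [485.1 -17.4  27. ] yaw -167.26 zax [ 2.7e-03 -2.0e-04 -1.0e+00] F [-1.4  1.   2.8] op 0.128
pins 0 []
```

View pics/w35.png

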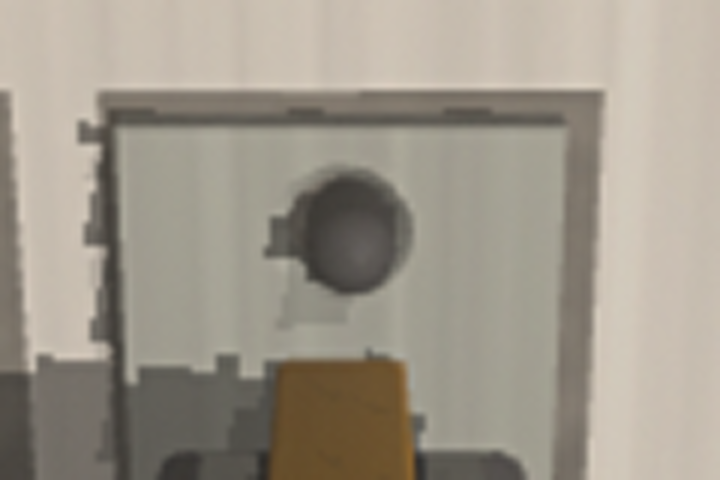

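Fourth plate is seated. Release and rise above the handle, then look over the tray and bed.

>>> move_arm:
  linear:
    - [0, 0, 0]
    - [0, 0, 0]
    - [0, 0, 0]
    - [0, 0, 0]
  twist:
    - [0, 0, 0]
    - [0, 0, 0]
    - [0, 0, 0]
    - [0, 0, 0]
  grip: 0.38

```text
time: 35.28
eef_pos: [0.4856, -0.0176, 0.0274]
tcp_rot: [-0.111, 0.994, -0.0, 0.002]
contact_force: [0.4, 0.5, -0.7]
opening: 0.381
```

>>> move_arm:
  linear:
    - [0, 0, 0.015]
    - [0, 0, 0.025]
    - [0, 0, 0.03]
    - [0, 0, 0.04]
    - [0, 0, 0.04]
    - [0.003, -0.02, 0.02]
    - [0.005, -0.03, 0]
    - [0.005, -0.03, 0]
    - [0.005, -0.03, 0]
    - [0.004, -0.02, 0]
    - [0, 0, 0]
    - [0, 0, 0]
  twist:
    - [0, 0, 0]
    - [0, 0, 0]
    - [0, 0, 0]
    - [0, 0, 0]
    - [0, 0, 0]
    - [0, 0, 0]
    - [0, 0, 0]
    - [0, 0, 0]
    - [0, 0, 0]
    - [0, 0, 0]
    - [0, 0, 0]
    - [0, 0, 0]

```text
time: 36.28
eef_pos: [0.5048, -0.1522, 0.209]
tcp_rot: [-0.113, 0.994, -0.003, 0.003]
contact_force: [-0.4, 0.3, -0.7]
opening: 0.381
```

Run:
```python
from h import *
pose()
c=snap("wrist","w36.png",scale=1.5); np.save("w36.npy",c,allow_pickle=True)
comps(c,.035,.06,100)
comps(c,.0125,.024,60)
```

```text
t 36.28 pos [ 504.8 -152.2  209. ] yaw -167.08 zax [ 0.007  -0.0044 -1.    ] F [-0.4  0.3 -0.7] op 0.381
[195. 106.] 548 c [ 453.7 -228.1] wh [10.1 44. ] 49.2 z [0.0522 0.0535] hsv [ 19. 195. 195.]
[334. 179.] 363 c [494.9 -72. ] wh [25.6 12.5] 13.0 z [0.0482 0.0496] hsv [ 18. 187. 198.]
[385. 180.] 420 c [483.8 -20.1] wh [26.  12.3] 12.6 z [0.048  0.0493] hsv [ 18. 184. 202.]
[428. 213.] 770 c [509.2  39. ] wh [44.2 12.7] 12.8 z [0.0511 0.0532] hsv [ 13. 122.  65.]
[328. 243.] 321 c [569.2 -55.3] wh [26.  12.5] 12.9 z [0.0481 0.0495] hsv [ 18. 187. 190.]
[376. 243.] 352 c [557.8  -2.7] wh [26.2 12.5] 10.8 z [0.0478 0.0493] hsv [ 18. 169. 169.]
[460. 308.] 280 c [622.5 135.6] wh [14.7 26.3] 42.2 z [0.0417 0.0432] hsv [146.  126.  118.5]
[501. 373.] 301 c [707.1 232.6] wh [13.  35.2] 2.4 z [0.0447 0.0516] hsv [107. 148. 106.]
[ 81. 155.] 5678 c [ 559.5 -329.2] wh [141.  214.4] 84.9 z [0.0155 0.0184] hsv [23. 29. 96.]
[226.  85.] 103 c [ 429.5 -206.8] wh [ 9.5 24.7] 49.3 z [0.013  0.0138] hsv [13. 44. 92.]
[  1. 148.] 302 c [ 570.3 -441.4] wh [  4.6 122.1] 86.4 z [0.0148 0.018 ] hsv [3
[... 216 characters left out ...]
509.2  33.9] wh [10.5 44.3] 89.9 z [0.0184 0.0236] hsv [13. 87. 56.]
[377. 196.] 101 c [509.8  -5.4] wh [23.3 12.3] 88.9 z [0.0138 0.0204] hsv [ 22.  26. 120.]
[314. 212.] 86 c [547.9 -73.8] wh [19.4 13.3] 14.0 z [0.013  0.0139] hsv [ 23.  28. 163.]
[324. 225.] 508 c [564.  -56.3] wh [58.7 40. ] 12.0 z [0.0131 0.0205] hsv [ 21.  29. 129.]
[365. 227.] 616 c [558.2  -2.3] wh [69.6 40.2] 12.6 z [0.0132 0.0209] hsv [ 22.  27. 139.]
[448. 295.] 167 c [620.5 131.3] wh [11.7 27.9] 64.7 z [0.0182 0.0233] hsv [156.  97.  65.]
[286. 333.] 96 c [735.5 -59.2] wh [38.2  8.3] 23.5 z [0.0135 0.0147] hsv [ 19. 200. 170.]
[362. 374.] 180 c [780.7  70.7] wh [53.4  8.1] 85.1 z [0.0192 0.0235] hsv [10. 25. 50.]
```

View pics/w36.png

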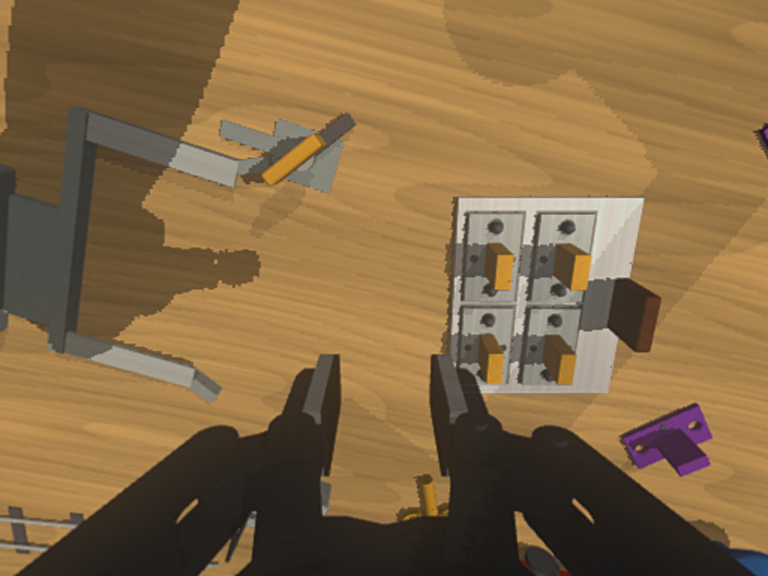

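Run:
```python
from h import *
c=np.load("w36.npy",allow_pickle=True).item(); P=cloud(c); z=P[...,2]
m=(c["depth"]>0)&(z>.0115)&(z<.021)&(P[...,1]<-.235)&(P[...,0]>.43)&(P[...,0]<.7)
q=P[m]*1000
im=np.zeros((560,640,3),np.uint8)
for p in q:
    u=int((p[0]-430)*2); v=int((-200-p[1])*2)
    if 0<=u<560 and 0<=v<640: im[559-u,v]=(0,int((p[2]-10)*23),255-int((p[2]-10)*20))
cv2.imwrite("pics/bev.png",im)
im2=c["img"][40:280,0:180]; cv2.imwrite("pics/w36c.png",cv2.resize(im2,None,fx=2.5*1,fy=2.5,interpolation=cv2.INTER_CUBIC))
```

```text
(no output)
```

View pics/bev.png

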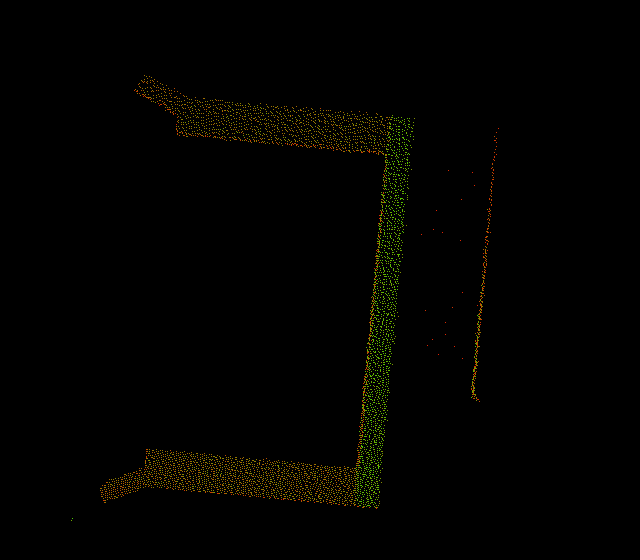

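View pics/w36c.png

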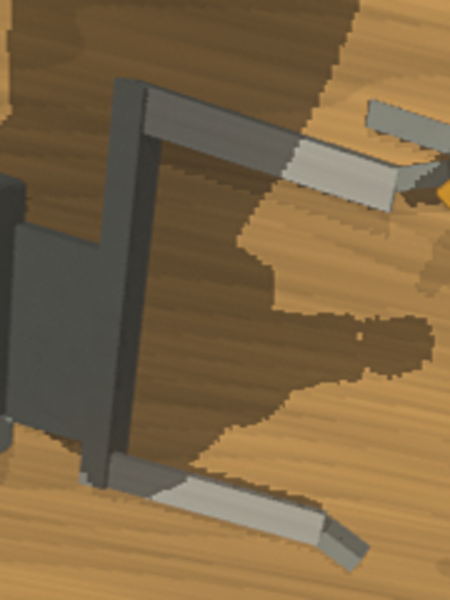

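```bash
cat > bed.py <<'E'
from fit import *
def bedfit(c,th0=np.radians(-95.1),o0=(571.,-315.)):
    P=cloud(c); z=P[...,2]
    q=P[(c["depth"]>0)&(z>.0115)&(z<.021)][:,:]*1000
    th=th0;o=np.array(o0)
    for it in range(6):
        Rm=np.array([[np.cos(th),-np.sin(th)],[np.sin(th),np.cos(th)]])
        l=(q[:,:2]-o)@Rm
        up=[];lo=[]
        for x in np.arange(-36,58,3):
            s=(abs(l[:,0]-x)<1.5)&(q[:,2]<16.8)
            a=l[s&(l[:,1]>65)&(l[:,1]<100),1]; b=l[s&(l[:,1]<-65)&(l[:,1]>-100),1]
            if len(a)>5: up.append((x,a.min()))
            if len(b)>5: lo.append((x,b.max()))
        up=np.array(up);lo=np.array(lo)
        pu=np.polyfit(up[:,0],up[:,1],1); pl=np.polyfit(lo[:,0],lo[:,1],1)
        # stop: min x per y
        st=[]
        for y in np.arange(-72,73,4):
            s=(abs(l[:,1]-y)<2)&(l[:,0]>40)&(l[:,0]<100)
            if s.sum()>5: st.append((y,np.percentile(l[s,0],3)))
        st=np.array(st); ps=np.polyfit(st[:,0],st[:,1],1)
        cs=[l[(abs(l[:,1]-y)<2)&(l[:,0]<-20)&(l[:,0]>-60)] for y in (82,86,-82,-86)]
        start=[k[:,0].min() if len(k) else None for k in cs]
        th+= (pu[0]+pl[0])/2
        o=o+Rm@[ps[1]-66,(pu[1]+pl[1])/2]
    print("bed o",o.round(1),"th",np.degrees(th).round(2),"slopes",np.degrees(pu[0]).round(2),np.degrees(pl[0]).round(2),"stop slope",np.degrees(ps[0]).round(2),"inner y",pu[1].round(1),pl[1].round(1),"stop x",ps[1].round(1),"start",start)
    Rm=np.array([[np.cos(th),-np.sin(th)],[np.sin(th),np.cos(th)]])
    print("nut",(Rm@[-82,-115]+o).round(1))
    return th,o
E
python3 - <<'E'
from bed import *
bedfit(np.load("w36.npy",allow_pickle=True).item())
bedfit(np.load("w3.npy",allow_pickle=True).item())
bedfit(np.load("w1.npy",allow_pickle=True).item())
E
```

```text
bed o [ 560.4 -320. ] th -95.45 slopes -0.06 0.06 stop slope -0.12 inner y 78.8 -78.8 stop x 66.0 start [np.float64(-39.68788294906796), np.float64(-39.5673759860539), np.float64(-39.1844985929957), np.float64(-39.33138202942645)]
nut [ 453.7 -227.4]Traceback (most recent call last):
  File "<stdin>", line 3, in <module>
  File "bed.py", line 22, in bedfit
    st=np.array(st); ps=np.polyfit(st[:,0],st[:,1],1)
                                   ~~^^^^^
IndexError: too many indices for array: array is 1-dimensional, but 2 were indexed
```

The tray holds four flush plates (block tops all at 48 mm) and is clear of everything. The bed fits well (inner lips at ±78.8 mm, origin (560.4,-320.2), heading -95.45°). Going to the handle.

>>> move_arm:
  linear:
    - [0, 0.02, -0.005]
    - [0, 0.035, -0.015]
    - [0, 0.035, -0.015]
    - [0, 0.035, -0.015]
    - [0.001, 0.03, -0.01]
    - [0.001, 0.02, -0.01]
    - [0, 0.01, 0]
    - [0, 0, 0]
    - [0, 0, 0]
    - [0, 0, 0]
    - [0, 0, 0]
  twist:
    - [0.2, 0.3, 0]
    - [0, 0.1, 0]
    - [0, 0.1, 0]
    - [0, 0, 0]
    - [0, 0, 0]
    - [0, 0, 0]
    - [0, 0, 0]
    - [0, 0, 0]
    - [0, 0, 0]
    - [0, 0, 0]
    - [0, 0, 0]
  grip: 0.5

```text
time: 37.25
eef_pos: [0.4994, 0.0497, 0.1352]
tcp_rot: [-0.117, 0.993, -0.0, -0.002]
contact_force: [0.1, 0.1, 0.0]
opening: 0.502
```

Run:
```python
from h import *
pose()
c=snap("wrist","w37.png"); comps(c,.035,.06,100)
```

```text
t 37.25 pos [499.4  49.7 135.2] yaw -166.51 zax [-0.0048 -0.0013 -1.    ] F [0.1 0.1 0. ] op 0.502
[419.  19.] 852 c [348.  127.5] wh [12.1 26.7] 50.9 z [0.0422 0.0434] hsv [145. 128. 130.]
[110. 157.] 797 c [494.9 -71.5] wh [26.  12.9] 12.7 z [0.048  0.0495] hsv [ 19. 191. 189.]
[178. 159.] 662 c [483.3 -19.4] wh [25.7 12.6] 12.3 z [0.0482 0.0494] hsv [ 18. 184. 192.]
[244. 205.] 851 c [508.9  39.6] wh [44.  11.9] 13.2 z [0.0523 0.0534] hsv [ 11. 130.  89.]
[123. 244.] 649 c [569.  -54.5] wh [26.7 12.6] 13.4 z [0.0479 0.0494] hsv [ 18. 171. 115.]
[184. 242.] 428 c [557.  -2.] wh [25.3 12.3] 13.3 z [0.0482 0.0494] hsv [ 18. 183. 167.]
```

>>> move_arm:
  linear:
    - [0.002, -0.002, -0.01]
    - [0.002, -0.001, -0.015]
    - [0.002, 0, -0.015]
    - [0.001, 0, -0.01]
    - [0, 0, 0]
    - [0, 0, 0]
  twist:
    - [0, -0.1, -0.3]
    - [0, 0, -0.2]
    - [0, 0.1, 0]
    - [0, 0, 0]
    - [0, 0, 0]
    - [0, 0, 0]

```text
time: 37.8
eef_pos: [0.5093, 0.0415, 0.0838]
tcp_rot: [-0.109, 0.994, -0.001, 0.001]
contact_force: [0.3, 0.1, 0.8]
opening: 0.5
```

Run:
```python
from h import *
pose()
```

```text
t 37.8 pos [509.3  41.5  83.8] yaw -167.51 zax [ 0.0015 -0.0026 -1.    ] F [0.3 0.1 0.8] op 0.5
```

>>> move_arm:
  linear:
    - [0, 0, -0.01]
    - [-0.0005, 0, -0.014]
    - [-0.0005, 0, -0.014]
    - [-0.0005, 0, -0.012]
    - [0, 0, -0.003]
    - [0, 0, 0]
  twist:
    - [0.1, 0, 0.2]
    - [0, 0, 0.2]
    - [0, 0, 0]
    - [0, 0, 0]
    - [0, 0, 0]
    - [0, 0, 0]

```text
time: 38.3
eef_pos: [0.5102, 0.0402, 0.0301]
tcp_rot: [-0.112, 0.994, -0.001, 0.004]
contact_force: [-0.6, -0.3, -0.4]
opening: 0.497
```

Run:
```python
from h import *
pose()
```

```text
t 38.3 pos [510.2  40.2  30.1] yaw -167.15 zax [ 0.0086 -0.0014 -1.    ] F [-0.6 -0.3 -0.4] op 0.497
```

>>> move_arm:
  linear:
    - [0, 0, 0]
    - [0, 0, 0]
    - [0, 0, 0]
    - [0, 0, 0]
    - [0, 0, 0]
    - [0, 0, 0]
    - [0, 0, 0]
  twist:
    - [0, 0.3, 0]
    - [0, 0, 0]
    - [0, 0, 0]
    - [0, 0, 0]
    - [0, 0, 0]
    - [0, 0, 0]
    - [0, 0, 0]
  grip: 0
  force: 90

```text
time: 38.88
eef_pos: [0.5107, 0.0404, 0.0313]
tcp_rot: [-0.112, 0.994, -0.001, 0.002]
contact_force: [-0.0, -0.6, -2.6]
opening: 0.123
```

Run:
```python
from h import *
pose()
c=snap("wrist","w38.png",scale=1.5); comps(c,.035,.06,100)
```

```text
t 38.88 pos [510.7  40.4  31.3] yaw -167.14 zax [ 0.0049 -0.0011 -1.    ] F [-0.  -0.6 -2.6] op 0.123
[ 22. 190.] 2729 c [494.8 -72.7] wh [26.4 14.2] 11.9 z [0.0474 0.0493] hsv [ 18. 173. 102.]
[140. 190.] 2295 c [483.6 -20.4] wh [26.5 12.7] 12.8 z [0.0481 0.0493] hsv [ 19. 191. 198.]
[256. 263.] 3812 c [509.2  38.5] wh [40.6 35.5] 51.9 z [0.0521 0.0561] hsv [ 12. 108.  53.]
[ 57. 324.] 1988 c [569.2 -55.6] wh [27.3 13.1] 13.3 z [0.047  0.0492] hsv [ 18. 179. 102.]
```

View pics/w38.png

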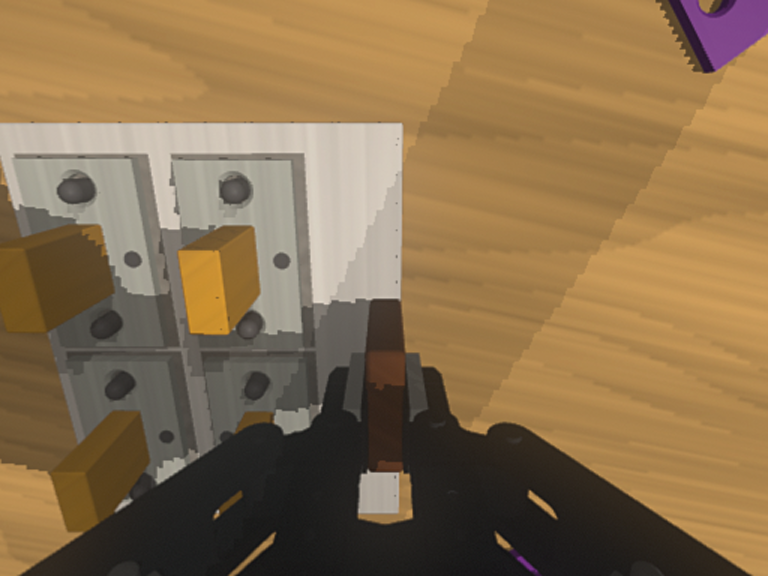

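>>> move_arm:
  linear:
    - [0.006, -0.004, -0.0005]
    - [0.012, -0.008, -0.0005]
    - [0.012, -0.008, -0.0005]
    - [0.012, -0.008, -0.0005]
    - [0.01, -0.006, -0.0005]
    - [0.004, -0.002, 0]
    - [0, 0, 0]
    - [0, 0, 0]
  twist:
    - [0, 0.1, -1]
    - [0, 0, -3]
    - [0, 0, -3]
    - [0, 0, -3]
    - [0, 0, -3]
    - [0, 0, -2]
    - [0, 0, 0]
    - [0, 0, 0]

```text
time: 39.6
eef_pos: [0.5668, 0.0109, 0.033]
tcp_rot: [0.025, 1.0, 0.006, -0.001]
contact_force: [-0.8, 1.6, -2.2]
opening: 0.122
```

Run:
```python
from h import *
pose()
c=snap("wrist","w39.png",scale=1.5); snap("top","t39.png",scale=1.5)
```

```text
t 39.6 pos [566.8  10.9  33. ] yaw 177.08 zax [-0.0019  0.0129 -0.9999] F [-0.8  1.6 -2.2] op 0.122
```

View pics/w39.png

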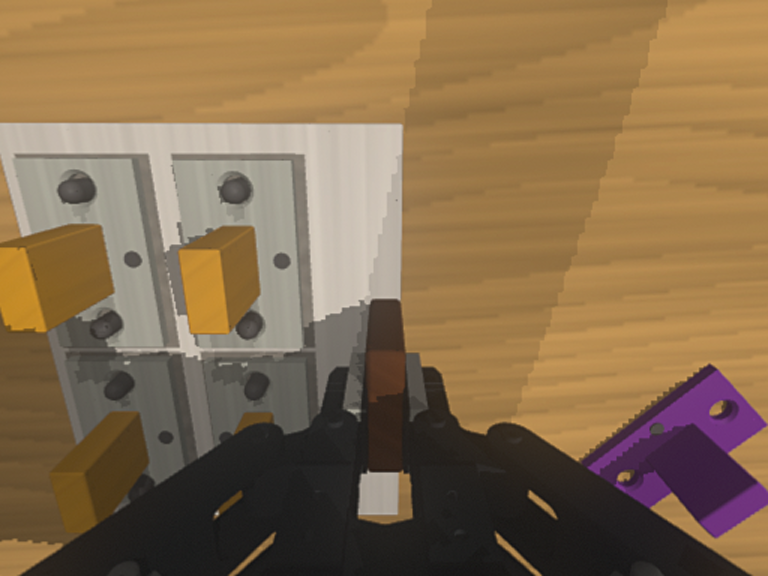

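View pics/t39.png

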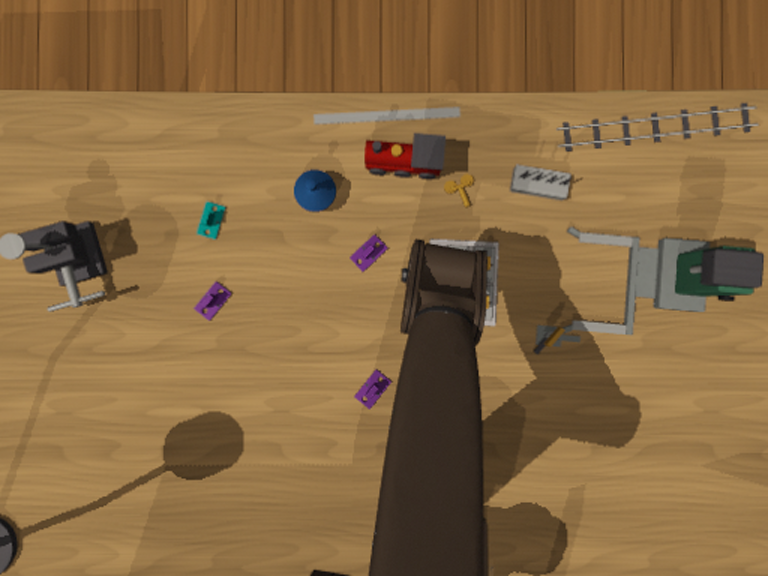

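>>> move_arm:
  linear:
    - [0.004, -0.01, -0.001]
    - [0.005, -0.02, -0.001]
    - [0.004, -0.025, -0.0005]
    - [0.002, -0.02, -0.0005]
    - [0, -0.012, -0.0005]
    - [0, -0.005, -0.0005]
    - [0, 0, 0]
  twist:
    - [-0.4, 0, -1]
    - [-0.3, 0, -1]
    - [-0.2, 0, -0.5]
    - [-0.1, 0, 0]
    - [0, 0, 0]
    - [0, 0, 0]
    - [0, 0, 0]

```text
time: 40.28
eef_pos: [0.5816, -0.0779, 0.0315]
tcp_rot: [0.045, 0.999, 0.001, 0.001]
contact_force: [1.3, 0.9, -2.9]
opening: 0.122
```

Run:
```python
from h import *
pose()
c=snap("wrist","w40.png",scale=1.5); snap("top","t40.png",crop=(250,130,450,260),scale=4)
```

```text
t 40.28 pos [581.6 -77.9  31.5] yaw 174.87 zax [ 0.0013  0.0022 -1.    ] F [ 1.3  0.9 -2.9] op 0.122
```

View pics/t40.png

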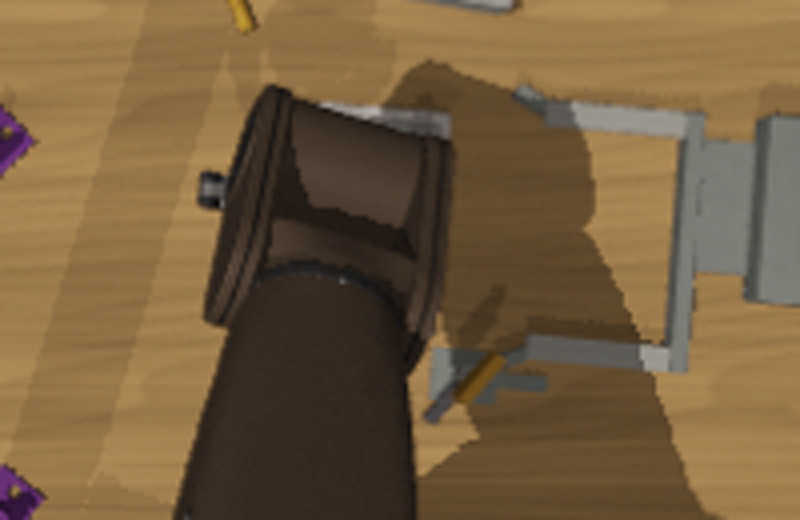

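View pics/w40.png

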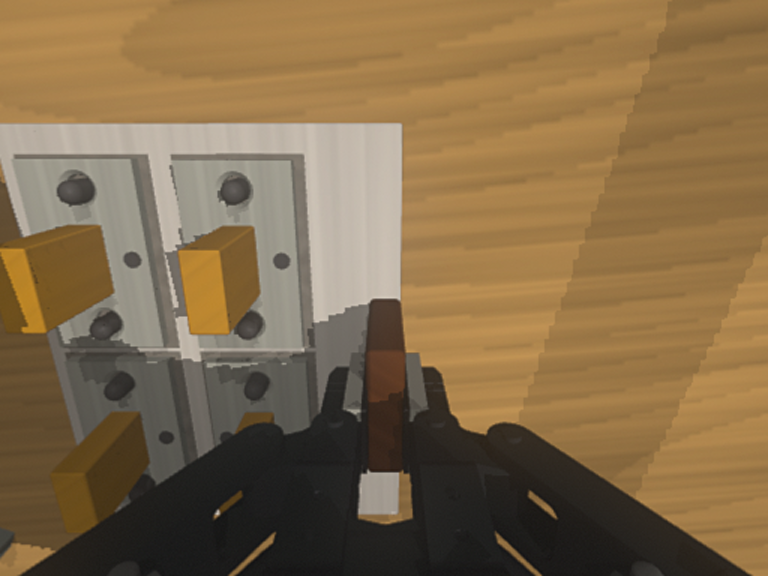

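Run:
```python
from h import *
s=pose(); c=read_camera("wrist")
print(held(c,s,s["eef_pos"][2]-.006,[(20,82.3),(130,82.3),(260,82.3),(268,85),(267.6,140),(267,180)]).round(1))
```

```text
t 40.38 pos [581.5 -77.8  31.3] yaw 174.95 zax [ 1.3e-03  4.0e-04 -1.0e+00] F [ 1.  -4.8 -2.4] op 0.126
[[  85.8 -122.6   25.3]
 [  85.8  -66.3   25.3]
 [  85.7    0.4   25.3]
 [  84.4    4.5   25.3]
 [  56.2    4.6   25.3]
 [  33.5    4.5   25.3]]
```

>>> move_arm:
  linear:
    - [0.001, -0.006, 0]
    - [0.001, -0.01, 0]
    - [0, -0.01, 0]
    - [0, -0.007, 0]
    - [0, 0, 0]
    - [0, 0, 0]
  twist:
    - [0, 0, -0.3]
    - [0, 0, -0.2]
    - [0, 0, 0]
    - [0, 0, 0]
    - [0, 0, 0]
    - [0, 0, 0]

```text
time: 40.93
eef_pos: [0.5831, -0.1062, 0.0317]
tcp_rot: [0.047, 0.999, 0.003, -0.0]
contact_force: [-0.6, 4.5, 0.8]
opening: 0.124
```

Run:
```python
from h import *
s=pose(); print("line x", 568.4+.0954*(s["eef_pos"][1]*1000+250.5))
c=snap("scene","s41.png",crop=(30,180,260,384),scale=3)
snap("top","t41.png",crop=(280,130,450,250),scale=4.5)
```

```text
t 40.93 pos [ 583.1 -106.2   31.7] yaw 174.63 zax [-4.0e-04  6.7e-03 -1.0e+00] F [-0.6  4.5  0.8] op 0.124
line x 582.1657973258554
```

View pics/s41.png

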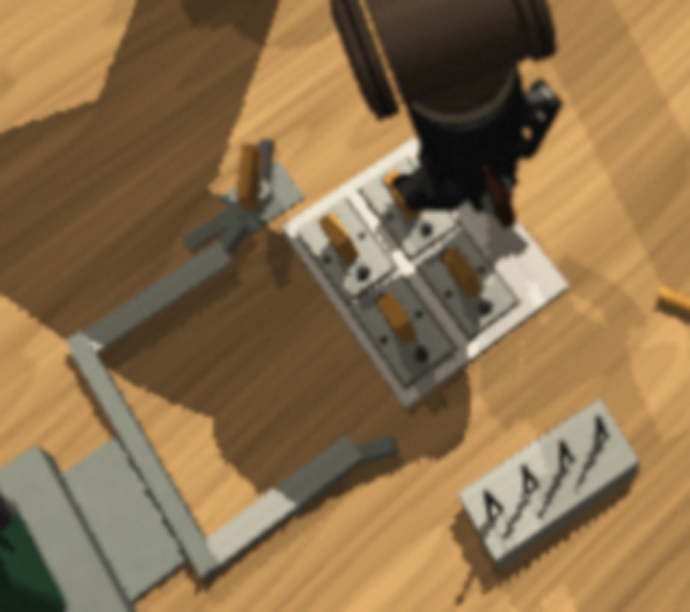

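Run:
```python
from h import *
c=snap("scene","s42.png",crop=(50,225,200,345),scale=5)
np.save("s42.npy",c,allow_pickle=True)
```

```text
(no output)
```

View pics/s42.png

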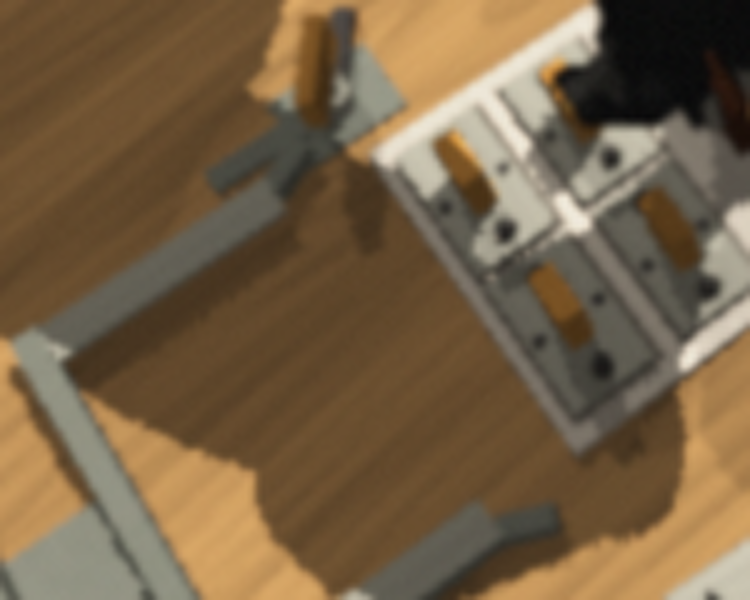

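Run:
```python
from h import *
c=np.load("s42.npy",allow_pickle=True).item()
th=np.radians(-95.45);Rm=np.array([[np.cos(th),-np.sin(th)],[np.sin(th),np.cos(th)]]);o=np.array([560.4,-320.2])
for n,p,z in [("tray near",(375,155),.006),("tray far",(578,440),.006),("lip near in",(288,208),.014),("lip near end",(70,345),.014),("lip far in",(478,505),.014),("lip far out",(500,545),.014)]:
    w=pix2z(c,[(50+p[0]/5-.4,225+p[1]/5-.4)],z)[0]*1000
    print(n,w.round(1),(Rm.T@(w[:2]-o)).round(1))
```

```text
tray near [ 488.6 -230.5    6. ] [-82.5 -80. ]
tray far [ 650.4 -244.     6. ] [-84.4  82.4]
lip near in [ 486.6 -272.2   14. ] [-40.7 -78. ]
lip near end [ 474.  -371.1   14. ] [ 58.9 -81.2]
lip far in [ 645.6 -289.4   14. ] [-38.8  81.9]
lip far out [ 664.4 -292.5   14. ] [-37.5 100.9]
```

>>> move_arm:
  linear:
    - [-0.0005, -0.008, -0.0005]
    - [-0.001, -0.01, -0.0003]
    - [-0.001, -0.01, 0]
    - [-0.001, -0.008, 0]
    - [0, 0, 0]
  twist:
    - [-0.2, 0, -0.1]
    - [-0.1, 0, 0]
    - [-0.1, 0, 0]
    - [0, 0, 0]
    - [0, 0, 0]

```text
time: 41.5
eef_pos: [0.5798, -0.1397, 0.0315]
tcp_rot: [0.046, 0.999, 0.002, -0.0]
contact_force: [-0.1, -0.8, -2.6]
opening: 0.116
```

Run:
```python
from h import *
s=pose(); print("line x", 568.8+.0954*(s["eef_pos"][1]*1000+250.5), s["wrist_torque"].round(2))
c=snap("scene","s43.png",crop=(50,225,200,345),scale=5)
```

```text
t 41.5 pos [ 579.8 -139.7   31.5] yaw 174.72 zax [-1.0e-04  3.2e-03 -1.0e+00] F [-0.1 -0.8 -2.6] op 0.116
line x 579.374602838356 [-0.53 -0.27 -0.04]
```

View pics/s43.png

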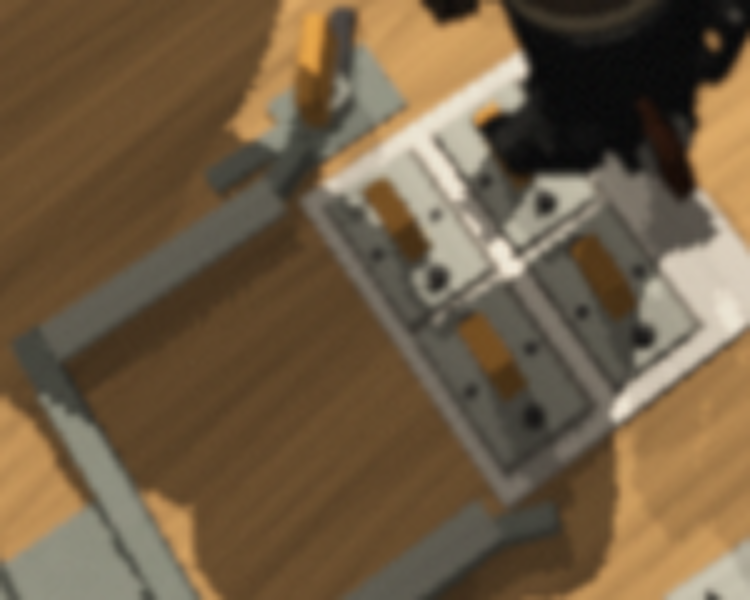

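>>> move_arm:
  linear:
    - [-0.0008, -0.008, -0.0003]
    - [-0.001, -0.01, -0.0003]
    - [-0.001, -0.01, 0]
    - [-0.001, -0.008, 0]
    - [0, 0, 0]
  twist:
    - [-0.1, 0, -0.1]
    - [-0.1, 0, -0.1]
    - [-0.1, 0, 0]
    - [0, 0, 0]
    - [0, 0, 0]

```text
time: 41.97
eef_pos: [0.5763, -0.1737, 0.0314]
tcp_rot: [0.048, 0.999, 0.002, -0.0]
contact_force: [-1.1, -1.4, -2.1]
opening: 0.123
```

Run:
```python
from h import *
s=pose(); print("line x", 568.8+.0954*(s["eef_pos"][1]*1000+250.5), s["wrist_torque"].round(2))
c=snap("scene","s44.png",crop=(50,225,200,345),scale=5)
```

```text
t 41.97 pos [ 576.3 -173.7   31.4] yaw 174.49 zax [ 1.0e-04  3.1e-03 -1.0e+00] F [-1.1 -1.4 -2.1] op 0.123
line x 576.1266706896016 [-0.57 -0.17 -0.04]
```

View pics/s44.png

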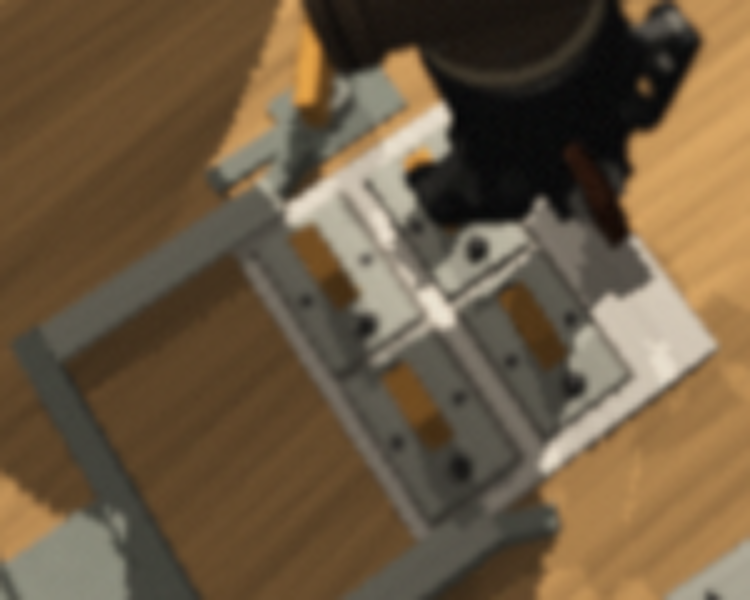

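Inside the channels with no side force. Continuing.

>>> move_arm:
  linear:
    - [-0.0008, -0.008, -0.0003]
    - [-0.001, -0.011, -0.0003]
    - [-0.001, -0.011, 0]
    - [-0.001, -0.011, 0]
    - [-0.001, -0.008, 0]
    - [0, 0, 0]
  twist:
    - [-0.1, 0, 0]
    - [-0.1, 0, 0]
    - [-0.1, 0, 0]
    - [0, 0, 0]
    - [0, 0, 0]
    - [0, 0, 0]

```text
time: 42.52
eef_pos: [0.5719, -0.2205, 0.0316]
tcp_rot: [0.048, 0.999, 0.002, -0.0]
contact_force: [0.7, 0.5, -0.8]
opening: 0.122
```

Run:
```python
from h import *
s=pose(); print("line x", 568.8+.0954*(s["eef_pos"][1]*1000+250.5), s["wrist_torque"].round(2))
```

```text
t 42.52 pos [ 571.9 -220.5   31.6] yaw 174.49 zax [ 0.      0.0046 -1.    ] F [ 0.7  0.5 -0.8] op 0.122
line x 571.6639914656599 [-0.25 -0.3   0.1 ]
```

>>> move_arm:
  linear:
    - [-0.0005, -0.007, -0.0005]
    - [-0.001, -0.008, -0.0005]
    - [-0.0007, -0.007, 0]
    - [-0.0003, -0.003, 0]
    - [0, -0.002, 0]
  twist:
    - [-0.2, 0, 0]
    - [-0.1, 0, 0]
    - [0, 0, 0]
    - [0, 0, 0]
    - [0, 0, 0]

```text
time: 42.93
eef_pos: [0.5698, -0.2453, 0.0315]
tcp_rot: [0.049, 0.999, 0.003, -0.0]
contact_force: [1.5, 5.7, 1.6]
opening: 0.123
```

Run:
```python
from h import *
s=pose(); print(s["wrist_torque"].round(2))
```

```text
t 42.93 pos [ 569.8 -245.3   31.5] yaw 174.33 zax [-0.      0.0066 -1.    ] F [1.5 5.7 1.6] op 0.123
[ 0.36 -0.31  0.04]
```

>>> move_arm:
  linear:
    - [-0.0002, -0.002, 0]
    - [-0.0002, -0.002, 0]
  twist:
    - [0, 0, 0]
    - [0, 0, 0]

```text
time: 43.1
eef_pos: [0.5696, -0.2486, 0.0317]
tcp_rot: [0.05, 0.999, 0.004, -0.0]
contact_force: [0.0, 5.3, 2.1]
opening: 0.122
```

Run:
```python
from h import *
s=pose(); print(s["wrist_torque"].round(2))
```

```text
t 43.1 pos [ 569.6 -248.6   31.7] yaw 174.32 zax [-1.0e-04  8.1e-03 -1.0e+00] F [0.  5.3 2.1] op 0.122
[ 0.3  -0.31  0.05]
```

>>> move_arm:
  linear:
    - [-0.0002, -0.002, 0]
    - [-0.0002, -0.002, 0]
  twist:
    - [-0.3, 0, 0]
    - [-0.1, 0, 0]

```text
time: 43.27
eef_pos: [0.5689, -0.2514, 0.0313]
tcp_rot: [0.05, 0.999, 0.002, -0.001]
contact_force: [0.6, 10.9, 4.3]
opening: 0.124
```

Run:
```python
from h import *
s=pose(); print(s["wrist_torque"].round(2))
```

```text
t 43.27 pos [ 568.9 -251.4   31.3] yaw 174.31 zax [-0.0012  0.0033 -1.    ] F [ 0.6 10.9  4.3] op 0.124
[ 1.3  -0.32  0.19]
```

>>> move_arm:
  linear:
    - [-0.0002, -0.002, 0]
    - [-0.0002, -0.002, 0]
  twist:
    - [0, 0, 0]
    - [0, 0, 0]

```text
time: 43.43
eef_pos: [0.5684, -0.2516, 0.0315]
tcp_rot: [0.049, 0.999, 0.005, -0.002]
contact_force: [1.2, 10.5, 5.4]
opening: 0.121
```

Run:
```python
from h import *
s=pose(); print(s["wrist_torque"].round(2))
```

```text
t 43.43 pos [ 568.4 -251.6   31.5] yaw 174.38 zax [-0.0033  0.0105 -0.9999] F [ 1.2 10.5  5.4] op 0.121
[ 0.88 -0.49  0.32]
```

>>> move_arm:
  linear:
    - [-0.0004, -0.005, 0]
    - [-0.0004, -0.005, 0]
  twist:
    - [-0.4, 0, 0]
    - [0, 0, 0]

```text
time: 43.6
eef_pos: [0.5683, -0.2518, 0.0322]
tcp_rot: [0.049, 0.999, 0.011, -0.003]
contact_force: [-0.9, 20.3, 10.3]
opening: 0.125
```

Run:
```python
from h import *
s=pose(); print(s["wrist_torque"].round(2))
c=snap("scene","s45.png",crop=(30,180,230,340),scale=3.8)
c=snap("wrist","w45.png",scale=1.5)
```

```text
t 43.6 pos [ 568.3 -251.8   32.2] yaw 174.36 zax [-0.0053  0.0221 -0.9997] F [-0.9 20.3 10.3] op 0.125
[ 1.94 -0.51  0.3 ]
```

View pics/s45.png

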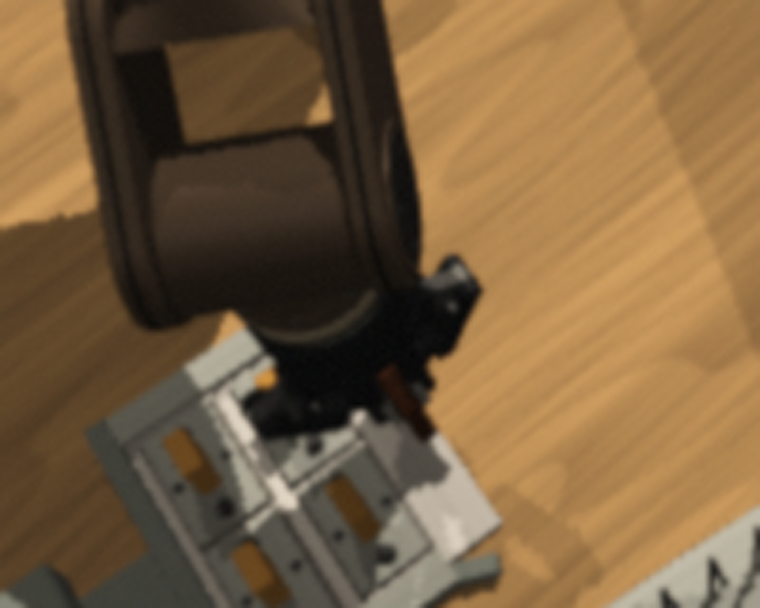

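View pics/w45.png

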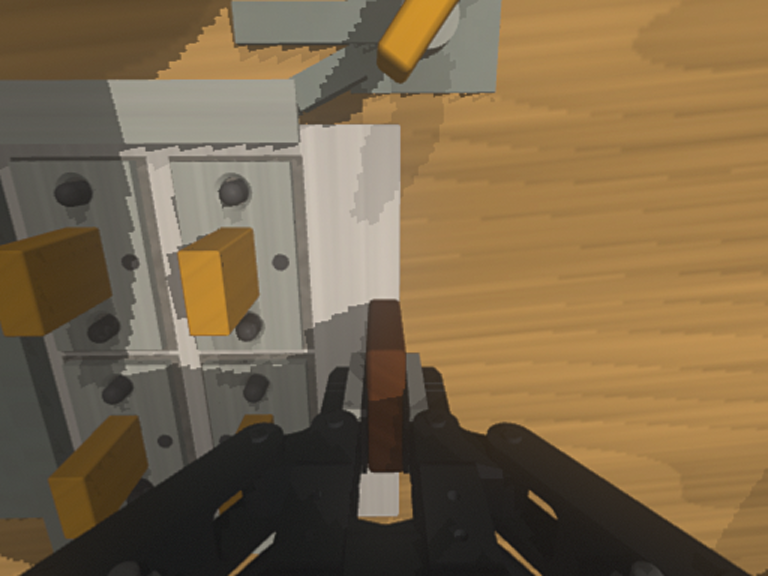

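>>> move_arm:
  linear:
    - [0, -0.0005, 0]
    - [0, -0.0003, 0]
    - [0, 0, 0]
  twist:
    - [-0.5, 0.1, 0]
    - [-0.5, 0.1, 0]
    - [0, 0, 0]

```text
time: 43.95
eef_pos: [0.5685, -0.2515, 0.0319]
tcp_rot: [0.048, 0.999, 0.001, -0.004]
contact_force: [1.4, 1.4, -2.2]
opening: 0.123
```

Run:
```python
from h import *
s=pose(); print(s["wrist_torque"].round(2))
```

```text
t 43.95 pos [ 568.5 -251.5   31.9] yaw 174.54 zax [-0.0088  0.0018 -1.    ] F [ 1.4  1.4 -2.2] op 0.123
[ 0.03 -0.51  0.12]
```

>>> move_arm:
  linear:
    - [0, 0, 0]
    - [0, 0, 0]
    - [0, 0, 0]
    - [0, 0, 0]
  twist:
    - [0, -0.2, 0]
    - [0, 0, 0]
    - [0, 0, 0]
    - [0, 0, 0]
  grip: 0.4

```text
time: 44.28
eef_pos: [0.5674, -0.2542, 0.0318]
tcp_rot: [0.049, 0.999, -0.0, -0.004]
contact_force: [0.7, 0.2, -0.6]
opening: 0.398
```

>>> move_arm:
  linear:
    - [0, 0, 0.015]
    - [0, 0, 0.03]
    - [0, 0, 0.035]
    - [0, 0, 0.035]
    - [0, 0, 0.035]
    - [-0.01, 0, 0.02]
    - [-0.02, 0, 0]
    - [-0.02, 0, 0]
    - [0, 0, 0]
    - [0, 0, 0]
  twist:
    - [0, 0, 0]
    - [0, 0, 0]
    - [0, 0, 0]
    - [0, 0, 0]
    - [0, 0, 0]
    - [0, 0, 0]
    - [0, 0, 0]
    - [0, 0, 0]
    - [0, 0, 0]
    - [0, 0, 0]

```text
time: 45.12
eef_pos: [0.5127, -0.2582, 0.2125]
tcp_rot: [0.051, 0.999, -0.002, -0.004]
contact_force: [0.9, 0.2, 0.3]
opening: 0.401
```

Run:
```python
from bed import *
s=pose()
c=snap("wrist","w46.png",scale=1.5); np.save("w46.npy",c,allow_pickle=True); comps(c,.035,.06,100)
```

```text
t 45.12 pos [ 512.7 -258.2  212.5] yaw 174.1 zax [-0.0073 -0.0045 -1.    ] F [0.9 0.2 0.3] op 0.401
[283. 112.] 520 c [ 453.9 -228.2] wh [10.2 43.7] 49.0 z [0.0521 0.0536] hsv [ 19. 192. 205.]
[172. 186.] 360 c [ 518.8 -353.8] wh [12.4 26.3] 83.6 z [0.0482 0.0496] hsv [ 18. 185. 196.]
[221. 186.] 317 c [ 524.3 -300.6] wh [11.9 26.2] 83.8 z [0.0483 0.0494] hsv [ 18. 179. 199.]
[268. 218.] 468 c [ 566.7 -252.7] wh [12.  43.8] 84.7 z [0.0523 0.0535] hsv [ 12. 131. 103.]
[ 72. 233.] 1192 c [ 562.1 -477.6] wh [94.5 46. ] 31.2 z [0.0491 0.0587] hsv [64. 65. 48.]
[178. 248.] 316 c [ 594.4 -360.9] wh [12.  25.9] 84.5 z [0.0482 0.0495] hsv [ 18. 189. 192.]
[228. 248.] 130 c [ 600.4 -303.3] wh [ 5.7 25.8] 88.1 z [0.048  0.0495] hsv [ 18.  177.5 175.5]
[487. 349.] 733 c [778.1  20.9] wh [17.5 63.7] 7.8 z [0.0469 0.0586] hsv [  4. 201.  89.]
```

View pics/w46.png

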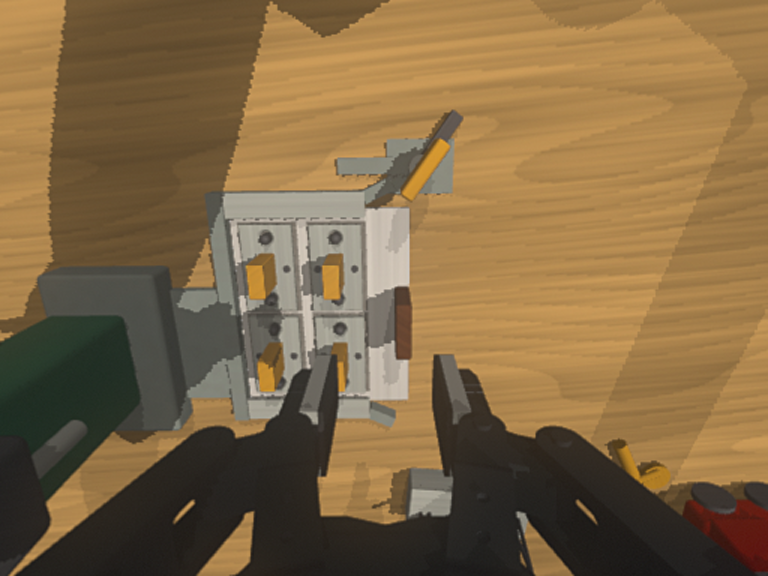

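Tray is home: the handle is at (566.7,-252.7) against a predicted (567,-251.5), and the stop pushed back with 20 N. The wrist view shows the nut bar at (425,170). Going to the nut.

>>> move_arm:
  linear:
    - [-0.006, 0.003, -0.01]
    - [-0.01, 0.005, -0.015]
    - [-0.01, 0.005, -0.015]
    - [-0.01, 0.005, -0.015]
    - [-0.01, 0.005, -0.015]
    - [-0.006, 0.003, -0.01]
    - [0, 0, 0]
    - [0, 0, 0]
    - [0, 0, 0]
  twist:
    - [-0.3, -0.4, -5]
    - [0, 0, -6]
    - [0, 0, -6]
    - [0, 0, -6]
    - [0, 0, -6]
    - [0, 0, -5]
    - [0, 0, 0]
    - [0, 0, 0]
    - [0, 0, 0]
  grip: 0.6

```text
time: 45.92
eef_pos: [0.4635, -0.2321, 0.1269]
tcp_rot: [0.352, 0.936, -0.006, -0.003]
contact_force: [-1.0, 0.8, -0.4]
opening: 0.599
```

Run:
```python
from h import *
s=pose(); c=snap("wrist","w47.png",scale=1.5); comps(c,.035,.06,200)
```

```text
t 45.92 pos [ 463.5 -232.1  126.9] yaw 138.73 zax [-0.0098 -0.0088 -0.9999] F [-1.   0.8 -0.4] op 0.599
[254. 187.] 762 c [ 453.3 -228. ] wh [ 9.4 43.4] 48.9 z [0.0523 0.0534] hsv [ 19. 191. 195.]
[246. 293.] 585 c [ 524.2 -300.4] wh [12.5 26.6] 85.2 z [0.0479 0.0494] hsv [ 18. 153. 110.]
[204. 324.] 335 c [ 521.9 -353.7] wh [12.7 20.6] 83.7 z [0.0473 0.0493] hsv [ 18. 158.  81.]
```

>>> move_arm:
  linear:
    - [-0.003, 0.001, -0.012]
    - [-0.003, 0.001, -0.018]
    - [-0.003, 0.001, -0.018]
    - [-0.001, 0.001, -0.01]
    - [0, 0, 0]
    - [0, 0, 0]
  twist:
    - [0.3, -0.3, 0]
    - [0.1, -0.1, 0]
    - [0, 0, 0]
    - [0, 0, 0]
    - [0, 0, 0]
    - [0, 0, 0]

```text
time: 46.47
eef_pos: [0.461, -0.2331, 0.0746]
tcp_rot: [0.349, 0.937, -0.004, 0.007]
contact_force: [0.6, -0.0, 0.6]
opening: 0.595
```

Run:
```python
from h import *
s=pose()
```

```text
t 46.47 pos [ 461.  -233.1   74.6] yaw 139.14 zax [ 0.0111 -0.0117 -0.9999] F [ 0.6 -0.   0.6] op 0.595
```

>>> move_arm:
  linear:
    - [-0.003, 0.002, -0.008]
    - [-0.003, 0.002, -0.012]
    - [-0.002, 0.002, -0.012]
    - [-0.001, 0, -0.008]
    - [0, 0, 0]
    - [0, 0, 0]
  twist:
    - [0.3, 0.3, 0]
    - [0.3, 0.2, 0]
    - [0.2, 0.2, 0]
    - [0, 0, 0]
    - [0, 0, 0]
    - [0, 0, 0]

```text
time: 46.97
eef_pos: [0.4534, -0.228, 0.0338]
tcp_rot: [0.348, 0.937, 0.0, 0.001]
contact_force: [0.3, 0.5, 0.9]
opening: 0.599
```

Run:
```python
from h import *
s=pose()
```

```text
t 46.97 pos [ 453.4 -228.    33.8] yaw 139.21 zax [ 2.2e-03  1.0e-04 -1.0e+00] F [0.3 0.5 0.9] op 0.599
```

>>> move_arm:
  linear:
    - [-0.0003, 0.0005, -0.004]
    - [0, 0.0003, -0.002]
    - [0, 0, 0]
    - [0, 0, 0]
  twist:
    - [0, 0, 0]
    - [0, 0, 0]
    - [0, 0, 0]
    - [0, 0, 0]

```text
time: 47.3
eef_pos: [0.4533, -0.2273, 0.0273]
tcp_rot: [0.348, 0.937, 0.0, 0.001]
contact_force: [-0.6, -0.0, -0.4]
opening: 0.601
```

Run:
```python
from h import *
s=pose()
```

```text
t 47.3 pos [ 453.3 -227.3   27.3] yaw 139.21 zax [ 2.5e-03 -1.0e-04 -1.0e+00] F [-0.6 -0.  -0.4] op 0.601
```

>>> move_arm:
  linear:
    - [0, 0, 0]
    - [0, 0, 0]
    - [0, 0, 0]
    - [0, 0, 0]
    - [0, 0, 0]
    - [0, 0, 0]
  twist:
    - [0, 0, 0]
    - [0, 0, 0]
    - [0, 0, 0]
    - [0, 0, 0]
    - [0, 0, 0]
    - [0, 0, 0]
  grip: 0
  force: 50

```text
time: 47.8
eef_pos: [0.4541, -0.2276, 0.0283]
tcp_rot: [0.349, 0.937, 0.0, 0.002]
contact_force: [-0.1, -0.5, -2.1]
opening: 0.106
```

>>> move_arm:
  linear:
    - [0, 0, 0]
    - [0, 0, 0]
    - [0, 0, 0]
    - [0, 0, 0]
    - [0, 0, 0]
    - [0, 0, 0]
    - [0, 0, 0]
    - [0, 0, 0]
    - [0, 0, 0]
    - [0, 0, 0]
  twist:
    - [0, 0, -5]
    - [0, 0, -6]
    - [0, 0, -6]
    - [0, 0, -6]
    - [0, 0, -6]
    - [0, 0, -6]
    - [0, 0, -6]
    - [0, 0, -6]
    - [0, 0, -6]
    - [0, 0, -6]

```text
time: 48.63
eef_pos: [0.4529, -0.228, 0.0283]
tcp_rot: [0.779, 0.627, -0.002, 0.001]
contact_force: [-1.7, 0.8, -0.2]
opening: 0.103
```

Run:
```python
from h import *
s=pose(); print(s["wrist_torque"].round(2))
```

```text
t 48.63 pos [ 452.9 -228.    28.3] yaw 77.72 zax [-0.0027 -0.0039 -1.    ] F [-1.7  0.8 -0.2] op 0.103
[0.08 0.02 0.01]
```

>>> move_arm:
  linear:
    - [0, 0, 0]
    - [0, 0, 0]
    - [0, 0, 0]
    - [0, 0, 0]
    - [0, 0, 0]
    - [0, 0, 0]
    - [0, 0, 0]
    - [0, 0, 0]
    - [0, 0, 0]
    - [0, 0, 0]
    - [0, 0, 0]
    - [0, 0, 0]
  twist:
    - [0, 0, -6]
    - [0, 0, -6]
    - [0, 0, -6]
    - [0, 0, -6]
    - [0, 0, -6]
    - [0, 0, -6]
    - [0, 0, -6]
    - [0, 0, -6]
    - [0, 0, -6]
    - [0, 0, -6]
    - [0, 0, -4]
    - [0, 0, -2]

```text
time: 49.63
eef_pos: [0.452, -0.227, 0.0283]
tcp_rot: [0.997, 0.074, -0.003, -0.002]
contact_force: [-0.6, 1.0, 0.0]
opening: 0.102
```

Run:
```python
from h import *
s=pose(); print(s["wrist_torque"].round(2),s["qpos"].round(2))
```

```text
t 49.63 pos [ 452.  -227.    28.3] yaw 8.45 zax [-0.0054  0.003  -1.    ] F [-0.6  1.   0. ] op 0.102
[-0.04 -0.09  0.08] [-0.67  0.21  2.11 -0.    0.83  0.76]
```

>>> move_arm:
  linear:
    - [0, 0, 0]
    - [0, 0, 0]
    - [0, 0, 0]
    - [0, 0, 0]
    - [0, 0, 0]
    - [0, 0, 0]
  twist:
    - [0, 0, -2.5]
    - [0, 0, -2.5]
    - [0, 0, -2.5]
    - [0, 0, -2]
    - [0, 0, -2]
    - [0, 0, -2]

```text
time: 50.13
eef_pos: [0.4519, -0.2267, 0.0283]
tcp_rot: [0.999, -0.049, -0.002, -0.002]
contact_force: [0.5, 0.8, -0.4]
opening: 0.108
```

Run:
```python
from h import *
s=pose(); print(s["wrist_torque"].round(2))
```

```text
t 50.13 pos [ 451.9 -226.7   28.3] yaw -5.59 zax [-0.0044  0.0034 -1.    ] F [ 0.5  0.8 -0.4] op 0.108
[-0.02 -0.03  0.24]
```

>>> move_arm:
  linear:
    - [0, 0, 0]
    - [0, 0, 0]
    - [0, 0, 0]
  twist:
    - [0, 0, -2]
    - [0, 0, -2]
    - [0, 0, -2]

```text
time: 50.38
eef_pos: [0.4519, -0.2267, 0.0284]
tcp_rot: [0.996, -0.092, -0.003, 0.001]
contact_force: [1.8, 2.1, 0.3]
opening: 0.115
```

Run:
```python
from h import *
s=pose(); print(s["wrist_torque"].round(2))
```

```text
t 50.38 pos [ 451.9 -226.7   28.4] yaw -10.6 zax [-6.3e-03 -5.0e-04 -1.0e+00] F [1.8 2.1 0.3] op 0.115
[ 0.38 -0.39  1.99]
```

End stop reached: torque climbed to 2 Nm at -5.5° and beyond, which is the predicted heading. Releasing and lifting.

>>> move_arm:
  linear:
    - [0, 0, 0]
    - [0, 0, 0]
    - [0, 0, 0]
    - [0, 0, 0]
  twist:
    - [0, 0, 0]
    - [0, 0, 0]
    - [0, 0, 0]
    - [0, 0, 0]
  grip: 0.5

```text
time: 50.72
eef_pos: [0.452, -0.2265, 0.0285]
tcp_rot: [0.996, -0.093, -0.003, 0.0]
contact_force: [-0.2, 0.0, 0.1]
opening: 0.496
```

>>> move_arm:
  linear:
    - [0, 0, 0.01]
    - [0, 0, 0.02]
    - [0, 0, 0.035]
    - [0, 0, 0.04]
    - [0, 0, 0.04]
    - [0, 0.01, 0.04]
    - [0, 0.02, 0.02]
    - [0, 0.02, 0]
    - [0, 0, 0]
    - [0, 0, 0]
  twist:
    - [0, 0, 0]
    - [0, 0, 0]
    - [0, 0, 0]
    - [0, 0, 0]
    - [0, 0, 0]
    - [0, 0, 0]
    - [0, 0, 0]
    - [0, 0, 0]
    - [0, 0, 0]
    - [0, 0, 0]

```text
time: 51.55
eef_pos: [0.4492, -0.1742, 0.2506]
tcp_rot: [0.995, -0.096, 0.001, 0.0]
contact_force: [0.3, -1.2, 0.1]
opening: 0.497
```

Run:
```python
from h import *
s=pose(); c=snap("wrist","w48.png",scale=1.5); comps(c,.035,.06,200); snap("scene","s48.png",scale=1.5);snap("top","t48.png",scale=1.5)
```

```text
t 51.55 pos [ 449.2 -174.2  250.6] yaw -11.02 zax [ 0.0019 -0.001  -1.    ] F [ 0.3 -1.2  0.1] op 0.497
[307.  42.] 658 c [ 567.3 -252.8] wh [12.1 43.9] 84.6 z [0.0521 0.0536] hsv [ 11. 138. 103.]
[406.  72.] 429 c [ 519.1 -354.1] wh [12.9 26. ] 84.8 z [0.048  0.0495] hsv [ 18. 179. 117.]
[356.  76.] 379 c [ 524.7 -300.8] wh [13.  25.9] 83.6 z [0.0481 0.0496] hsv [ 18. 162. 122.]
[300. 152.] 395 c [ 454.1 -228.5] wh [10.3 44. ] 85.0 z [0.0519 0.0533] hsv [ 19. 194. 205.]
```

View pics/w48.png

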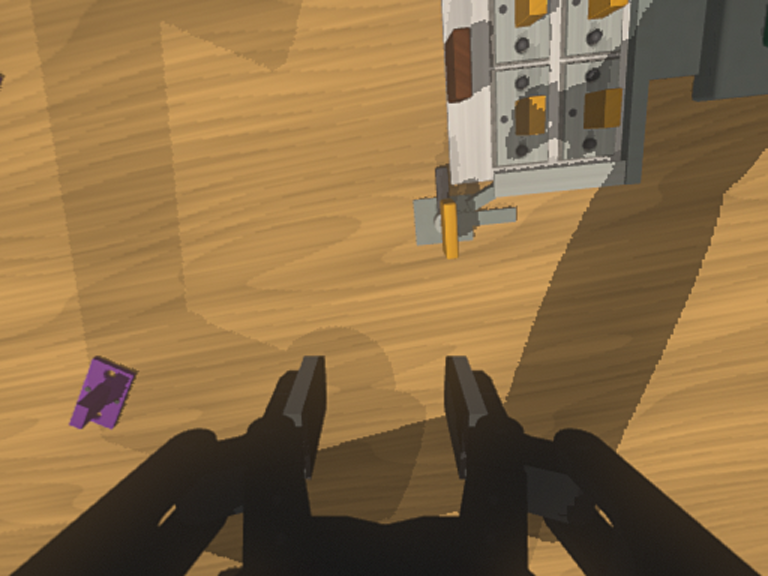

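View pics/s48.png

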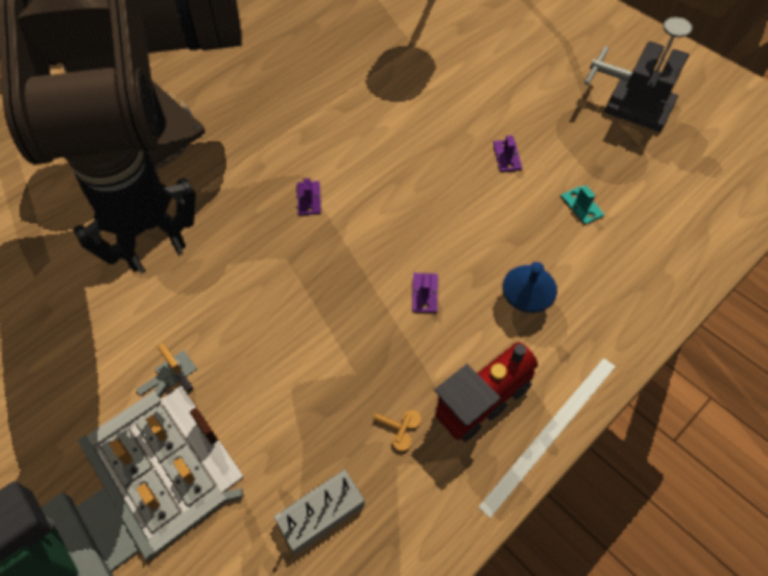

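```bash
python3 -c "
from h import *
pose(); print(sign_off())"
```

```text
t 51.7 pos [ 448.4 -174.5  248.1] yaw -11.1 zax [-0.002   0.0017 -1.    ] F [ 0.5  0.5 -0.3] op 0.499
the job is handed in; nothing more can be done
None
```

The job is done and handed in at 51.7 s of the 200 s allowed. I turned the wing nut back until the dog was clear and seated all four plates on their own pin pairs. Then I slid the tray home by its handle and turned the nut clockwise to its end stop.

Last checks:
- **Plates:** before the tray was moved, all four block tops read about 48 mm, which matches flush seating. At the end only the two nearest the nut were measured, and they read the same; the other two showed in place in the scene picture.
- **Tray:** it stopped against about 20 N of push. The handle measured (567.3, -252.8) mm against a predicted (567, -251.5) mm, so it is home within camera error.
- **Nut:** torque rose to 2 Nm at the end stop, and the jaws slipped about 5° past it on the wing. The wings read -5.0° against the predicted -5.45°, and the dog sits just behind the tray's rear edge.
- **Bench:** the toys, tools and decoy plates looked unmoved in the last scene picture.

The cameras disagreed with each other by 1 to 4 mm, so I placed the plates by the wrist camera's view of each pin in its hole. Just before the tray went in, the scene and wrist cameras also differed by about 1.7 mm on its sideways position. It slid into the channels without side force.

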